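# Level the cassette reader, feed it with the push stick and shut its door

### The arm

A 6-joint arm with a two-finger parallel gripper is mounted at the origin on the work surface. World frame = base frame: x ahead of the robot, y to its left, z up, the work surface at z = 0. Lengths are in mm, angles in rad, forces in N, time in s.
With the tool pointing down it reaches from about 400 to 925 mm from the base axis. Payload 12.5 kg.
Tool frame: the origin (TCP) lies at the very end of the fingers, on their centre line; the grasp point (between the pads) lies 19 mm behind it (env.grip_point_offset is the distance from the TCP to the grasp point, in mm); z points along the fingers, y is the direction in which the jaws open and shut (so a half turn about z gives the same grasp; the last joint's range is limited). The gripper opens to 95 mm and grips with 3 to 60 N. Pads are 20 mm wide; open, the fingers measure 119 mm over their backs; the gripper's body (75 mm by 180 mm) begins 59 mm behind the grasp point.
Start: joints at [1.028, 0.491, 1.559, -0, 1.092, -0.106], TCP at [264.388, 566.344, 214.661] pointing down, gripper open.
Joint ranges: [-3.1, 3.1], [-0.84, 2.19], [0.05, 2.79], [-1.13, 4.28], [0.06, 2.93], [-2.69, 2.69]. Speed limits (rad/s): [2.22, 2.22, 2.79, 3.14, 3.14, 3.14].

### API

Orientations are given as [roll, pitch, yaw] about the fixed x, y, z axes, in that order (R = Rz(yaw) Ry(pitch) Rx(roll)).
In Python, from cell import env gives the robot as it stands.
- The arm moves only by the tool drive_tool, never from a script. Its argument "commands" is a list of rows, each an object of numbers: "dx", "dy", "dz": the shift along the world's x, y, z in mm; "yaw": the turn about the world's z in degrees. In form: [{"dx": .., "dy": .., "dz": .., "yaw": ..}, ...]. A call has 1 to 5 rows; each row shifts and turns the commanded pose from where the row before left it; what a row does not reach is not made up. A row lasts 1/12 s, in which the tool goes at most 41.7 mm and 7.16 degrees, less where a joint would pass 70% of its speed; a pose out of reach is approached as far as the arm can. A call with a gripper value outside its range is refused whole. "grip" is the opening, from 0 (shut) to 1 (fully open), set as the call begins (left out, the last holds). The fingers move at their own pace and stop on an object; the grip force is fixed at half the most. Time passes only in rows, so rows that do not move let the fingers close. It gives the time, the measured TCP pose, the force and the opening at its end, in the units of the state.
- env.state(): the state, without advancing time (a new reading comes with each control period).
- env.read_camera(name): name is "side" or "top"; returns the picture (420x560x3 uint8, red, green, blue); there is no depth.
- env.calibration(name): a dict with "intrinsics" (3x3 intrinsics, pixels), "rvec" (rotation vector, rad) and "tvec" (3), from world to camera coordinates, as OpenCV has them. Camera axes: x right, y down, z forward; pixel columns grow to the right and rows downward; lengths in mm; the calibration is good to about 2 mm. A picture is of the moment at which its call begins. calibration takes no time and is no camera call.
- env.job_done(): hands the job in, once; it reports no verdict.
Trained networks look in the newest picture that a camera, given by its name, has taken for a name from the list of things; names that differ only in an ending like _2 or _b are one class to them, and where a whole thing is asked for, a point or a joint stands for the part that bears it (a point fixed in the world has none). Each returns a list of dicts, best first, with "conf" (0 to 1); they miss things now and then, are a little off and sometimes report something else, mostly with a low value. They report only what shows in the picture. A call takes as long as a camera call. They do not tell look-alikes from the thing itself.
- env.trace(query, camera): "pixels" (420x560 bool, what is visible of it) and "pixel" ([column, row] in pixels, amid what is visible of it).
- env.place_of(query, camera): "pixel" ([column, row] in pixels: a listed point, or the origin of a listed thing).
The state is a dict: "t": time; "joints": joint angles; "qvel": joint speeds; "tau": joint torques, N m; "eef_pos": TCP position; "tcp_rot": TCP orientation; "ft_force": force on the tool from outside, world axes, zero at the start; "moment": the same for the moment, N m; "opening": opening from 0.0 (shut) to 1.0 (fully open).
Only numpy, scipy, OpenCV 4.12 (cv2) and the standard library are available. Lean on these libraries where they do the work, as an engineer would, in place of code of your own. Each camera call takes 0.05 s, during which the arm holds its last target.

### The job

The cassette reader on the bench rocks and leans towards the robot: turn its two black levelling hand wheels until it stands level with the weight on all four feet. Then load every white cassette lying on the bench: lay each one flat and lengthwise on the open apron of the reader and slide it with the wooden push stick, never with the fingers, through the doorway into the guide channel until it is wholly inside the clear hood (they queue up one behind another). When all are in, push the clear door shut until it clicks home on its catch, and finish with the push stick lying back in its grey tray, the reader still level and where it stood, and the beaker, bottle and tube rack undisturbed.

Things in the scene. Friction and masses are not known exactly. Their poses are not given: they have to be found in the camera images.
- reader: Cassette reader, 5 kg, loose on 4 feet: white base plate, clear hood, door, open apron. Origin at bench level between the feet; x away from robot, y along the channel from hood to apron, z up. Plate x -125..110, y -185..165, z 20..36; hood x -49..69, y -181..28, top z 91; apron = bare plate, y 38..165. Catch bracket over the doorway at x -36..-24, y 20..50, z to 114. Friction 0.6.
- apron (a point): Point on the plate top (z 36) on the channel's centre line (reader x 10, y 100): lay a cassette here, long side along reader y. Channel in the hood: 49 mm wide, rails 14 high, mouth flared to 70 at y 25, narrow from y -5, end wall y -177: room for three in a row. Doorway: plane y 30, 110 wide, 50 high. Cassette wholly in: its middle at reader y below -4.
- knob_l (a joint): Turn of the left hand wheel (near side, apron end), rad, grows CLOCKWISE from above. Each rad screws its foot 2 mm down and raises that corner; the wheel sinks with its screw. Starts 0.7 to 2.5, stops at 6. Level with all feet sharing the weight at about 4.3 on both; over 1 rad difference leaves a foot unloaded; 1 rad on both is 10 mrad of lean. Takes 0.15 N m, stays put.
- knob_r (a joint): the same for the right levelling hand wheel (near side, hood end)
- knob_l_grip (a point): Middle of the left levelling hand wheel: a round black knob, 36 mm diameter (40 over ribs), 26 high, white index line on top. On its axis at mid height (about 67 above the bench). Reader frame x -100, y 140; right one y -160. Its axes turn with it
- knob_r_grip (a point): the same for the right hand wheel
- foot_l: rubber pad, 28 mm across, under the left hand wheel, on a stiff spring (10 N/mm): origin at the centre of its underside, at z = 0 when it touches the bench. Reader frame x -100, y 140
- foot_r: the same under the right hand wheel. Reader frame x -100, y -160
- back_foot_l: fixed rubber foot 32 mm across, 20 mm high, far side, reader frame x 85, y 140; origin at the centre of its underside
- back_foot_r: fixed rubber foot, far side, reader frame x 85, y -160
- door (a joint): Angle of the clear upright door (rad): 0 shut, grows as it opens; starts wide open at 1.65 to 1.95 and stays where left; stop at 2.1. At about 0.16 it meets a sprung catch ball: push it past with about 0.5 N m (5 to 10 N on the door); then it rests held at 0 to 0.02
- door_hinge (a point): On the door's vertical hinge at half height: reader x 70, y 34, z 63. Shut, the door runs 112 mm from here to reader -x; at 1.57 it points along reader +y. Panel 8 mm thick (4 each side of this line), z 40..86; steel ball on its top edge near the free end to z 97; black finger grip on the outer face, 100 to 111 mm from the hinge
- door_push (a point): point on the door's outer face, 60 mm from the hinge, half height: a good place to push; its y axis points out of the outer face, its x axis towards the hinge
- cassette1: one of three identical white plastic cassettes with an amber window on top, 60 (x) x 44 (y) x 18 mm, 90 g, origin at the centre of its underside; lying flat on the bench on the robot's right. Two or three are present (None: absent)
- cassette2: one of three identical white plastic cassettes with an amber window on top, 60 (x) x 44 (y) x 18 mm, 90 g, origin at the centre of its underside; lying flat on the bench on the robot's right. Two or three are present (None: absent)
- cassette3: one of three identical white plastic cassettes with an amber window on top, 60 (x) x 44 (y) x 18 mm, 90 g, origin at the centre of its underside; lying flat on the bench on the robot's right. Two or three are present (None: absent)
- stick: Wooden push stick: bar along its x from -55 to 105, 24 wide, 12 high; rubber head at x 105..115, 36 wide, 16 high; upright grip at x 0, 34 (x) x 18 (y) mm, z 12..76. 150 g. Origin on the underside below the grip. Hold it by the grip, about 58 mm above the underside, pinched across the 18 mm (its y)
- stick_tip (a point): middle of the front face of the rubber head, the end that pushes; 115 mm ahead of the grip, 8 mm above the underside
- stick_mid (a point): point on the stick's underside in the middle of its length (x = 30 mm)
- tray: shallow grey tray fixed to the bench on the robot's left, 230 (x) x 80 (y) x 18 mm outside, walls 4 mm, floor 4 mm thick; origin at the centre of its underside. The stick starts in it lying along its x, either half of the length is fine at the end
- beaker: glass beaker, 68 mm across, 85 mm high: leave standing
- bottle: glass bottle with blue cap, 60 mm across, 120 mm high: leave standing
- tube_rack: orange tube rack 70 x 150 x 49 mm (tubes to 87 mm): leave alone
Not all that is in view belongs to the job. Of the things shaped like the stick, the wooden one is meant.

How it is judged:
By the outcome, as a careful person would: the job done as asked, in the order asked, and still so for the second after the job is handed in, with the robot touching nothing.
Of cassette1, cassette2, cassette3 only 2 to 3 are there at a start; the rules pass over those that are not, and their reading is None.
At some moment in a run one of cassette1, cassette2, cassette3 may be knocked a few centimetres aside while the robot is not near it.
It also fails if it takes over 210 s, if anything falls off the work surface, if the arm or the gripper's body presses on something with over 40 N, if the wrist force passes 120 N, or if a joint passes its speed limit or range.

## Working session

There is one attempt and no reset: what is moved stays moved. The work goes in short steps, Python scripts to look and compute and a tool call to move; the robot and the scene stay as the last step left them, time stands still between calls to the robot, and variables do not carry over. Pictures are saved under pics/ and viewed, and the job is handed in when it is done.

Besides the shell and the picture viewer there is one more tool, called after "Emit:" in YAML: its name, and indented under it one key for each argument. drive_tool: Moves the arm, as the interface text tells. Its arguments: {"type":"object","properties":{"commands":{"type":"array"},"grip":{"type":"number"}},"required":["commands"]}

```bash
ls; mkdir -p pics; cat > h.py <<'E'
import numpy as np, cv2
from cell import env
def cal(n):
    c=env.calibration(n); K=np.array(c['intrinsics'],float); R=cv2.Rodrigues(np.array(c['rvec'],float))[0]; t=np.array(c['tvec'],float).ravel()
    return K,R,t
def proj(n,P):
    K,R,t=cal(n); p=(R@np.atleast_2d(P).T).T+t; q=(K@p.T).T; return q[:,:2]/q[:,2:]
def onz(n,px,z):
    K,R,t=cal(n); d=R.T@np.linalg.inv(K)@np.array([px[0],px[1],1.]); C=-R.T@t
    return C+d*(z-C[2])/d[2]
def shot(n,name,crop=None,s=1):
    im=env.read_camera(n); o=im
    if crop: o=im[crop[1]:crop[3],crop[0]:crop[2]]
    if s!=1: o=cv2.resize(o,None,fx=s,fy=s,interpolation=cv2.INTER_CUBIC)
    cv2.imwrite('pics/'+name+'.png',o[:,:,::-1]); return im
E
python3 - <<'E'
from h import *
for n in('top','side'):
    shot(n,n+'0',s=1.4); K,R,t=cal(n); print(n,K.round(0).tolist(),(-R.T@t).round(0),R[2].round(2))
print(env.state())
E
```

```text
pics
top [[533.0, 0.0, 270.0], [0.0, 533.0, 208.0], [0.0, 0.0, 1.0]] [ 258.   28. 1440.] [ 0.21  0.03 -0.98]
side [[415.0, 0.0, 280.0], [0.0, 415.0, 212.0], [0.0, 0.0, 1.0]] [ 350. -825.  813.] [ 0.18  0.74 -0.65]
{'t': 0.1, 'joints': array([ 1.02837832e+00,  4.91514556e-01,  1.55936527e+00,  2.05559780e-06,
        1.09167552e+00, -1.05623724e-01]), 'qvel': array([-0.0007203 , -0.00221556, -0.00253158,  0.00039184,  0.00102628,
        0.0004035 ]), 'tau': array([ 1.16191775e-03, -6.13621473e+01, -2.58609760e+01,  6.92876684e-02,
        4.69959551e-02, -6.89618969e-05]), 'eef_pos': array([264.28856038, 566.15476706, 214.11868953]), 'tcp_rot': array([-3.14063552e+00, -1.03306707e-04,  2.70479737e+00]), 'ft_force': array([-0.14490331,  0.29224816, -0.57185906]), 'moment': array([-0.01251736, -0.00036722,  0.04661562]), 'opening': 1.0020123256050302}
```

View pics/top0.png

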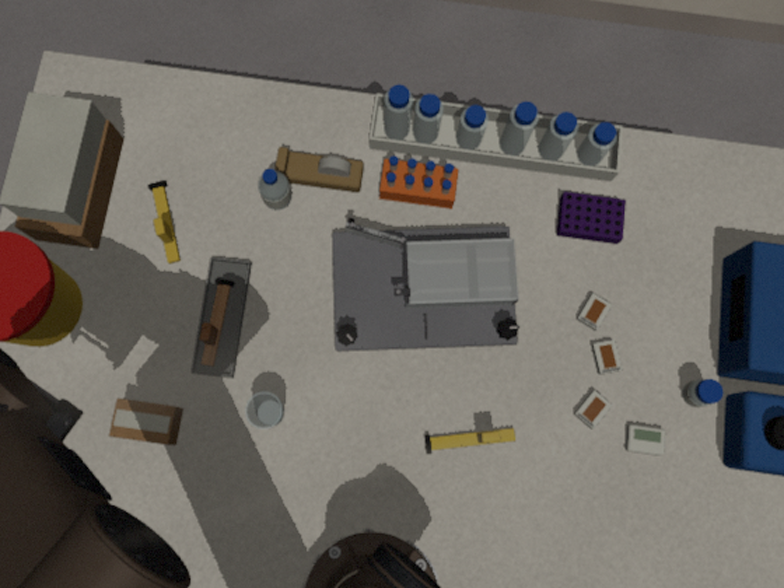

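View pics/side0.png

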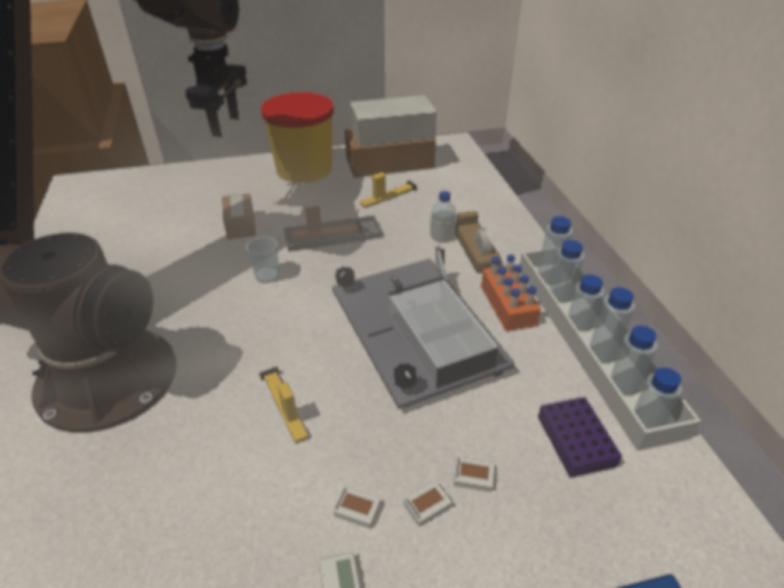

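The three amber-window cassettes show at about (594,310), (606,355) and (592,408) in the 1.4x top view. The green-window one at (645,438) is a look-alike. The wooden stick lies in the grey tray at (215,320); the two yellow sticks at (165,220) and (470,440) are look-alikes.

```bash
python3 - <<'E'
from h import *
im=shot('top','kl',(225,155,385,260),5)
cv2.imwrite('pics/knobs.png',np.hstack([cv2.resize(im[222:252,230:270],None,fx=9,fy=9,interpolation=cv2.INTER_CUBIC),cv2.resize(im[218:248,342:382],None,fx=9,fy=9,interpolation=cv2.INTER_CUBIC)])[:,:,::-1])
im2=shot('side','kl2',(230,165,380,300),5)
Z=dict(reader=0,apron=36,knob_l_grip=66,knob_r_grip=66,door_hinge=63,door_push=63,cassette1=0,stick=4,stick_tip=12,tray=0,back_foot_l=0,back_foot_r=0,beaker=0,bottle=0,tube_rack=0)
for q,z in Z.items():
    for n in('top','side'):
        for d in env.place_of(q,n)[:4]:
            print(q,n,np.round(d['pixel'],1),round(d['conf'],2),onz(n,d['pixel'],z).round(0)[:2])
E
```

```text
reader top [262.5 198.9] 0.72 [595.  92.]
reader top [298.3 206.6] 0.71 [588.  -9.]
reader side [298.1 235.9] 0.81 [596. -11.]
reader side [233.5 164.7] 0.7 [471. 386.]
apron top [263.3 197.2] 0.59 [592.  89.]
apron top [196.6 294.3] 0.48 [310. 224.]
apron side [287.  207.3] 0.73 [585.  76.]
apron side [244.6 195.6] 0.48 [474. 160.]
knob_l_grip top [246.1 239. ] 0.68 [467. 116.]
knob_l_grip top [155.3 228.3] 0.33 [462. 355.]
knob_l_grip side [244.3 195.6] 0.74 [468. 122.]
knob_r_grip top [361.8 231.8] 0.72 [ 529. -181.]
knob_r_grip top [285.1 173. ] 0.71 [659.  40.]
knob_r_grip top [299.8 134.9] 0.52 [772.  15.]
knob_r_grip side [287.6 264.4] 0.72 [ 525. -168.]
door_hinge top [287.6 177.4] 0.66 [649.  31.]
door_hinge side [317.8 206.3] 0.51 [663.  29.]
door_hinge side [257.7 162.5] 0.21 [540. 287.]
door_push top [270.3 165.7] 0.6 [674.  82.]
door_push side [314.8 192.9] 0.62 [673.  90.]
door_push side [189.2 199.1] 0.4 [311. 147.]
cassette1 top [433.8 252.3] 0.9 [ 514. -391.]
cassette1 top [420.4 292.1] 0.69 [ 402. -363.]
cassette1 top [246.6 240.2] 0.64 [474. 118.]
cassette1 top [42
[... 688 characters left out ...]
66.]
stick_tip side [256.9 158.3] 0.76 [555. 389.]
stick_tip side [298. 132.] 0.65 [744. 532.]
tray top [156.3 223.8] 0.85 [484. 371.]
tray side [237.2 168.5] 0.72 [480. 360.]
tray side [316.9 206. ] 0.7 [687. 103.]
tray side [287.5 207.9] 0.5 [597. 115.]
back_foot_l side [318.  209.9] 0.55 [685.  84.]
back_foot_r side [318.  209.9] 0.55 [685.  84.]
beaker top [193.7 294.1] 0.93 [310. 236.]
beaker side [337.8 341.7] 0.75 [ 592. -357.]
beaker side [193.1 197.3] 0.57 [321. 235.]
bottle top [198.4 143.4] 0.67 [730. 296.]
bottle side [314.4 170.8] 0.59 [735. 285.]
bottle side [285.2 207.8] 0.38 [590. 117.]
tube_rack top [298.9 134.7] 0.76 [796.  16.]
tube_rack side [361.2 216.4] 0.59 [801.  26.]
```

View pics/kl.png

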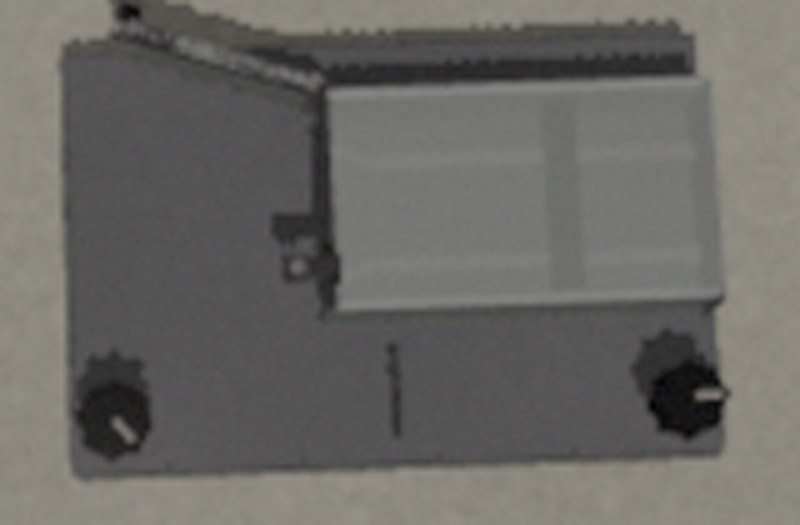

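View pics/knobs.png

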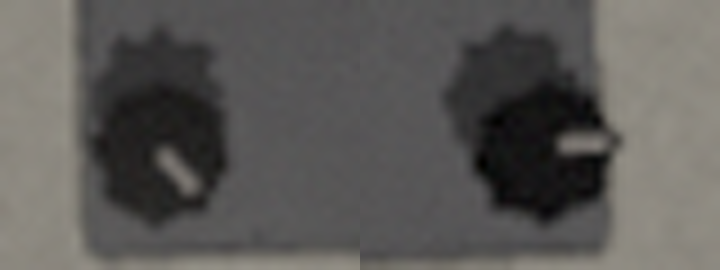

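View pics/kl2.png

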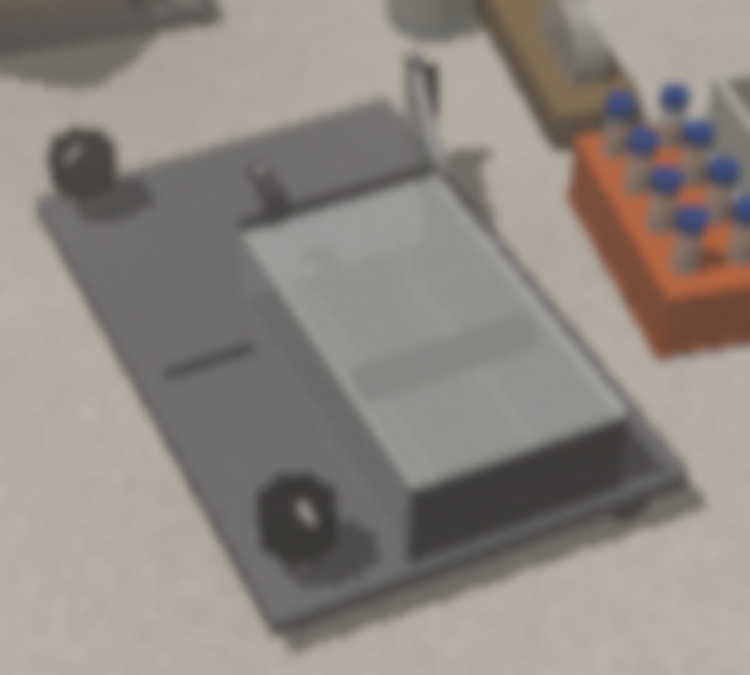

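```bash
cat > fit.py <<'E'
from h import *
from scipy.optimize import least_squares
def Rr(yaw,lean,roll=0):
    c,s=np.cos(yaw),np.sin(yaw); Rz=np.array([[c,-s,0],[s,c,0],[0,0,1]])
    # lean towards robot: near side (x-) lower; pivot about y axis at back feet
    cl,sl=np.cos(lean),np.sin(lean); Ry=np.array([[cl,0,-sl],[0,1,0],[sl,0,cl]])
    return Rz@Ry
def world(p,pts):
    x,y,yaw,lean=p; R=Rr(yaw,lean); piv=np.array([85,0,0.])
    return (R@(np.array(pts,float)-piv).T).T+np.array([x,y,0])+Rr(yaw,0)@piv
def fit(obs,lean=None,w=None):
    # obs: list of (cam,pt,pix)
    def f(p):
        q=np.array([*p[:3],lean if lean is not None else p[3]])
        r=[]
        for n in('top','side'):
            o=[a for a in obs if a[0]==n]
            if o: r.append((proj(n,world(q,[a[1] for a in o]))-np.array([a[2] for a in o])).ravel())
        return np.concatenate(r)
    s=least_squares(f,[590,-5,.2,.02],loss='soft_l1')
    return s.x,f(s.x)
E
python3 - <<'E'
from fit import *
C=[(110,165,36),(-125,165,36),(-125,-185,36),(110,-185,36)]
T=[(65,42),(75,477),(722,455),(690,35)]; S=[(380,98),(38,207),(275,628),(687,472)]
H=[(-49,28,91),(-49,-181,91),(69,-181,91),(69,28,91)]
HT=[(335,310),(722,298),(708,80),(325,87)]; HS=[(243,235),(412,487),(628,415),(437,178)]
obs=[('top',c,(225+a/5,155+b/5)) for c,(a,b) in zip(C+H,T+HT)]+[('side',c,(230+a/5,165+b/5)) for c,(a,b) in zip(C+H,S+HS)]
for cams in (('top','side'),('top',),('side',)):
    o=[a for a in obs if a[0] in cams]
    x,r=fit(o,None if len(cams)>1 else .022); print(x.round(3)); print(r.reshape(-1,2).round(1).tolist())
x,r=fit(obs)
print(world(x,[(-100,140,67),(-100,-160,67),(10,100,36)]).round(1))
yaw=x[2]
for a,b in(((247.8,238.7),(251.9,243.1)),((364,234.1),(369.2,233.8))):
    d=onz('top',b,75)-onz('top',a,75); ang=np.arctan2(d[1],d[0]); print('idx',ang,'cw from reader x',(yaw-ang)%(2*np.pi))
print(env.state()['t'])
E
```

```text
[ 5.96487e+02 -9.29800e+00  1.75000e-01  4.80000e-02]
[[-0.3, 0.6], [-0.3, -0.9], [1.0, -0.8], [1.9, -1.9], [-1.3, -0.4], [1.6, -0.6], [1.5, -1.2], [-1.0, -0.1], [1.1, -0.8], [-1.5, -0.8], [-1.4, 0.7], [0.7, -0.2], [-1.9, -0.4], [-0.9, 2.0], [-0.7, 0.4], [-1.7, -1.5]]
[ 5.92751e+02 -8.47800e+00  1.69000e-01  2.00000e-02]
[[-0.5, 1.2], [-1.2, -0.5], [0.7, 0.4], [1.7, -0.6], [-1.9, -0.2], [1.3, 0.1], [1.2, -0.4], [-1.4, 0.2]]
[ 5.95898e+02 -1.16920e+01  1.82000e-01  2.00000e-02]
[[1.0, -0.3], [-1.7, -1.5], [-0.5, 0.0], [1.4, 0.3], [-1.1, -0.9], [0.6, 1.4], [0.7, 0.5], [-1.1, -1.3]]
[[ 470.6  110.6   58. ]
 [ 523.  -184.8   58. ]
 [ 587.3   90.6   32.3]]
idx -2.2499977047965003 cw from reader x 2.4254473282762055
idx -1.3699921942751652 cw from reader x 1.5454418177548703
1.7
```

The index lines, measured clockwise from reader x, read about 2.43 (left) and 1.55 (right). Both fall in the allowed 0.7 to 2.5, and no other zero direction does. So the left wheel needs about +107° and the right about +158°, clockwise. I'm going to the left wheel.

Emit:
drive_tool:
  commands:
    - {"dx": 17, "dy": -37.5}
    - {"dx": 17, "dy": -37.5}
    - {"dx": 17, "dy": -37.5}
    - {"dx": 17, "dy": -37.5}
    - {"dx": 17, "dy": -37.5}
  grip: 0.65

```text
invalid input
```

Emit:
drive_tool:
  commands:
    - {"dx": 17, "dy": -37.5}
    - {"dx": 17, "dy": -37.5}
    - {"dx": 17, "dy": -37.5}
    - {"dx": 17, "dy": -37.5}
    - {"dx": 17, "dy": -37.5}

```text
invalid input
```

Emit:
drive_tool:
  commands:
    - {"dx": 17, "dy": -37.5}
    - {"dx": 17, "dy": -37.5}
    - {"dz": -40}
    - {"dz": -40}
    - {"dx": 0}

```text
invalid input
```

Emit:
drive_tool:
  commands:
    - {"dx": 17, "dy": -37.5, "dz": 0, "yaw": 0}
    - {"dx": 17, "dy": -37.5, "dz": 0, "yaw": 0}
    - {"dx": 17, "dy": -37.5, "dz": 0, "yaw": 0}
    - {"dx": 17, "dy": -37.5, "dz": 0, "yaw": 0}
    - {"dx": 17, "dy": -37.5, "dz": 0, "yaw": 0}
  grip: 0.65

```text
t: 2.12
eef_pos: [349.7, 377.2, 214.8]
tcp_rot: [3.141, 0.0, 2.705]
ft_force: [2.0, 0.2, 0.4]
opening: 0.708
```

Emit:
drive_tool:
  commands:
    - {"dx": 17, "dy": -37.5, "dz": 0, "yaw": 0}
    - {"dx": 17, "dy": -37.5, "dz": 0, "yaw": 0}
    - {"dx": 17, "dy": -37.5, "dz": 0, "yaw": 0}
    - {"dx": 17, "dy": -37.5, "dz": 0, "yaw": 0}
    - {"dx": 17, "dy": -37.5, "dz": 0, "yaw": 0}

```text
t: 2.53
eef_pos: [434.8, 189.5, 214.9]
tcp_rot: [3.141, 0.0, 2.705]
ft_force: [0.9, 0.9, -0.3]
opening: 0.651
```

Emit:
drive_tool:
  commands:
    - {"dx": 17, "dy": -37.5, "dz": 0, "yaw": 0}
    - {"dx": 17, "dy": -28, "dz": 0, "yaw": 0}
    - {"dx": 0, "dy": 0, "dz": -40, "yaw": 0}
    - {"dx": 0, "dy": 0, "dz": -40, "yaw": 0}
    - {"dx": 0, "dy": 0, "dz": 0, "yaw": 0}

```text
t: 2.95
eef_pos: [465.9, 124.7, 129.7]
tcp_rot: [-3.137, -0.007, 2.703]
ft_force: [-1.1, -0.0, -0.6]
opening: 0.651
```

```bash
python3 - <<'E'
from h import *
print(env.state()['eef_pos'])
shot('top','a1',(200,155,400,300),4); shot('side','a1s',(180,140,360,275),4)
E
```

```text
[465.94323858 124.73060538 129.68837736]
```

View pics/a1.png

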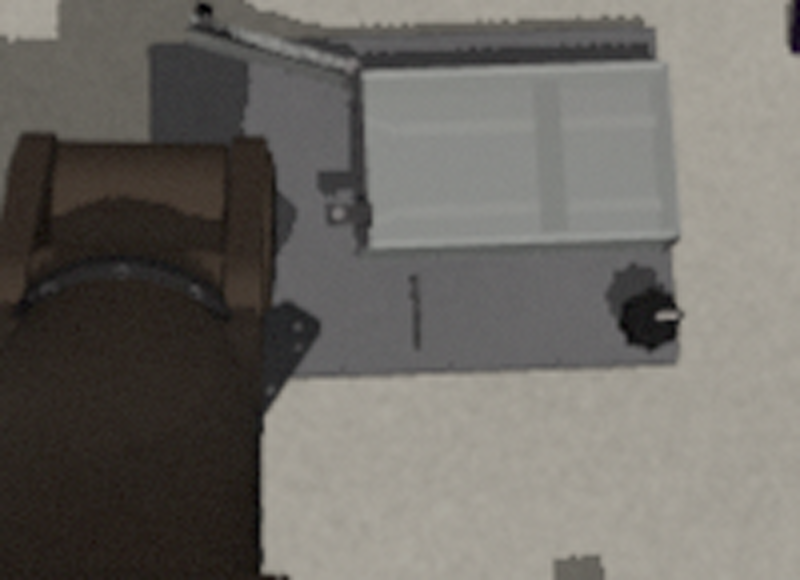

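View pics/a1s.png

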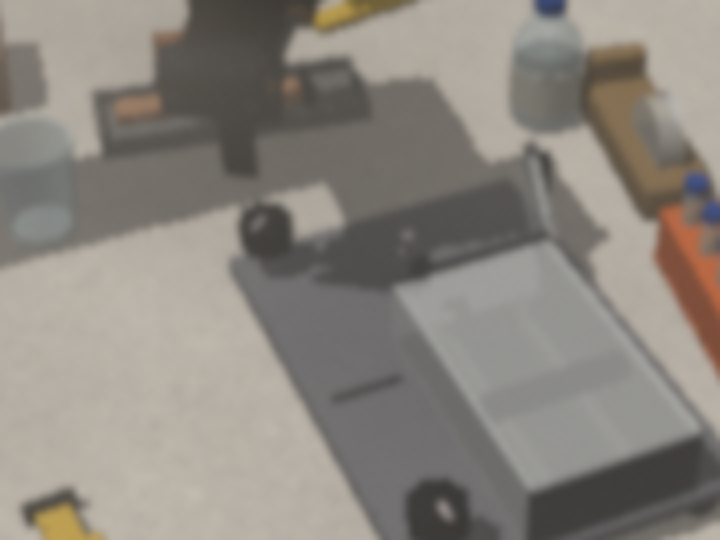

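```bash
python3 - <<'E'
from h import *
print('side knob',onz('side',(180+266/4,140+231/4),67), 'top knob centre', onz('top',(225+113/5,155+420/5),67),'knob r top',onz('top',(225+686/5,155+398/5),67),'side',onz('side',(230+298/5,165+518/5),67))
P=np.array([465.9,124.7,129.7]); y=2.703+np.pi/2; u=np.array([np.cos(y),np.sin(y),0])
print(u,((proj('side',[P,P+u*31,P-u*31,P+u*43,P-u*43])-[180,140])*4).round(0))
E
```

```text
side knob [472.78370579 109.3657382   67.        ] top knob centre [467.78553438 112.04721802  67.        ] knob r top [ 521.79157404 -182.43819405   67.        ] side [ 526.27991083 -182.56921145   67.        ]
[-0.42466574 -0.90535021  0.        ] [[248. 149.]
 [236. 175.]
 [260. 125.]
 [231. 185.]
 [264. 115.]]
```

Emit:
drive_tool:
  commands:
    - {"dx": 2, "dy": -14.5, "dz": 0, "yaw": 0}
    - {"dx": 0, "dy": 0, "dz": -25, "yaw": 0}
    - {"dx": 0, "dy": 0, "dz": 0, "yaw": 0}
    - {"dx": 0, "dy": 0, "dz": 0, "yaw": 0}

```text
t: 3.38
eef_pos: [470.7, 111.8, 111.2]
tcp_rot: [3.141, 0.001, 2.705]
ft_force: [1.4, 0.1, 1.2]
opening: 0.65
```

```bash
python3 - <<'E'
from h import *
print(env.state()['eef_pos'])
shot('side','a2s',(180,140,360,275),4)
E
```

```text
[470.69839505 111.78046985 111.18210877]
```

View pics/a2s.png

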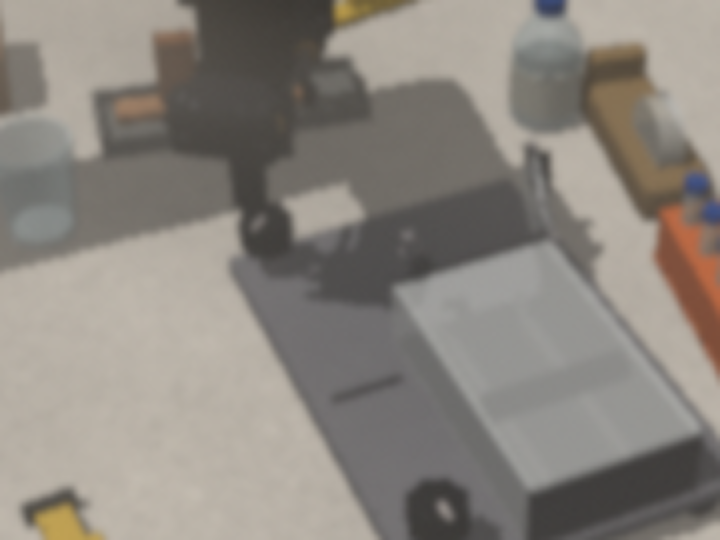

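Emit:
drive_tool:
  commands:
    - {"dx": 0, "dy": 0, "dz": -20, "yaw": 0}
    - {"dx": 0, "dy": 0, "dz": -10, "yaw": 0}
    - {"dx": 0, "dy": 0, "dz": 0, "yaw": 0}

```text
t: 3.68
eef_pos: [470.3, 111.8, 79.9]
tcp_rot: [-3.141, -0.0, 2.705]
ft_force: [-0.4, -0.8, 0.5]
opening: 0.653
```

Emit:
drive_tool:
  commands:
    - {"dx": 0, "dy": 0, "dz": -15, "yaw": 0}
    - {"dx": 0, "dy": 0, "dz": -15, "yaw": 0}
    - {"dx": 0, "dy": 0, "dz": 0, "yaw": 0}
    - {"dx": 0, "dy": 0, "dz": 0, "yaw": 0}

```text
t: 4.02
eef_pos: [470.7, 111.6, 50.7]
tcp_rot: [3.141, 0.0, 2.705]
ft_force: [0.9, 0.5, 0.9]
opening: 0.65
```

Emit:
drive_tool:
  commands:
    - {"dx": 0, "dy": 0, "dz": 0, "yaw": 0}
    - {"dx": 0, "dy": 0, "dz": 0, "yaw": 0}
  grip: 0.5

```text
t: 4.18
eef_pos: [470.9, 111.5, 50.9]
tcp_rot: [3.141, 0.001, 2.705]
ft_force: [0.8, 0.1, -0.1]
opening: 0.561
```

Emit:
drive_tool:
  commands:
    - {"dx": 0, "dy": 0, "dz": 0, "yaw": 0}
    - {"dx": 0, "dy": 0, "dz": 0, "yaw": 0}
  grip: 0.46

```text
t: 4.35
eef_pos: [470.6, 111.4, 50.3]
tcp_rot: [3.141, 0.001, 2.705]
ft_force: [0.6, 0.1, -0.1]
opening: 0.47
```

Emit:
drive_tool:
  commands:
    - {"dx": 0, "dy": 0, "dz": 0, "yaw": 0}
  grip: 0.43

```text
t: 4.43
eef_pos: [470.5, 111.3, 50.0]
tcp_rot: [3.141, 0.0, 2.705]
ft_force: [-0.0, -0.0, 0.2]
opening: 0.447
```

Emit:
drive_tool:
  commands:
    - {"dx": 0, "dy": 0, "dz": 0, "yaw": 0}
  grip: 0.41

```text
t: 4.52
eef_pos: [470.5, 111.4, 49.9]
tcp_rot: [3.141, 0.0, 2.705]
ft_force: [0.5, 1.2, -0.4]
opening: 0.422
```

Emit:
drive_tool:
  commands:
    - {"dx": 0, "dy": 0, "dz": 0, "yaw": 0}
    - {"dx": 0, "dy": 0, "dz": 0, "yaw": 0}
  grip: 0.38

```text
t: 4.68
eef_pos: [471.1, 112.1, 49.9]
tcp_rot: [3.14, 0.001, 2.704]
ft_force: [1.4, 10.8, 1.1]
opening: 0.386
```

Emit:
drive_tool:
  commands:
    - {"dx": 0, "dy": 0, "dz": 0, "yaw": 0}
    - {"dx": 0, "dy": 0, "dz": 0, "yaw": 0}
    - {"dx": 0, "dy": 0, "dz": 0, "yaw": 0}
  grip: 0.2

```text
t: 4.93
eef_pos: [471.2, 112.4, 49.9]
tcp_rot: [3.139, 0.001, 2.705]
ft_force: [1.3, 12.5, 1.1]
opening: 0.378
```

Emit:
drive_tool:
  commands:
    - {"dx": 0.5, "dy": 1, "dz": 0, "yaw": 0}
    - {"dx": 0, "dy": 0, "dz": 0, "yaw": 0}

```text
t: 5.1
eef_pos: [471.2, 112.7, 49.9]
tcp_rot: [3.141, 0.001, 2.705]
ft_force: [0.6, 4.1, 2.6]
opening: 0.373
```

Emit:
drive_tool:
  commands:
    - {"dx": 0, "dy": 0.5, "dz": 0, "yaw": -5}
    - {"dx": 0, "dy": 0, "dz": 0, "yaw": -5}

```text
t: 5.27
eef_pos: [471.1, 112.8, 49.8]
tcp_rot: [3.141, 0.001, 2.527]
ft_force: [0.6, 1.5, 1.0]
opening: 0.373
```

Emit:
drive_tool:
  commands:
    - {"dx": 0, "dy": 0, "dz": 0, "yaw": -7}
    - {"dx": 0, "dy": 0, "dz": 0, "yaw": -7}
    - {"dx": 0, "dy": 0, "dz": 0, "yaw": -7}
    - {"dx": 0, "dy": 0, "dz": 0, "yaw": -7}
    - {"dx": 0, "dy": 0, "dz": 0, "yaw": 0}

```text
t: 5.68
eef_pos: [470.8, 112.6, 49.6]
tcp_rot: [-3.141, 0.0, 2.036]
ft_force: [1.2, -0.9, -0.8]
opening: 0.376
```

Emit:
drive_tool:
  commands:
    - {"dx": 0, "dy": 0, "dz": 0, "yaw": -7}
    - {"dx": 0, "dy": 0, "dz": 0, "yaw": -7}
    - {"dx": 0, "dy": 0, "dz": 0, "yaw": -7}
    - {"dx": 0, "dy": 0, "dz": 0, "yaw": -7}
    - {"dx": 0, "dy": 0, "dz": 0, "yaw": 0}

```text
t: 6.1
eef_pos: [470.4, 112.6, 49.5]
tcp_rot: [-3.14, 0.0, 1.551]
ft_force: [-1.8, -0.8, 0.2]
opening: 0.373
```

Emit:
drive_tool:
  commands:
    - {"dx": 0, "dy": 0, "dz": 0, "yaw": -7}
    - {"dx": 0, "dy": 0, "dz": 0, "yaw": -7}
    - {"dx": 0, "dy": 0, "dz": 0, "yaw": -7}
    - {"dx": 0, "dy": 0, "dz": 0, "yaw": -7}
    - {"dx": 0, "dy": 0, "dz": 0, "yaw": 0}

```text
t: 6.52
eef_pos: [470.1, 112.8, 49.5]
tcp_rot: [-3.14, 0.001, 1.065]
ft_force: [-3.1, -1.2, 1.8]
opening: 0.375
```

Emit:
drive_tool:
  commands:
    - {"dx": 0, "dy": 0, "dz": 0, "yaw": -7}
    - {"dx": 0, "dy": 0, "dz": 0, "yaw": -6}
    - {"dx": 0, "dy": 0, "dz": 0, "yaw": 0}
    - {"dx": 0, "dy": 0, "dz": 0, "yaw": 0}

```text
t: 6.85
eef_pos: [469.9, 113.0, 49.5]
tcp_rot: [-3.14, 0.001, 0.846]
ft_force: [-3.9, 2.1, 0.7]
opening: 0.37
```

Emit:
drive_tool:
  commands:
    - {"dx": 0, "dy": 0, "dz": 0, "yaw": 0}
    - {"dx": 0, "dy": 0, "dz": 0, "yaw": 0}
    - {"dx": 0, "dy": 0, "dz": 20, "yaw": 0}
    - {"dx": 0, "dy": 0, "dz": 30, "yaw": 0}
    - {"dx": 0, "dy": 0, "dz": 35, "yaw": 7}
  grip: 0.65

```text
t: 7.27
eef_pos: [470.6, 112.6, 134.8]
tcp_rot: [-3.14, 0.002, 0.962]
ft_force: [-0.4, 0.1, 0.9]
opening: 0.633
```

Emit:
drive_tool:
  commands:
    - {"dx": 4, "dy": -22, "dz": 0, "yaw": 7}
    - {"dx": 4, "dy": -22, "dz": 0, "yaw": 7}
    - {"dx": 4, "dy": -22, "dz": 0, "yaw": 7}
    - {"dx": 4, "dy": -22, "dz": 0, "yaw": 7}
    - {"dx": 4, "dy": -22, "dz": 0, "yaw": 7}

```text
t: 7.68
eef_pos: [491.4, 1.7, 135.0]
tcp_rot: [3.14, 0.0, 1.581]
ft_force: [0.4, -0.2, 0.4]
opening: 0.651
```

Emit:
drive_tool:
  commands:
    - {"dx": 4, "dy": -22, "dz": 0, "yaw": 7}
    - {"dx": 4, "dy": -22, "dz": 0, "yaw": 7}
    - {"dx": 4, "dy": -22, "dz": 0, "yaw": 7}
    - {"dx": 4, "dy": -22, "dz": 0, "yaw": 7}
    - {"dx": 4, "dy": -22, "dz": 0, "yaw": 7}

```text
t: 8.1
eef_pos: [511.3, -108.6, 134.8]
tcp_rot: [3.141, 0.001, 2.192]
ft_force: [-0.1, 0.8, 0.2]
opening: 0.65
```

Emit:
drive_tool:
  commands:
    - {"dx": 4, "dy": -22, "dz": 0, "yaw": 7}
    - {"dx": 4, "dy": -22, "dz": 0, "yaw": 7}
    - {"dx": 5, "dy": -31, "dz": 0, "yaw": 7}
    - {"dx": 0, "dy": 0, "dz": 0, "yaw": 0}
    - {"dx": 0, "dy": 0, "dz": 0, "yaw": 0}

```text
t: 8.52
eef_pos: [524.0, -183.4, 134.5]
tcp_rot: [3.141, 0.001, 2.548]
ft_force: [-0.0, -0.0, -0.6]
opening: 0.648
```

```bash
python3 - <<'E'
from h import *
print(env.state()['eef_pos'],env.state()['joints'].round(2))
shot('side','b1s',(180,140,360,275),4)
im=shot('top','b1',(200,155,400,300),4)
cv2.imwrite('pics/b1k.png',cv2.resize(im[222:252,230:270],None,fx=12,fy=12,interpolation=cv2.INTER_CUBIC)[:,:,::-1])
E
```

```text
[ 524.0144407  -183.43455412  134.49903102] [-0.46  0.49  1.82  0.    0.83 -1.43]
```

View pics/b1s.png

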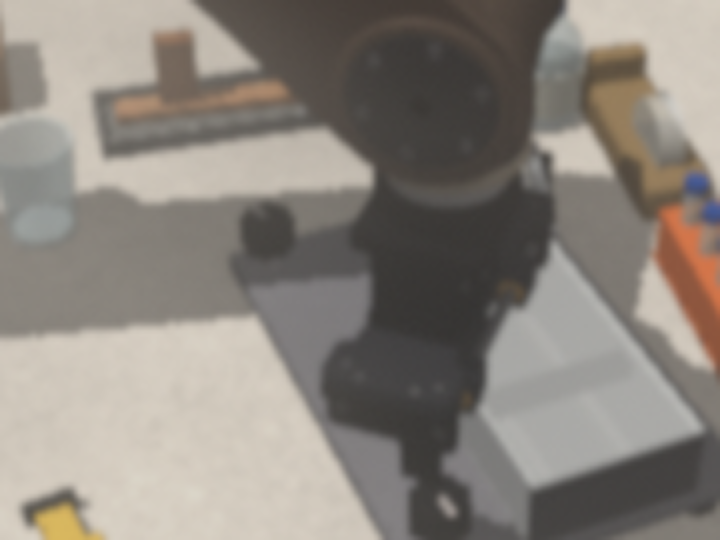

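View pics/b1k.png

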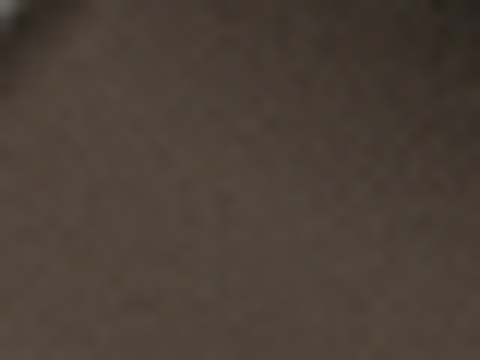

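Emit:
drive_tool:
  commands:
    - {"dx": -0.5, "dy": 1.4, "dz": -30, "yaw": 0}
    - {"dx": 0, "dy": 0, "dz": -20, "yaw": 0}
    - {"dx": 0, "dy": 0, "dz": 0, "yaw": 0}

```text
t: 8.87
eef_pos: [521.8, -179.0, 81.8]
tcp_rot: [-3.141, -0.005, 2.549]
ft_force: [-0.7, 0.7, -0.5]
opening: 0.652
```

Emit:
drive_tool:
  commands:
    - {"dx": 0, "dy": 0, "dz": -15, "yaw": 0}
    - {"dx": 0, "dy": 0, "dz": -20, "yaw": 0}
    - {"dx": 0, "dy": 0, "dz": 0, "yaw": 0}
    - {"dx": 0, "dy": 0, "dz": 0, "yaw": 0}

```text
t: 9.2
eef_pos: [523.4, -180.1, 50.2]
tcp_rot: [-3.142, -0.001, 2.548]
ft_force: [0.0, -0.2, 0.2]
opening: 0.647
```

Emit:
drive_tool:
  commands:
    - {"dx": 0, "dy": 0, "dz": 0, "yaw": 0}
    - {"dx": 0, "dy": 0, "dz": 0, "yaw": 0}
    - {"dx": 0, "dy": 0, "dz": 0, "yaw": 0}
  grip: 0.45

```text
t: 9.45
eef_pos: [523.8, -180.8, 50.8]
tcp_rot: [3.141, 0.002, 2.548]
ft_force: [0.1, 0.3, 0.0]
opening: 0.494
```

Emit:
drive_tool:
  commands:
    - {"dx": 0, "dy": 0, "dz": 0, "yaw": 0}
    - {"dx": 0, "dy": 0, "dz": 0, "yaw": 0}
  grip: 0.4

```text
t: 9.62
eef_pos: [523.5, -180.8, 50.2]
tcp_rot: [3.141, 0.001, 2.548]
ft_force: [1.2, 0.5, -0.9]
opening: 0.411
```

Emit:
drive_tool:
  commands:
    - {"dx": 0, "dy": 0, "dz": 0, "yaw": 0}
    - {"dx": 0, "dy": 0, "dz": 0, "yaw": 0}
  grip: 0.37

```text
t: 9.78
eef_pos: [523.4, -180.8, 49.8]
tcp_rot: [3.141, 0.0, 2.548]
ft_force: [0.5, 0.7, 0.2]
opening: 0.374
```

Emit:
drive_tool:
  commands:
    - {"dx": 0, "dy": 0, "dz": 0, "yaw": 0}
    - {"dx": 0, "dy": 0, "dz": 0, "yaw": 0}
    - {"dx": 0, "dy": 0, "dz": 0, "yaw": 0}
  grip: 0.2

```text
t: 10.03
eef_pos: [523.4, -180.8, 49.7]
tcp_rot: [3.141, 0.0, 2.548]
ft_force: [0.1, 1.3, 1.3]
opening: 0.373
```

Emit:
drive_tool:
  commands:
    - {"dx": 0, "dy": 0, "dz": 0, "yaw": -5}
    - {"dx": 0, "dy": 0, "dz": 0, "yaw": -5}
    - {"dx": 0, "dy": 0, "dz": 0, "yaw": 0}

```text
t: 10.28
eef_pos: [523.5, -180.7, 49.6]
tcp_rot: [3.141, 0.0, 2.369]
ft_force: [1.7, 2.6, -0.6]
opening: 0.372
```

Emit:
drive_tool:
  commands:
    - {"dx": 0, "dy": 0, "dz": 0, "yaw": -7}
    - {"dx": 0, "dy": 0, "dz": 0, "yaw": -7}
    - {"dx": 0, "dy": 0, "dz": 0, "yaw": -7}
    - {"dx": 0, "dy": 0, "dz": 0, "yaw": -7}
    - {"dx": 0, "dy": 0, "dz": 0, "yaw": -7}

```text
t: 10.7
eef_pos: [523.9, -180.5, 49.2]
tcp_rot: [3.141, 0.0, 1.76]
ft_force: [7.0, 4.0, -8.7]
opening: 0.376
```

Emit:
drive_tool:
  commands:
    - {"dx": 0, "dy": 0, "dz": 0, "yaw": -7}
    - {"dx": 0, "dy": 0, "dz": 0, "yaw": -7}
    - {"dx": 0, "dy": 0, "dz": 0, "yaw": -7}
    - {"dx": 0, "dy": 0, "dz": 0, "yaw": -7}
    - {"dx": 0, "dy": 0, "dz": 0, "yaw": -7}

```text
t: 11.12
eef_pos: [524.3, -180.5, 48.7]
tcp_rot: [3.14, -0.001, 1.149]
ft_force: [10.8, 3.3, -15.7]
opening: 0.373
```

Emit:
drive_tool:
  commands:
    - {"dx": 0, "dy": 0, "dz": 0, "yaw": -7}
    - {"dx": 0, "dy": 0, "dz": 0, "yaw": -7}
    - {"dx": 0, "dy": 0, "dz": 0, "yaw": -7}
    - {"dx": 0, "dy": 0, "dz": 0, "yaw": -7}
    - {"dx": 0, "dy": 0, "dz": 0, "yaw": -7}

```text
t: 11.53
eef_pos: [524.0, -180.6, 48.2]
tcp_rot: [3.141, -0.001, 0.538]
ft_force: [9.3, 1.3, -20.4]
opening: 0.375
```

Emit:
drive_tool:
  commands:
    - {"dx": 0, "dy": 0, "dz": 0, "yaw": -7}
    - {"dx": 0, "dy": 0, "dz": 0, "yaw": -7}
    - {"dx": 0, "dy": 0, "dz": 0, "yaw": -7}
    - {"dx": 0, "dy": 0, "dz": 0, "yaw": -7}
    - {"dx": 0, "dy": 0, "dz": 0, "yaw": -7}

```text
t: 11.95
eef_pos: [522.9, -180.5, 47.7]
tcp_rot: [-3.141, 0.002, -0.073]
ft_force: [4.6, -2.0, -24.3]
opening: 0.37
```

Emit:
drive_tool:
  commands:
    - {"dx": 0, "dy": 0, "dz": 0, "yaw": -5}
    - {"dx": 0, "dy": 0, "dz": 0, "yaw": -3}
    - {"dx": 0, "dy": 0, "dz": 0, "yaw": 0}
    - {"dx": 0, "dy": 0, "dz": 0, "yaw": 0}

```text
t: 12.28
eef_pos: [522.6, -180.4, 47.6]
tcp_rot: [-3.141, 0.003, -0.207]
ft_force: [4.6, -1.1, -25.5]
opening: 0.372
```

Emit:
drive_tool:
  commands:
    - {"dx": 0, "dy": 0, "dz": 0, "yaw": 0}
    - {"dx": 0, "dy": 0, "dz": 0, "yaw": 0}
    - {"dx": 0, "dy": 0, "dz": 20, "yaw": 0}
    - {"dx": 0, "dy": 0, "dz": 30, "yaw": 0}
    - {"dx": 0, "dy": 0, "dz": 40, "yaw": 0}
  grip: 0.65

```text
t: 12.7
eef_pos: [522.4, -180.4, 139.6]
tcp_rot: [-3.141, 0.003, -0.208]
ft_force: [1.4, 1.2, -0.2]
opening: 0.63
```

Emit:
drive_tool:
  commands:
    - {"dx": -30, "dy": -20, "dz": 15, "yaw": 0}
    - {"dx": -30, "dy": -20, "dz": 15, "yaw": 0}
    - {"dx": -30, "dy": -20, "dz": 15, "yaw": 0}
    - {"dx": -30, "dy": -20, "dz": 15, "yaw": 0}
    - {"dx": 0, "dy": 0, "dz": 0, "yaw": 0}

```text
t: 13.12
eef_pos: [400.4, -263.4, 202.8]
tcp_rot: [3.139, -0.003, -0.211]
ft_force: [0.8, -0.5, -0.1]
opening: 0.653
```

```bash
python3 - <<'E'
from h import *
print(env.state()['eef_pos'],env.state()['joints'].round(2))
shot('side','c1s',(210,140,390,275),4)
im=shot('top','c1',(220,145,400,260),4)
cv2.imwrite('pics/c1k.png',np.hstack([cv2.resize(im[222:252,230:270],None,fx=9,fy=9,interpolation=cv2.INTER_CUBIC),cv2.resize(im[218:248,342:382],None,fx=9,fy=9,interpolation=cv2.INTER_CUBIC)])[:,:,::-1])
E
```

```text
[ 400.42255686 -263.40747471  202.82216008] [-0.72  0.3   1.92 -0.    0.92  1.06]
```

View pics/c1.png

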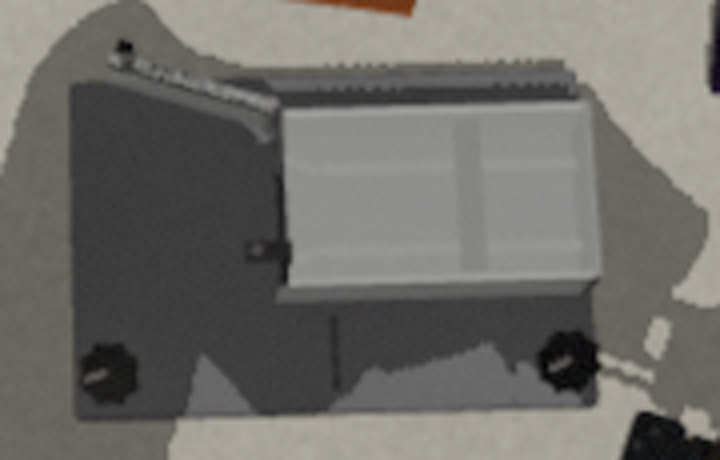

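View pics/c1k.png

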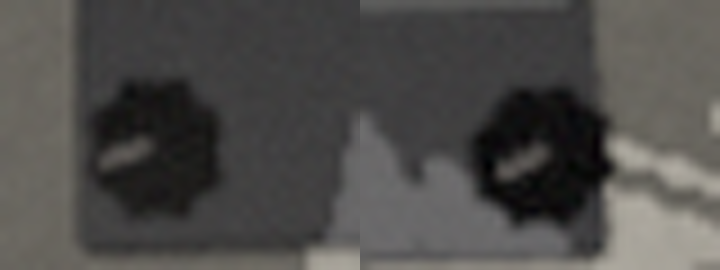

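View pics/c1s.png

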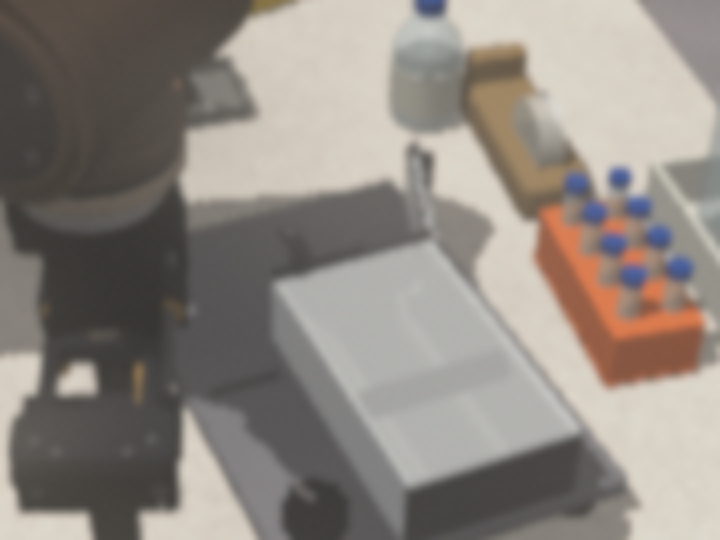

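```bash
python3 - <<'E'
from h import *
for a,b in(((150,145),(102,165)),((548-360,155),(500-360,177))):
    d=onz('top',(240+b[0]/9,230+b[1]/9),75)-onz('top',(240+a[0]/9,230+a[1]/9),75); ang=np.arctan2(d[1],d[0]); print('cw from reader x',(.175-ang)%(2*np.pi))
# refine reader fit now level
from fit import *
C=[(-125,165,36),(-125,-185,36)]
T=[(77,418),(594,405)]
H=[(-49,28,91),(-49,-181,91),(69,-181,91),(69,28,91)]
HT=[(287,283),(601,279),(592,101),(281,107)]; HS=[(272,284),(407,489),(580,436),(432,240)]
obs=[('top',c,(220+a/4,145+b/4)) for c,(a,b) in zip(C+H,T+HT)]+[('side',c,(210+a/4,140+b/4)) for c,(a,b) in zip(H,HS)]+[('top',(110,165,36),(220+70/4,145+85/4))]
x,r=fit(obs); print(x.round(3)); x,r=fit(obs,0.); print(x.round(3),r.reshape(-1,2).round(1).tolist())
for q,z in dict(knob_l_grip=66,knob_r_grip=66,apron=36,door_hinge=63,door_push=63).items():
    for n in('top','side'):
        for d in env.place_of(q,n)[:1]: print(q,n,round(d['conf'],2),onz(n,d['pixel'],z).round(0)[:2])
E
```

```text
cw from reader x 4.346454656710857
cw from reader x 4.311652689195243
[ 5.94171e+02 -1.00970e+01  1.67000e-01  1.40000e-02]
[ 5.92883e+02 -1.05330e+01  1.66000e-01  2.00000e-02] [[0.1, -0.3], [2.5, -0.1], [-0.9, 0.1], [1.3, -0.8], [0.7, -0.1], [-0.8, 0.2], [0.8, -1.9], [-1.0, -1.3], [-0.5, 0.4], [-0.1, -0.4], [-1.9, -0.9]]
knob_l_grip top 0.59 [474. 116.]
knob_l_grip side 0.56 [579. -74.]
knob_r_grip top 0.74 [651.  41.]
knob_r_grip side 0.79 [ 527. -185.]
apron top 0.63 [595.  84.]
apron side 0.94 [587.  67.]
door_hinge top 0.65 [658.  35.]
door_hinge side 0.52 [657.  18.]
door_push top 0.58 [676.  86.]
```

```bash
cat > cas.py <<'E'
from h import *
def amber(n='top',im=None):
    if im is None: im=env.read_camera(n)
    hsv=cv2.cvtColor(im,cv2.COLOR_RGB2HSV)
    m=((hsv[...,0]<16)&(hsv[...,1]>110)&(hsv[...,2]>70)).astype(np.uint8)
    k,l,st,c=cv2.connectedComponentsWithStats(m)
    out=[]
    for i in range(1,k):
        if 25<st[i,4]<400:
            pts=np.argwhere(l==i)[:,::-1].astype(float)
            W=np.array([onz(n,p,18)[:2] for p in pts]); mu=W.mean(0); w,v=np.linalg.eigh(np.cov((W-mu).T)); 
            a=np.arctan2(v[1,1],v[0,1]); a=(a+np.pi/2)%np.pi-np.pi/2
            if mu[1]<-230: out.append((mu.round(1),np.degrees(a).round(1),np.sqrt(w*12).round(1),st[i,4],c[i].round(1)))
    return im,out
E
python3 - <<'E'
from cas import *
for n in('top','side'):
    im,o=amber(n)
    for a in o: print(n,*a)
    b=(390,190,500,340) if n=='top' else (200,300,380,420)
    cv2.imwrite(f'pics/cas_{n}.png',cv2.resize(im[b[1]:b[3],b[0]:b[2]],None,fx=4,fy=4,interpolation=cv2.INTER_CUBIC)[:,:,::-1])
E
```

```text
top [ 590.6 -355.3] -23.4 [20.8 40.7] 112 [425.  221.8]
side [ 593.3 -354.4] -27.2 [14.6 35.2] 93 [338.5 335.8]
side [ 508.1 -385.4] 18.9 [15.2 34.9] 110 [304.9 356.7]
```

View pics/cas_top.png

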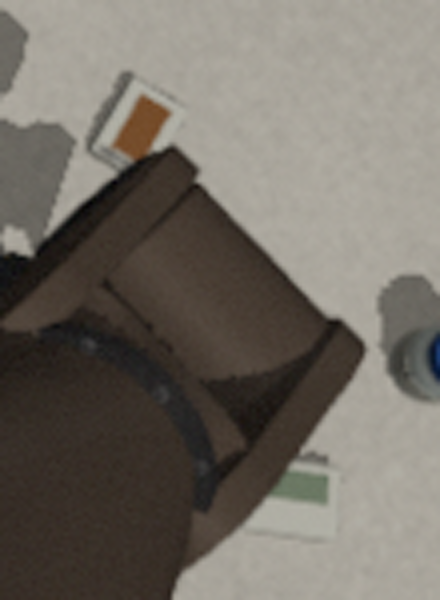

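View pics/cas_side.png

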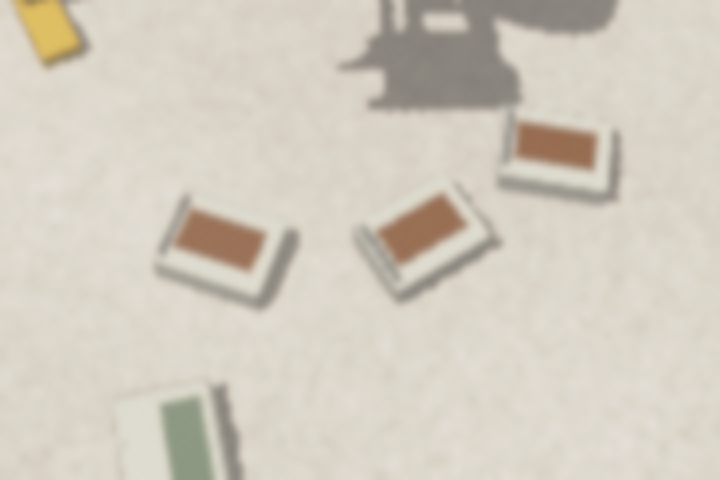

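```bash
python3 - <<'E'
from cas import *
for n in('top','side'):
    im=cv2.resize(cv2.imread(f'pics/{n}0.png')[:,:,::-1],(560,420),interpolation=cv2.INTER_AREA)
    for lo in (90,):
        hsv=cv2.cvtColor(im,cv2.COLOR_RGB2HSV)
        m=((hsv[...,0]<18)&(hsv[...,1]>lo)&(hsv[...,2]>50)).astype(np.uint8)
        k,l,st,c=cv2.connectedComponentsWithStats(m)
        for i in range(1,k):
            if 40<st[i,4]<400:
                pts=np.argwhere(l==i)[:,::-1].astype(float)
                W=np.array([onz(n,p,18)[:2] for p in pts]); mu=W.mean(0); w,v=np.linalg.eigh(np.cov((W-mu).T)); a=np.degrees(np.arctan2(v[1,1],v[0,1]))
                if mu[1]<-230: print(n,mu.round(1),((a+90)%180-90).round(1),np.sqrt(w*12).round(1),st[i,4])
    # outline of white body via bright threshold
    g=im.min(2).astype(np.uint8)
    b=(400,195,450,320) if n=='top' else (230,320,360,380)
    s=cv2.resize(im[b[1]:b[3],b[0]:b[2]],None,fx=6,fy=6,interpolation=cv2.INTER_CUBIC); 
    cv2.imwrite(f'pics/w_{n}.png',s[:,:,::-1][:600,:800])
E
```

```text
top [ 591.  -354.9] -24.0 [22.  41.7] 120
top [ 505.8 -386. ] 18.8 [22.1 42.7] 129
top [ 402.2 -367.9] -32.2 [21.9 41.5] 131
side [ 593.4 -354.6] -24.8 [17.7 38.9] 127
side [ 508.2 -385.4] 18.6 [18.3 38.6] 147
side [ 404.5 -366.9] -32.0 [18.  38.6] 148
```

View pics/w_top.png

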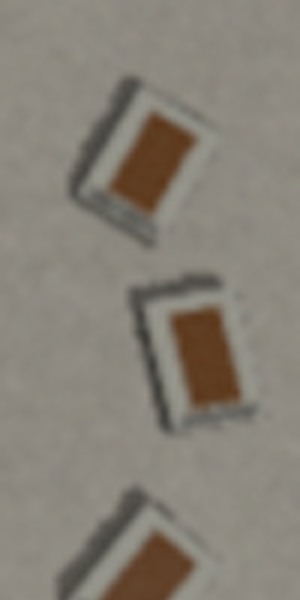

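View pics/w_side.png

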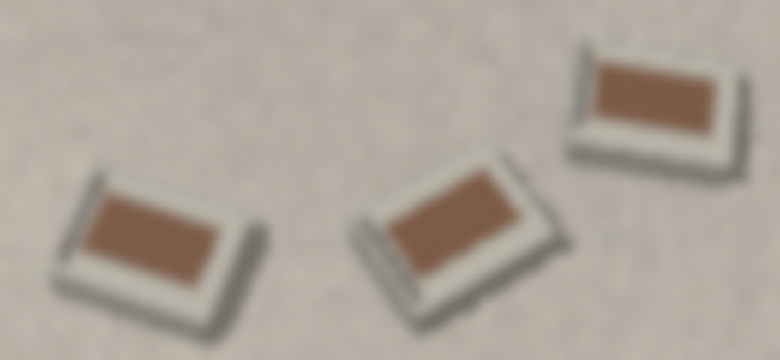

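Both wheels now read about 4.31 to 4.35. The three amber cassettes, whose outlines and 22x42 windows match, are A (592,-355, -24°), B (507,-386, 19°) and C (403,-367, -32°). I'm picking A.

Emit:
drive_tool:
  commands:
    - {"dx": 32, "dy": -15, "dz": 0, "yaw": -3}
    - {"dx": 32, "dy": -15, "dz": 0, "yaw": -3}
    - {"dx": 32, "dy": -15, "dz": 0, "yaw": -3}
    - {"dx": 32, "dy": -15, "dz": -10, "yaw": -3}
    - {"dx": 32, "dy": -15, "dz": -10, "yaw": 0}

```text
t: 14.23
eef_pos: [565.1, -336.4, 179.7]
tcp_rot: [3.141, -0.001, -0.423]
ft_force: [0.6, -1.1, 0.4]
opening: 0.655
```

Emit:
drive_tool:
  commands:
    - {"dx": 32, "dy": -15, "dz": -10, "yaw": 0}
    - {"dx": 0, "dy": 0, "dz": -40, "yaw": 0}
    - {"dx": 0, "dy": 0, "dz": -40, "yaw": 0}
    - {"dx": 0, "dy": 0, "dz": 0, "yaw": 0}
    - {"dx": 0, "dy": 0, "dz": 0, "yaw": 0}

```text
t: 14.65
eef_pos: [594.7, -350.2, 88.3]
tcp_rot: [-3.141, 0.004, -0.419]
ft_force: [-0.6, -0.9, 0.8]
opening: 0.652
```

```bash
python3 - <<'E'
from cas import *
print(env.state()['eef_pos'])
im,o=amber('side')
for a in o: print(*a)
shot('side','d1',(230,250,400,375),4)
E
```

```text
[ 594.69971769 -350.20805036   88.29910049]
[ 594.  -354.8] -23.7 [15.8 37.7] 108 [338.8 335.9]
[ 508.2 -385.6] 20.1 [14.8 35.4] 108 [305.  356.8]
```

View pics/d1.png

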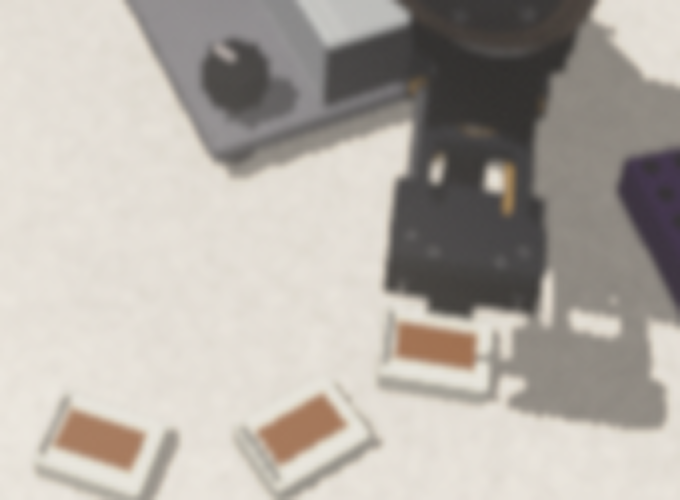

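Emit:
drive_tool:
  commands:
    - {"dx": -1, "dy": -3, "dz": -30, "yaw": 0}
    - {"dx": 0, "dy": 0, "dz": -30, "yaw": 0}
    - {"dx": 0, "dy": 0, "dz": -10, "yaw": 0}
    - {"dx": 0, "dy": 0, "dz": -10, "yaw": 0}
    - {"dx": 0, "dy": 0, "dz": 0, "yaw": 0}

```text
t: 15.17
eef_pos: [594.5, -353.9, 10.0]
tcp_rot: [3.141, -0.0, -0.419]
ft_force: [-0.3, -0.0, -0.6]
opening: 0.651
```

Emit:
drive_tool:
  commands:
    - {"dx": 0, "dy": 0, "dz": 0, "yaw": 0}
    - {"dx": 0, "dy": 0, "dz": 0, "yaw": 0}
    - {"dx": 0, "dy": 0, "dz": 0, "yaw": 0}
    - {"dx": 0, "dy": 0, "dz": 0, "yaw": 0}
    - {"dx": 0, "dy": 0, "dz": 0, "yaw": 0}
  grip: 0.3

```text
t: 15.58
eef_pos: [594.9, -354.2, 11.1]
tcp_rot: [3.141, -0.002, -0.419]
ft_force: [-0.8, -0.1, 7.5]
opening: 0.459
```

Emit:
drive_tool:
  commands:
    - {"dx": 0, "dy": 0, "dz": 10, "yaw": 0}
    - {"dx": 0, "dy": 0, "dz": 30, "yaw": 0}
    - {"dx": 0, "dy": 0, "dz": 40, "yaw": 0}
    - {"dx": 0, "dy": 0, "dz": 20, "yaw": 0}
    - {"dx": 0, "dy": 0, "dz": 0, "yaw": 0}

```text
t: 16.0
eef_pos: [596.1, -354.9, 115.7]
tcp_rot: [3.14, -0.008, -0.419]
ft_force: [0.2, -0.4, -1.2]
opening: 0.46
```

```bash
python3 - <<'E'
from cas import *
print(env.state()['eef_pos'],env.state()['ft_force'].round(1),env.state()['opening'])
shot('side','d2',(230,220,400,345),4)
E
```

```text
[ 596.11810696 -354.89896847  115.73870219] [ 0.2 -0.4 -1.2] 0.46002273833541335
```

View pics/d2.png

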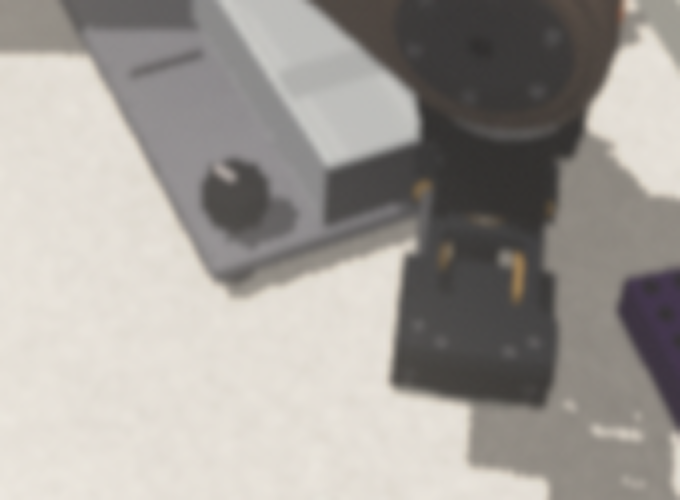

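Emit:
drive_tool:
  commands:
    - {"dx": 0, "dy": 10, "dz": 20, "yaw": 6.9}
    - {"dx": 0, "dy": 20, "dz": 20, "yaw": 6.9}
    - {"dx": 0, "dy": 25, "dz": 20, "yaw": 6.9}
    - {"dx": -1, "dy": 25, "dz": 10, "yaw": 6.9}
    - {"dx": -1, "dy": 25, "dz": 0, "yaw": 6.9}

```text
t: 16.47
eef_pos: [592.5, -247.9, 180.8]
tcp_rot: [3.141, -0.001, 0.188]
ft_force: [-0.4, -0.2, -1.3]
opening: 0.463
```

Emit:
drive_tool:
  commands:
    - {"dx": -1, "dy": 25, "dz": 0, "yaw": 6.9}
    - {"dx": -1, "dy": 25, "dz": 0, "yaw": 6.9}
    - {"dx": -1, "dy": 25, "dz": 0, "yaw": 6.9}
    - {"dx": -1, "dy": 25, "dz": 0, "yaw": 6.9}
    - {"dx": -1, "dy": 25, "dz": 0, "yaw": 6.9}

```text
t: 16.88
eef_pos: [586.5, -122.4, 178.4]
tcp_rot: [-3.139, 0.001, 0.791]
ft_force: [0.8, -0.0, -0.6]
opening: 0.457
```

Emit:
drive_tool:
  commands:
    - {"dx": -1, "dy": 25, "dz": 0, "yaw": 6.9}
    - {"dx": -1, "dy": 25, "dz": 0, "yaw": 6.9}
    - {"dx": -1, "dy": 25, "dz": 0, "yaw": 6.9}
    - {"dx": 0, "dy": 25, "dz": 0, "yaw": 6.9}
    - {"dx": 0, "dy": 25, "dz": 0, "yaw": 6.9}

```text
t: 17.3
eef_pos: [583.5, 2.5, 178.4]
tcp_rot: [-3.139, 0.0, 1.393]
ft_force: [0.6, 0.6, -0.8]
opening: 0.458
```

Emit:
drive_tool:
  commands:
    - {"dx": 0, "dy": 25, "dz": 0, "yaw": 6.9}
    - {"dx": 0, "dy": 25, "dz": 0, "yaw": 6.9}
    - {"dx": 0, "dy": 25, "dz": 0, "yaw": 6.9}
    - {"dx": 0, "dy": 0, "dz": 0, "yaw": 0}
    - {"dx": 0, "dy": 0, "dz": 0, "yaw": 0}

```text
t: 17.72
eef_pos: [583.7, 77.2, 178.6]
tcp_rot: [-3.14, -0.0, 1.749]
ft_force: [0.2, -0.7, -0.5]
opening: 0.46
```

```bash
python3 - <<'E'
from cas import *
s=env.state();print(s['eef_pos'],np.degrees(s['tcp_rot'][2]),s['ft_force'].round(1),s['opening'])
shot('side','d3',(230,120,400,245),4)
E
```

```text
[583.71078485  77.18289576 178.56241214] 100.2213935639566 [ 0.2 -0.7 -0.5] 0.45988062703238586
```

View pics/d3.png

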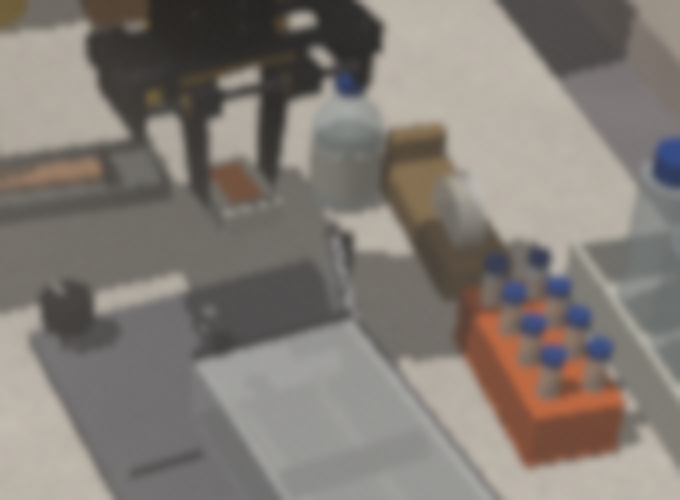

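Emit:
drive_tool:
  commands:
    - {"dx": 3.6, "dy": 4.7, "dz": -30, "yaw": 0}
    - {"dx": 0, "dy": 0, "dz": -40, "yaw": 0}
    - {"dx": 0, "dy": 0, "dz": -40, "yaw": 0}
    - {"dx": 0, "dy": 0, "dz": -10, "yaw": 0}
    - {"dx": 0, "dy": 0, "dz": 0, "yaw": 0}

```text
t: 18.18
eef_pos: [586.5, 79.9, 57.0]
tcp_rot: [-3.136, -0.001, 1.746]
ft_force: [0.5, 0.1, -0.6]
opening: 0.457
```

Emit:
drive_tool:
  commands:
    - {"dx": 0, "dy": 0, "dz": -4, "yaw": 0}
    - {"dx": 0, "dy": 0, "dz": 0, "yaw": 0}
    - {"dx": 0, "dy": 0, "dz": -3, "yaw": 0}
    - {"dx": 0, "dy": 0, "dz": 0, "yaw": 0}

```text
t: 18.52
eef_pos: [588.5, 80.9, 53.8]
tcp_rot: [3.139, 0.0, 1.748]
ft_force: [0.5, -0.1, -1.1]
opening: 0.455
```

Emit:
drive_tool:
  commands:
    - {"dx": 0, "dy": 0, "dz": -4, "yaw": 0}
    - {"dx": 0, "dy": 0, "dz": 0, "yaw": 0}
    - {"dx": 0, "dy": 0, "dz": 0, "yaw": 0}

```text
t: 18.77
eef_pos: [588.0, 81.0, 48.8]
tcp_rot: [3.141, 0.0, 1.748]
ft_force: [-0.4, -0.4, -0.6]
opening: 0.46
```

```bash
python3 - <<'E'
from cas import *
s=env.state();print(s['eef_pos'],np.degrees(s['tcp_rot'][2]),s['ft_force'].round(1),s['opening'])
shot('side','d4',(230,120,400,245),4)
E
```

```text
[588.02786254  80.98753662  48.82640299] 100.17700748280367 [-0.4 -0.4 -0.6] 0.4604166725504955
```

View pics/d4.png

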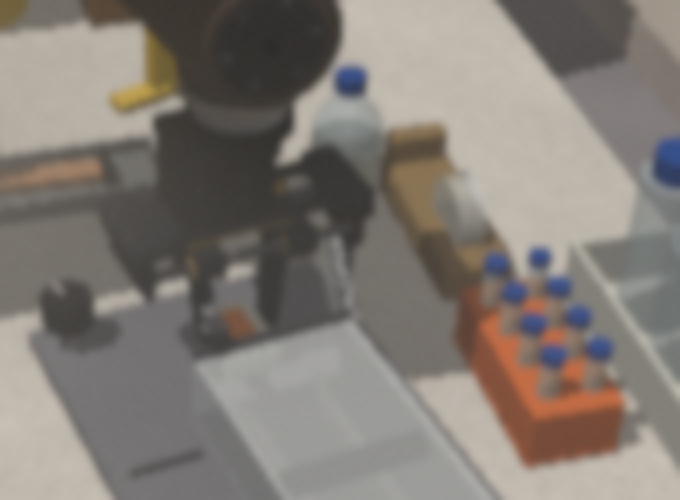

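Emit:
drive_tool:
  commands:
    - {"dx": 0, "dy": 0, "dz": -2, "yaw": 0}
    - {"dx": 0, "dy": 0, "dz": 0, "yaw": 0}
    - {"dx": 0, "dy": 0, "dz": 0, "yaw": 0}

```text
t: 19.07
eef_pos: [588.2, 80.9, 47.1]
tcp_rot: [3.141, 0.0, 1.748]
ft_force: [-0.5, 0.3, 5.0]
opening: 0.461
```

Emit:
drive_tool:
  commands:
    - {"dx": 0, "dy": 0, "dz": 0, "yaw": 0}
    - {"dx": 0, "dy": 0, "dz": 0, "yaw": 0}
    - {"dx": 0, "dy": 0, "dz": 0, "yaw": 0}
  grip: 0.6

```text
t: 19.32
eef_pos: [588.0, 81.0, 46.6]
tcp_rot: [3.142, -0.0, 1.748]
ft_force: [1.3, -0.5, 0.3]
opening: 0.582
```

Emit:
drive_tool:
  commands:
    - {"dx": 0, "dy": 0, "dz": 20, "yaw": 0}
    - {"dx": 0, "dy": 0, "dz": 40, "yaw": 0}
    - {"dx": 0, "dy": 0, "dz": 40, "yaw": 0}
    - {"dx": 0, "dy": -10, "dz": 40, "yaw": -6.9}
    - {"dx": 0, "dy": -30, "dz": 0, "yaw": -6.9}

```text
t: 19.73
eef_pos: [590.5, 42.9, 194.0]
tcp_rot: [3.131, -0.001, 1.505]
ft_force: [0.4, -0.7, -0.1]
opening: 0.596
```

Emit:
drive_tool:
  commands:
    - {"dx": -7, "dy": -38, "dz": 0, "yaw": -6.7}
    - {"dx": -7, "dy": -38, "dz": 0, "yaw": -6.7}
    - {"dx": -7, "dy": -38, "dz": 0, "yaw": -6.7}
    - {"dx": -7, "dy": -38, "dz": 0, "yaw": -6.7}
    - {"dx": -7, "dy": -38, "dz": 0, "yaw": -6.7}

```text
t: 20.15
eef_pos: [552.3, -150.7, 186.7]
tcp_rot: [3.141, -0.0, 0.917]
ft_force: [0.9, 0.4, -0.3]
opening: 0.599
```

Emit:
drive_tool:
  commands:
    - {"dx": -7, "dy": -38, "dz": 0, "yaw": -6.7}
    - {"dx": -7, "dy": -38, "dz": 0, "yaw": -6.7}
    - {"dx": -7, "dy": -38, "dz": 0, "yaw": -6.7}
    - {"dx": -7, "dy": -38, "dz": 0, "yaw": -6.7}
    - {"dx": -7, "dy": -38, "dz": 0, "yaw": -6.7}

```text
t: 20.57
eef_pos: [517.3, -340.9, 186.6]
tcp_rot: [3.142, 0.0, 0.332]
ft_force: [1.4, 0.3, 1.1]
opening: 0.598
```

Emit:
drive_tool:
  commands:
    - {"dx": -8, "dy": -40, "dz": -10, "yaw": 0}
    - {"dx": 0, "dy": 0, "dz": -40, "yaw": 0}
    - {"dx": 0, "dy": 0, "dz": -40, "yaw": 0}
    - {"dx": 0, "dy": 0, "dz": 0, "yaw": 0}
    - {"dx": 0, "dy": 0, "dz": 0, "yaw": 0}

```text
t: 20.98
eef_pos: [509.5, -378.3, 95.7]
tcp_rot: [-3.138, 0.002, 0.338]
ft_force: [0.1, -0.2, 1.5]
opening: 0.602
```

```bash
python3 - <<'E'
from cas import *
s=env.state();print(s['eef_pos'],np.degrees(s['tcp_rot'][2]))
im,o=amber('side')
for a in o: print(*a)
shot('side','e1',(180,200,400,375),3)
shot('top','e1t',(215,140,415,280),4)
E
```

```text
[ 509.46660083 -378.25752157   95.67147403] 19.3662529683032
[ 508.4 -385.4] 19.2 [15.6 36.1] 117 [305.  356.7]
[ 408.3 -369.3] -39.8 [11.9 25.1] 51 [256.7 360. ]
```

View pics/e1.png

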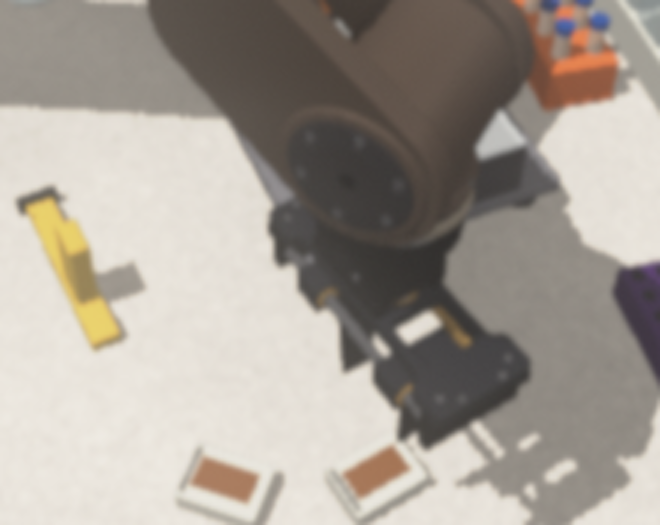

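View pics/e1t.png

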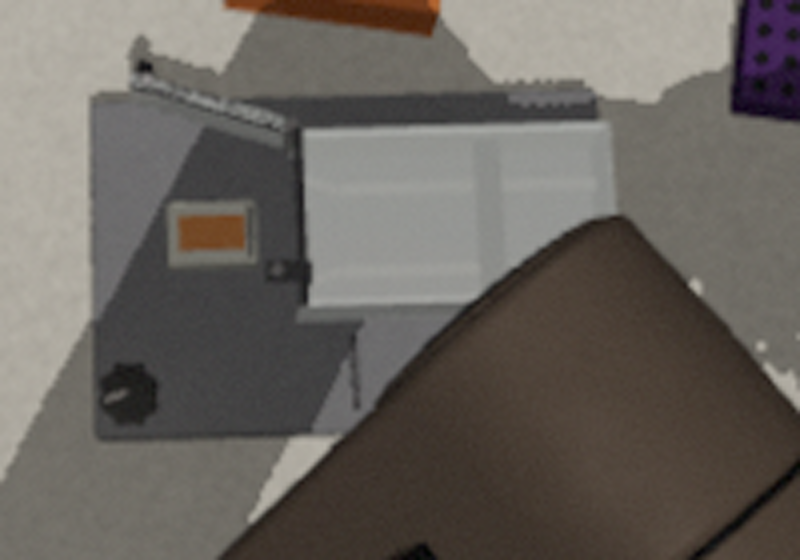

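Emit:
drive_tool:
  commands:
    - {"dx": -1, "dy": -3.5, "dz": -30, "yaw": 0}
    - {"dx": 0, "dy": 0, "dz": -30, "yaw": 0}
    - {"dx": 0, "dy": 0, "dz": -15, "yaw": 0}
    - {"dx": 0, "dy": 0, "dz": -9, "yaw": 0}
    - {"dx": 0, "dy": 0, "dz": 0, "yaw": 0}

```text
t: 21.55
eef_pos: [509.4, -382.0, 12.9]
tcp_rot: [3.142, 0.0, 0.339]
ft_force: [0.0, 0.5, 0.2]
opening: 0.596
```

Emit:
drive_tool:
  commands:
    - {"dx": 0, "dy": 0, "dz": 0, "yaw": 0}
    - {"dx": 0, "dy": 0, "dz": 0, "yaw": 0}
    - {"dx": 0, "dy": 0, "dz": 0, "yaw": 0}
    - {"dx": 0, "dy": 0, "dz": 0, "yaw": 0}
    - {"dx": 0, "dy": 0, "dz": 0, "yaw": 0}
  grip: 0.3

```text
t: 21.97
eef_pos: [509.9, -382.8, 14.5]
tcp_rot: [3.139, -0.001, 0.338]
ft_force: [1.1, 1.4, 7.6]
opening: 0.459
```

Emit:
drive_tool:
  commands:
    - {"dx": 0, "dy": 0, "dz": 0, "yaw": 0}
    - {"dx": 0, "dy": 0, "dz": 0, "yaw": 0}
    - {"dx": 0, "dy": 0, "dz": -6, "yaw": 0}
    - {"dx": 0, "dy": 0, "dz": 0, "yaw": 0}
  grip: 0.6

```text
t: 22.3
eef_pos: [508.7, -382.0, 5.9]
tcp_rot: [-3.141, 0.0, 0.338]
ft_force: [0.7, -0.7, 0.1]
opening: 0.598
```

Emit:
drive_tool:
  commands:
    - {"dx": 0, "dy": 0, "dz": 0, "yaw": 0}
    - {"dx": 0, "dy": 0, "dz": 0, "yaw": 0}
    - {"dx": 0, "dy": 0, "dz": 0, "yaw": 0}
    - {"dx": 0, "dy": 0, "dz": 0, "yaw": 0}
  grip: 0.3

```text
t: 22.63
eef_pos: [509.0, -382.2, 6.7]
tcp_rot: [-3.142, 0.0, 0.338]
ft_force: [0.0, 0.8, -0.5]
opening: 0.462
```

Emit:
drive_tool:
  commands:
    - {"dx": 0, "dy": 0, "dz": 15, "yaw": 0}
    - {"dx": 0, "dy": 0, "dz": 40, "yaw": 0}
    - {"dx": 0, "dy": 0, "dz": 40, "yaw": 0}
    - {"dx": 4, "dy": 10, "dz": 40, "yaw": 6.7}
    - {"dx": 5, "dy": 20, "dz": 35, "yaw": 6.7}

```text
t: 23.05
eef_pos: [517.8, -353.4, 179.2]
tcp_rot: [3.14, -0.0, 0.575]
ft_force: [0.6, 0.3, -1.1]
opening: 0.459
```

Emit:
drive_tool:
  commands:
    - {"dx": 5, "dy": 38, "dz": 0, "yaw": 6.7}
    - {"dx": 5, "dy": 38, "dz": 0, "yaw": 6.7}
    - {"dx": 5, "dy": 38, "dz": 0, "yaw": 6.7}
    - {"dx": 5, "dy": 38, "dz": 0, "yaw": 6.7}
    - {"dx": 5, "dy": 38, "dz": 0, "yaw": 6.7}

```text
t: 23.47
eef_pos: [542.8, -160.5, 176.9]
tcp_rot: [3.141, -0.0, 1.162]
ft_force: [1.1, 0.5, -0.6]
opening: 0.46
```

Emit:
drive_tool:
  commands:
    - {"dx": 5, "dy": 38, "dz": 0, "yaw": 6.7}
    - {"dx": 5, "dy": 38, "dz": 0, "yaw": 6.7}
    - {"dx": 5, "dy": 38, "dz": 0, "yaw": 6.7}
    - {"dx": 5, "dy": 38, "dz": 0, "yaw": 6.7}
    - {"dx": 5, "dy": 38, "dz": 0, "yaw": 6.7}

```text
t: 23.88
eef_pos: [567.9, 29.7, 176.8]
tcp_rot: [3.141, 0.0, 1.747]
ft_force: [1.1, -0.2, -0.8]
opening: 0.461
```

Emit:
drive_tool:
  commands:
    - {"dx": 5, "dy": 38, "dz": 0, "yaw": 0}
    - {"dx": 4, "dy": 38, "dz": 0, "yaw": 0}
    - {"dx": 0, "dy": 35, "dz": 0, "yaw": 0.4}
    - {"dx": 0, "dy": 0, "dz": 0, "yaw": 0}
    - {"dx": 0, "dy": 0, "dz": 0, "yaw": 0}

```text
t: 24.3
eef_pos: [576.6, 140.5, 176.5]
tcp_rot: [-3.141, 0.0, 1.751]
ft_force: [0.2, -0.2, -0.9]
opening: 0.465
```

Emit:
drive_tool:
  commands:
    - {"dx": 0, "dy": 4.3, "dz": -40, "yaw": -0.1}
    - {"dx": 0, "dy": 0, "dz": -40, "yaw": 0}
    - {"dx": 0, "dy": 0, "dz": -40, "yaw": 0}
    - {"dx": 0, "dy": 0, "dz": -6, "yaw": 0}
    - {"dx": 0, "dy": 0, "dz": 0, "yaw": 0}

```text
t: 24.72
eef_pos: [576.1, 141.9, 49.0]
tcp_rot: [-3.137, -0.0, 1.745]
ft_force: [0.7, 0.1, -0.3]
opening: 0.452
```

Emit:
drive_tool:
  commands:
    - {"dx": 0, "dy": 0, "dz": 0, "yaw": 0}
    - {"dx": 0, "dy": 0, "dz": -3, "yaw": 0}
    - {"dx": 0, "dy": 0, "dz": 0, "yaw": 0}

```text
t: 24.97
eef_pos: [578.0, 142.9, 49.6]
tcp_rot: [3.139, 0.0, 1.746]
ft_force: [-0.3, 0.3, -0.5]
opening: 0.463
```

Emit:
drive_tool:
  commands:
    - {"dx": -1, "dy": 2, "dz": -2, "yaw": 0}
    - {"dx": 0, "dy": 0, "dz": -3, "yaw": 0}
    - {"dx": 0, "dy": 0, "dz": 0, "yaw": 0}
    - {"dx": 0, "dy": 0, "dz": 0, "yaw": 0}

```text
t: 25.3
eef_pos: [576.0, 145.2, 42.9]
tcp_rot: [3.141, 0.0, 1.747]
ft_force: [0.4, 0.4, -1.4]
opening: 0.463
```

Emit:
drive_tool:
  commands:
    - {"dx": 0, "dy": 0, "dz": -0.5, "yaw": 0}
    - {"dx": 0, "dy": 0, "dz": -0.5, "yaw": 0}
    - {"dx": 0, "dy": 0, "dz": 0, "yaw": 0}

```text
t: 25.55
eef_pos: [576.1, 145.1, 42.6]
tcp_rot: [3.141, -0.0, 1.747]
ft_force: [-2.9, 0.6, 8.4]
opening: 0.459
```

Emit:
drive_tool:
  commands:
    - {"dx": 0, "dy": 0, "dz": 0, "yaw": 0}
    - {"dx": 0, "dy": 0, "dz": 0, "yaw": 0}
    - {"dx": 0, "dy": 0, "dz": 0, "yaw": 0}
  grip: 0.6

```text
t: 25.8
eef_pos: [576.2, 145.0, 41.8]
tcp_rot: [3.141, 0.0, 1.747]
ft_force: [-0.0, 0.6, -0.2]
opening: 0.588
```

Emit:
drive_tool:
  commands:
    - {"dx": 0, "dy": 0, "dz": 20, "yaw": 0}
    - {"dx": 0, "dy": 0, "dz": 40, "yaw": 0}
    - {"dx": -5, "dy": 30, "dz": 25, "yaw": 0}
    - {"dx": -5, "dy": 35, "dz": 20, "yaw": 0}
    - {"dx": -20, "dy": 35, "dz": 0, "yaw": 0}

```text
t: 26.22
eef_pos: [549.1, 246.3, 151.0]
tcp_rot: [3.134, -0.001, 1.744]
ft_force: [1.1, 0.9, 0.5]
opening: 0.6
```

Emit:
drive_tool:
  commands:
    - {"dx": -20, "dy": 35, "dz": 0, "yaw": 0}
    - {"dx": -20, "dy": 35, "dz": 0, "yaw": 0}
    - {"dx": -10, "dy": 20, "dz": 0, "yaw": 0}
    - {"dx": 0, "dy": 0, "dz": 0, "yaw": 0}

```text
t: 26.55
eef_pos: [493.9, 338.5, 146.8]
tcp_rot: [3.142, -0.001, 1.751]
ft_force: [-0.7, 0.1, 0.1]
opening: 0.6
```

```bash
python3 - <<'E'
from cas import *
s=env.state();print(s['eef_pos'],np.degrees(s['tcp_rot'][2]))
shot('side','f1',(180,120,380,270),4)
shot('top','f1t',(130,140,330,280),4)
for q,z in (('stick',4),('stick_tip',12),('stick_mid',4),('tray',0)):
  for n in('top','side'):
    for d in env.place_of(q,n)[:3]: print(q,n,round(d['conf'],2),np.round(d['pixel'],1),onz(n,d['pixel'],z).round(0)[:2])
E
```

```text
[493.86018839 338.50915828 146.78992236] 100.29923739635917
stick top 0.69 [343.3 311.1] [ 323. -164.]
stick top 0.54 [122.4 173.5] [611. 490.]
stick side 0.89 [227.6 168.7] [448. 361.]
stick side 0.86 [206.2 299.5] [ 321. -177.]
stick side 0.69 [271.3 142.4] [630. 494.]
stick_tip top 0.78 [108.4 133.3] [719. 551.]
stick_tip top 0.58 [300.4 318.1] [288. -53.]
stick_tip top 0.58 [298.3 134.3] [793.  18.]
stick_tip side 0.96 [258.8 160. ] [560. 377.]
stick_tip side 0.92 [297.3 131.1] [743. 540.]
stick_tip side 0.91 [191.9 265.8] [296. -67.]
stick_mid top 0.92 [332.7 313.8] [ 312. -137.]
stick_mid top 0.77 [119.2 162.5] [641. 506.]
stick_mid top 0.5 [267.7 197.1] [601.  78.]
stick_mid side 0.97 [205.5 288.7] [ 323. -144.]
stick_mid side 0.76 [231.1 165.8] [462. 375.]
stick_mid side 0.62 [273.8 142.4] [639. 492.]
tray side 0.63 [237.1 172.7] [476. 335.]
tray side 0.24 [232.4 165.9] [467. 380.]
```

View pics/f1t.png

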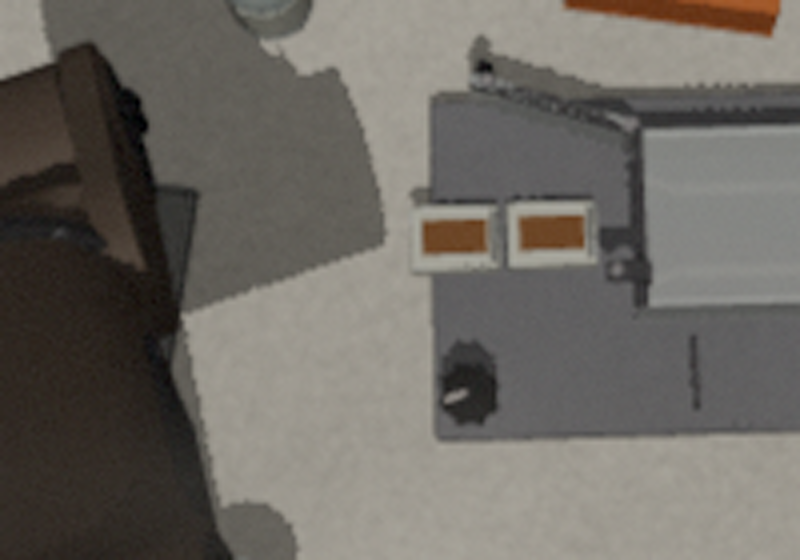

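View pics/f1.png

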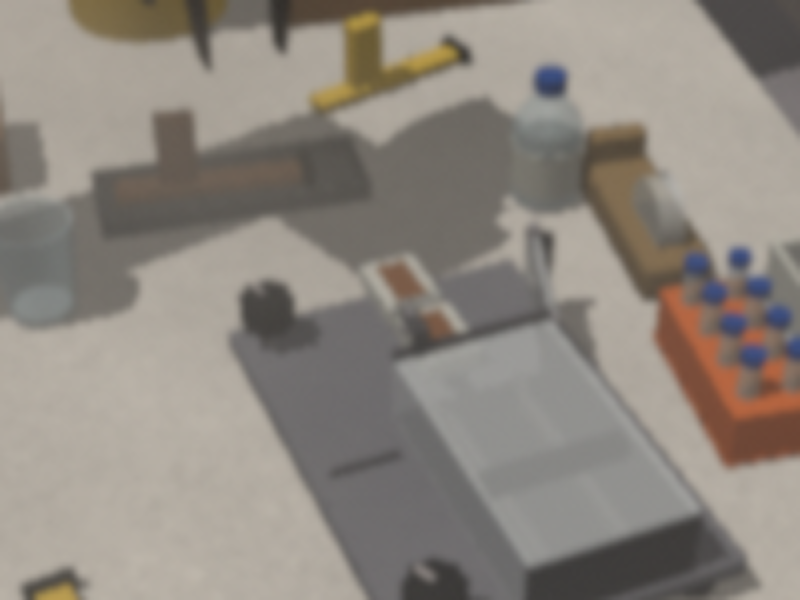

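```bash
python3 - <<'E'
from h import *
im=cv2.imread('pics/top0.png')
cv2.imwrite('pics/g1.png',cv2.resize(im[245:390,180:265],None,fx=4,fy=4,interpolation=cv2.INTER_CUBIC))
im=shot('side','g2',(198,140,278,185),9)
E
```

```text
(no output)
```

View pics/g1.png

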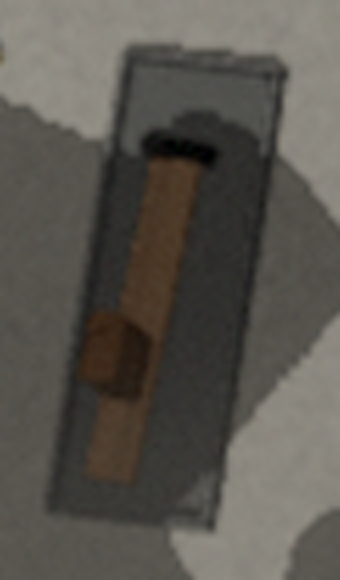

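View pics/g2.png

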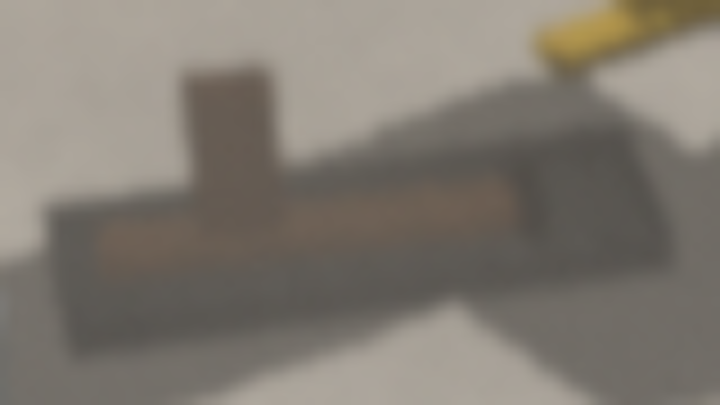

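```bash
python3 - <<'E'
from h import *
f=lambda a,b:((180+a/4)/1.4,(245+b/4)/1.4)
print('tail',onz('top',f(112,478),16),'head',onz('top',f(182,135),20),'griptop',onz('top',f(99,350),80))
print('barjunction', onz('top',f(135,375),16))
g=lambda a,b:(198+a/9,140+b/9)
print('side tail',onz('side',g(100,240),16),'end bar',onz('side',g(522,200),16),'griptop',onz('side',g(228,72),80))
print('tray corners top',[onz('top',f(*c),18).round(0)[:2] for c in((127,48),(285,65),(215,525),(48,510))])
E
```

```text
tail [380.77429624 368.85272512  16.        ] head [550.47896865 365.96967595  20.        ] griptop [432.51314072 370.69210963  80.        ]
barjunction [431.22210586 367.33984226  16.        ]
side tail [386.81595043 369.76976581  16.        ] end bar [546.66625248 359.40430342  16.        ] griptop [441.3377551  372.70398739  80.        ]
tray corners top [array([590., 401.]), array([593., 323.]), array([366., 316.]), array([361., 396.])]
```

Emit:
drive_tool:
  commands:
    - {"dx": -5, "dy": 3, "dz": 0, "yaw": 6.6}
    - {"dx": -5, "dy": 3, "dz": 0, "yaw": 6.6}
    - {"dx": -5, "dy": 3, "dz": 0, "yaw": 6.6}
    - {"dx": -5, "dy": 3, "dz": 0, "yaw": 6.6}
    - {"dx": -5, "dy": 3, "dz": 0, "yaw": 6.6}

```text
t: 27.52
eef_pos: [470.9, 350.0, 146.8]
tcp_rot: [3.141, 0.0, 2.328]
ft_force: [0.1, 0.6, -0.9]
opening: 0.6
```

Emit:
drive_tool:
  commands:
    - {"dx": -5, "dy": 3, "dz": 0, "yaw": 6.6}
    - {"dx": -5, "dy": 3, "dz": 0, "yaw": 6.6}
    - {"dx": -5, "dy": 3, "dz": 0, "yaw": 6.6}
    - {"dx": -5, "dy": 3, "dz": 0, "yaw": 6.6}
    - {"dx": -5, "dy": 3, "dz": 0, "yaw": 6.6}

```text
t: 27.93
eef_pos: [446.0, 365.0, 146.8]
tcp_rot: [3.141, 0.0, 2.904]
ft_force: [-0.0, 0.3, -0.9]
opening: 0.598
```

Emit:
drive_tool:
  commands:
    - {"dx": -5, "dy": 3, "dz": 0, "yaw": 6.6}
    - {"dx": 0, "dy": 0, "dz": 0, "yaw": 6.0}
    - {"dx": 0, "dy": 0, "dz": 0, "yaw": 0}
    - {"dx": 0, "dy": 0, "dz": 0, "yaw": 0}

```text
t: 28.27
eef_pos: [441.2, 368.0, 146.8]
tcp_rot: [3.141, 0.0, 3.115]
ft_force: [0.2, 0.3, 0.4]
opening: 0.6
```

```bash
python3 - <<'E'
from h import *
s=env.state();print(s['eef_pos'],np.degrees(s['tcp_rot'][2]))
shot('side','g3',(170,100,300,195),6)
E
```

```text
[441.18948123 367.98935684 146.78080423] 178.47673337710486
```

View pics/g3.png

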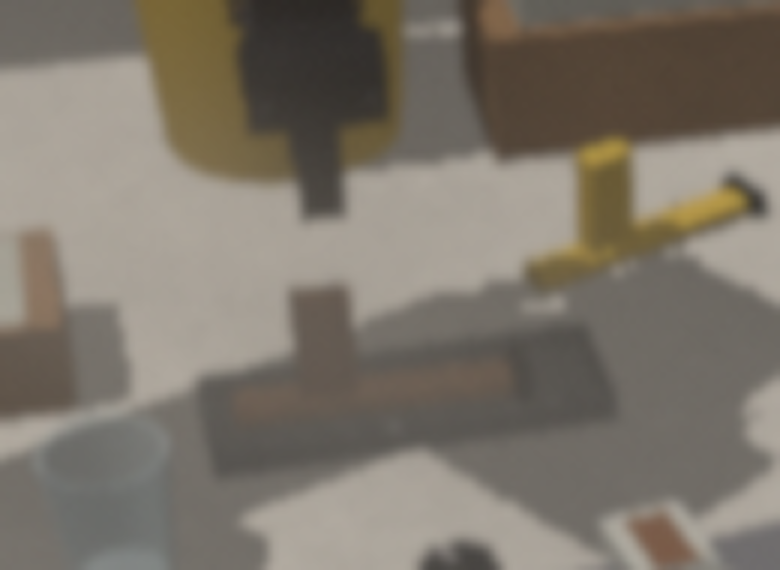

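Emit:
drive_tool:
  commands:
    - {"dx": -1, "dy": 3, "dz": -25, "yaw": 0}
    - {"dx": 0, "dy": 0, "dz": -20, "yaw": 0}
    - {"dx": 0, "dy": 0, "dz": 0, "yaw": 0}
    - {"dx": 0, "dy": 0, "dz": 0, "yaw": 0}

```text
t: 28.65
eef_pos: [440.0, 370.8, 101.4]
tcp_rot: [-3.141, -0.001, 3.116]
ft_force: [0.0, -0.3, -0.4]
opening: 0.6
```

```bash
python3 - <<'E'
from h import *
s=env.state();print(s['eef_pos'],np.degrees(s['tcp_rot'][2]))
shot('side','g4',(190,110,290,185),8)
E
```

```text
[439.98258812 370.76506908 101.36276031] 178.54475218630867
```

View pics/g4.png

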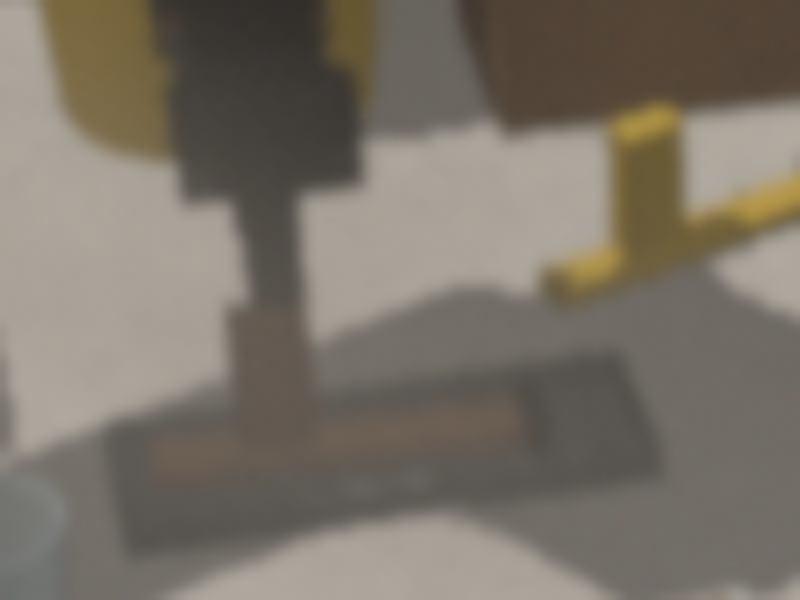

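```bash
python3 - <<'E'
from h import *
for y in(-41,-28,28,41): print(y,((proj('side',[[440,370.8+y,101.4]])-[190,110])*8).round(0))
print(((proj('side',[[438,y,80] for y in (362.5,371.5,380.5)])-[190,110])*8).round(0))
E
```

```text
-41 [[273. 314.]]
-28 [[268. 297.]]
28 [[251. 228.]]
41 [[247. 212.]]
[[262. 318.]
 [259. 306.]
 [256. 295.]]
```

Emit:
drive_tool:
  commands:
    - {"dx": -2, "dy": -0.8, "dz": -20, "yaw": 0}
    - {"dx": 0, "dy": 0, "dz": -20, "yaw": 0}
    - {"dx": 0, "dy": 0, "dz": -18, "yaw": 0}
    - {"dx": 0, "dy": 0, "dz": 0, "yaw": 0}
    - {"dx": 0, "dy": 0, "dz": 0, "yaw": 0}

```text
t: 29.12
eef_pos: [438.4, 370.4, 44.5]
tcp_rot: [3.141, 0.0, 3.118]
ft_force: [0.3, 0.4, 0.0]
opening: 0.601
```

Emit:
drive_tool:
  commands:
    - {"dx": 0, "dy": 0, "dz": 0, "yaw": 0}
    - {"dx": 0, "dy": 0, "dz": 0, "yaw": 0}
    - {"dx": 0, "dy": 0, "dz": 0, "yaw": 0}
    - {"dx": 0, "dy": 0, "dz": 0, "yaw": 0}
    - {"dx": 0, "dy": 0, "dz": 0, "yaw": 0}
  grip: 0.25

```text
t: 29.53
eef_pos: [438.2, 370.4, 44.3]
tcp_rot: [3.141, 0.001, 3.118]
ft_force: [-1.2, -0.5, 0.4]
opening: 0.304
```

Emit:
drive_tool:
  commands:
    - {"dx": 0, "dy": 0, "dz": 0, "yaw": 0}
    - {"dx": 0, "dy": 0, "dz": 0, "yaw": 0}
    - {"dx": 0, "dy": 0, "dz": 0, "yaw": 0}
    - {"dx": 0, "dy": 0, "dz": 0, "yaw": 0}
    - {"dx": 0, "dy": 0, "dz": 0, "yaw": 0}
  grip: 0.05

```text
t: 29.95
eef_pos: [438.1, 370.3, 43.8]
tcp_rot: [3.141, 0.0, 3.118]
ft_force: [0.5, -0.2, 2.5]
opening: 0.188
```

Emit:
drive_tool:
  commands:
    - {"dx": 0, "dy": 0, "dz": 10, "yaw": 0}
    - {"dx": 0, "dy": 0, "dz": 25, "yaw": 0}
    - {"dx": 0, "dy": 0, "dz": 30, "yaw": 0}
    - {"dx": 9, "dy": -5, "dz": 5, "yaw": -6.5}
    - {"dx": 9, "dy": -5, "dz": 0, "yaw": -6.5}

```text
t: 30.37
eef_pos: [456.7, 360.8, 116.7]
tcp_rot: [3.139, 0.003, 2.888]
ft_force: [-0.6, 0.2, -2.0]
opening: 0.188
```

Emit:
drive_tool:
  commands:
    - {"dx": 9, "dy": -5, "dz": 0, "yaw": -6.5}
    - {"dx": 9, "dy": -5, "dz": 0, "yaw": -6.5}
    - {"dx": 9, "dy": -5, "dz": 0, "yaw": -6.5}
    - {"dx": 9, "dy": -5, "dz": 0, "yaw": -6.5}
    - {"dx": 9, "dy": -5, "dz": 0, "yaw": -6.5}

```text
t: 30.78
eef_pos: [501.3, 334.9, 114.2]
tcp_rot: [-3.141, -0.0, 2.319]
ft_force: [0.2, -0.2, -1.8]
opening: 0.188
```

Emit:
drive_tool:
  commands:
    - {"dx": 9, "dy": -5, "dz": 0, "yaw": -6.5}
    - {"dx": 9, "dy": -5, "dz": 0, "yaw": -6.5}
    - {"dx": 9, "dy": -5, "dz": 0, "yaw": -6.5}
    - {"dx": 9, "dy": -5, "dz": 0, "yaw": -6.5}
    - {"dx": 9, "dy": -5, "dz": 0, "yaw": -6.5}

```text
t: 31.2
eef_pos: [546.3, 309.9, 114.2]
tcp_rot: [-3.141, 0.0, 1.751]
ft_force: [1.4, 0.1, -1.3]
opening: 0.188
```

Emit:
drive_tool:
  commands:
    - {"dx": 0, "dy": 0, "dz": 0, "yaw": -0.4}
    - {"dx": 0, "dy": 0, "dz": 0, "yaw": 0}
    - {"dx": 0, "dy": 0, "dz": 0, "yaw": 0}

```text
t: 31.45
eef_pos: [545.5, 310.4, 113.9]
tcp_rot: [-3.141, 0.0, 1.754]
ft_force: [0.7, 0.4, -2.2]
opening: 0.189
```

```bash
python3 - <<'E'
from h import *
s=env.state();print(s['eef_pos'],np.degrees(s['tcp_rot'][2]),s['opening'],s['ft_force'])
shot('side','i1',(200,110,350,222),5)
E
```

```text
[545.47435397 310.37601906 113.86426548] 100.48120841178672 0.1892607652256751 [ 0.67836431  0.35550279 -2.2096352 ]
```

View pics/i1.png

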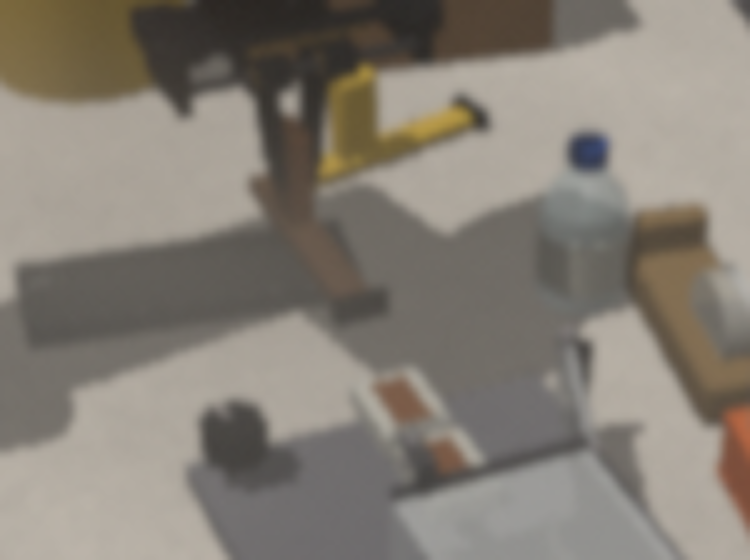

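Emit:
drive_tool:
  commands:
    - {"dx": 0.6, "dy": 0, "dz": -20, "yaw": -0.2}
    - {"dx": 0, "dy": 0, "dz": -15, "yaw": 0}
    - {"dx": 0, "dy": 0, "dz": 0, "yaw": 0}
    - {"dx": 0, "dy": 0, "dz": 0, "yaw": 0}

```text
t: 31.83
eef_pos: [546.0, 310.4, 78.5]
tcp_rot: [-3.14, 0.0, 1.748]
ft_force: [1.2, 0.2, -1.2]
opening: 0.188
```

```bash
python3 - <<'E'
from h import *
s=env.state();print(s['eef_pos'],np.degrees(s['tcp_rot'][2]),s['opening'],s['ft_force'])
shot('side','i2',(200,110,350,222),5)
shot('top','i2',(150,140,310,260),5)
E
```

```text
[546.03201874 310.44142288  78.52527047] 100.18152167885454 0.18847474599451788 [ 1.20565034  0.22252117 -1.17998418]
```

View pics/i2.png

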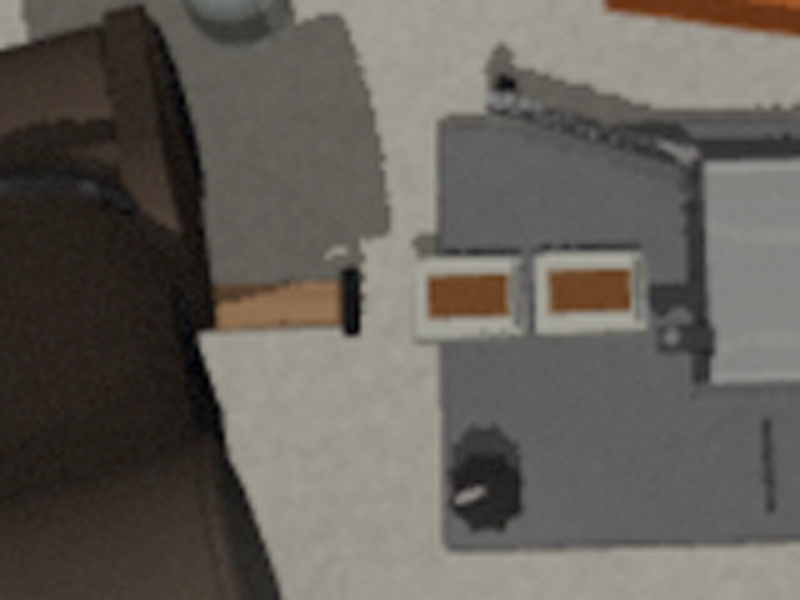

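Emit:
drive_tool:
  commands:
    - {"dx": 1.8, "dy": -9.8, "dz": 0, "yaw": 0}
    - {"dx": 1.8, "dy": -9.8, "dz": 0, "yaw": 0}
    - {"dx": 1.8, "dy": -9.8, "dz": 0, "yaw": 0}
    - {"dx": 1.8, "dy": -9.8, "dz": 0, "yaw": 0}
    - {"dx": 1.7, "dy": -9.8, "dz": 0, "yaw": 0}

```text
t: 32.35
eef_pos: [556.0, 260.1, 79.2]
tcp_rot: [3.141, -0.0, 1.746]
ft_force: [-0.7, 2.3, -0.0]
opening: 0.191
```

Emit:
drive_tool:
  commands:
    - {"dx": 1.8, "dy": -9.8, "dz": 0, "yaw": 0}
    - {"dx": 1.8, "dy": -9.8, "dz": 0, "yaw": 0}
    - {"dx": 1.8, "dy": -9.8, "dz": 0, "yaw": 0}
    - {"dx": 1.7, "dy": -9.8, "dz": 0, "yaw": 0}
    - {"dx": 0, "dy": 0, "dz": 0, "yaw": 0}

```text
t: 32.77
eef_pos: [563.0, 220.1, 78.6]
tcp_rot: [-3.141, 0.001, 1.745]
ft_force: [-0.0, 0.4, -1.5]
opening: 0.191
```

```bash
python3 - <<'E'
from h import *
s=env.state();print(s['eef_pos'],np.degrees(s['tcp_rot'][2]),s['opening'],s['ft_force'])
shot('side','i3',(220,130,370,242),5)
shot('top','i3t',(200,140,360,260),5)
E
```

```text
[562.95141262 220.05809961  78.62095129] 100.0040095009713 0.19062220690226306 [-0.00310892  0.40041427 -1.53001919]
```

View pics/i3t.png

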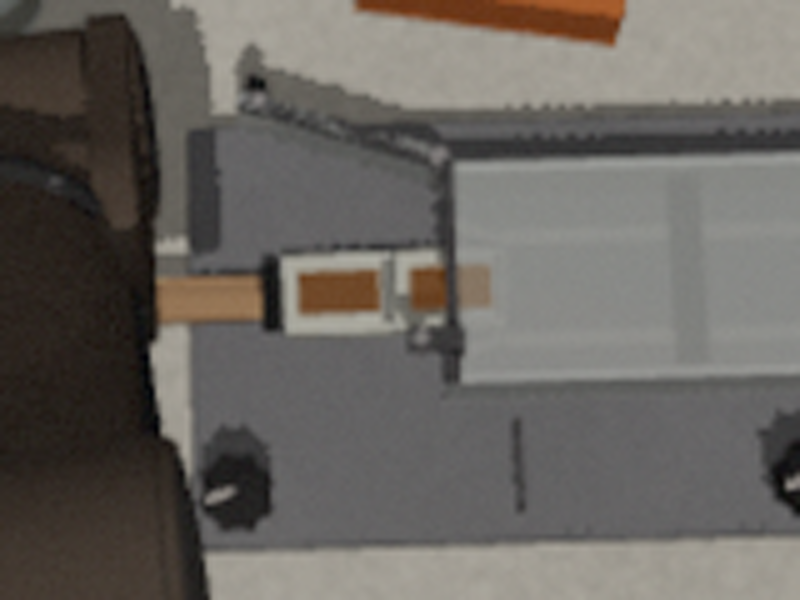

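View pics/i3.png

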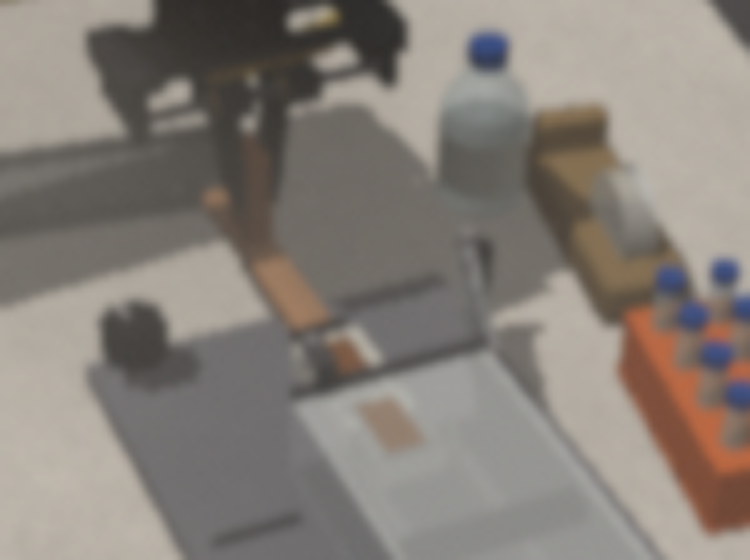

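Emit:
drive_tool:
  commands:
    - {"dx": 1.7, "dy": -9.8, "dz": 0, "yaw": 0}
    - {"dx": 1.7, "dy": -9.8, "dz": 0, "yaw": 0}
    - {"dx": 1.7, "dy": -9.8, "dz": 0, "yaw": 0}
    - {"dx": 1.8, "dy": -9.8, "dz": 0, "yaw": 0}
    - {"dx": 1.8, "dy": -9.8, "dz": 0, "yaw": 0}

```text
t: 33.28
eef_pos: [571.5, 171.9, 78.7]
tcp_rot: [-3.141, 0.0, 1.746]
ft_force: [1.1, 0.9, -1.3]
opening: 0.188
```

Emit:
drive_tool:
  commands:
    - {"dx": 1.8, "dy": -9.8, "dz": 0, "yaw": 0}
    - {"dx": 1.8, "dy": -9.8, "dz": 0, "yaw": 0}
    - {"dx": 1.8, "dy": -9.8, "dz": 0, "yaw": 0}
    - {"dx": 1.8, "dy": -9.8, "dz": 0, "yaw": 0}
    - {"dx": 1.8, "dy": -9.8, "dz": 0, "yaw": 0}

```text
t: 33.7
eef_pos: [580.5, 123.0, 78.7]
tcp_rot: [-3.142, 0.0, 1.746]
ft_force: [0.1, 1.5, -2.0]
opening: 0.187
```

```bash
python3 - <<'E'
from h import *
s=env.state();print(s['eef_pos'],np.degrees(s['tcp_rot'][2]),s['opening'],s['ft_force'])
shot('top','i4t',(200,140,360,260),5)
E
```

```text
[580.47140181 122.99576763  78.69235425] 100.06661370516622 0.18692340452685208 [ 0.1400316   1.5040657  -2.00532218]
```

View pics/i4t.png

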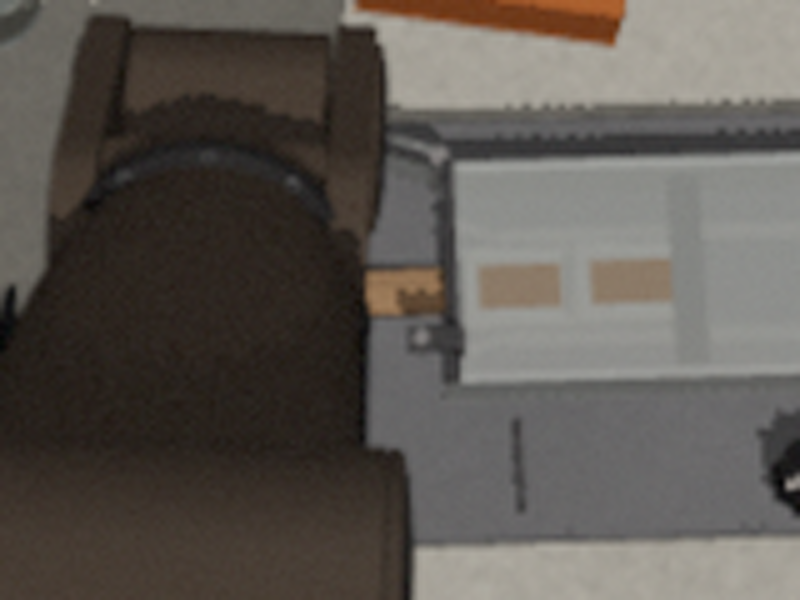

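Emit:
drive_tool:
  commands:
    - {"dx": -1.8, "dy": 10, "dz": 0, "yaw": 0}
    - {"dx": -3.5, "dy": 19.7, "dz": 0, "yaw": 0}
    - {"dx": -3.5, "dy": 19.7, "dz": 0, "yaw": 0}
    - {"dx": -3.5, "dy": 19.7, "dz": 0, "yaw": 0}
    - {"dx": -3.5, "dy": 19.7, "dz": 0, "yaw": 0}

```text
t: 34.17
eef_pos: [564.1, 214.4, 78.8]
tcp_rot: [3.141, 0.0, 1.747]
ft_force: [0.2, 0.3, -1.1]
opening: 0.189
```

Emit:
drive_tool:
  commands:
    - {"dx": -3.5, "dy": 19.7, "dz": 0, "yaw": 0}
    - {"dx": -3.5, "dy": 19.7, "dz": 5, "yaw": 0}
    - {"dx": 0, "dy": 19.7, "dz": 10, "yaw": 6.5}
    - {"dx": 0, "dy": 0, "dz": 0, "yaw": 6.5}
    - {"dx": 0, "dy": 0, "dz": 0, "yaw": 6.5}

```text
t: 34.58
eef_pos: [557.1, 274.0, 94.3]
tcp_rot: [3.14, 0.0, 2.095]
ft_force: [0.8, 0.7, -1.8]
opening: 0.189
```

Emit:
drive_tool:
  commands:
    - {"dx": 0, "dy": 0, "dz": 0, "yaw": 6.5}
    - {"dx": 0, "dy": 0, "dz": 0, "yaw": 6.5}
    - {"dx": 0, "dy": 0, "dz": 0, "yaw": 6.5}
    - {"dx": 0, "dy": 0, "dz": 0, "yaw": 6}
    - {"dx": 0, "dy": 0, "dz": 0, "yaw": 0}

```text
t: 35.0
eef_pos: [557.2, 272.7, 93.8]
tcp_rot: [3.142, 0.0, 2.537]
ft_force: [0.3, -0.4, -0.6]
opening: 0.188
```

```bash
python3 - <<'E'
from h import *
s=env.state();print(s['eef_pos'],np.degrees(s['tcp_rot'][2]),s['opening'],s['ft_force'])
shot('side','j1',(200,110,400,260),4)
shot('top','j1t',(200,140,360,260),5)
E
```

```text
[557.19578841 272.65404718  93.75340954] 145.3781223869836 0.18840080495191644 [ 0.33961577 -0.44457945 -0.59603678]
```

View pics/j1.png

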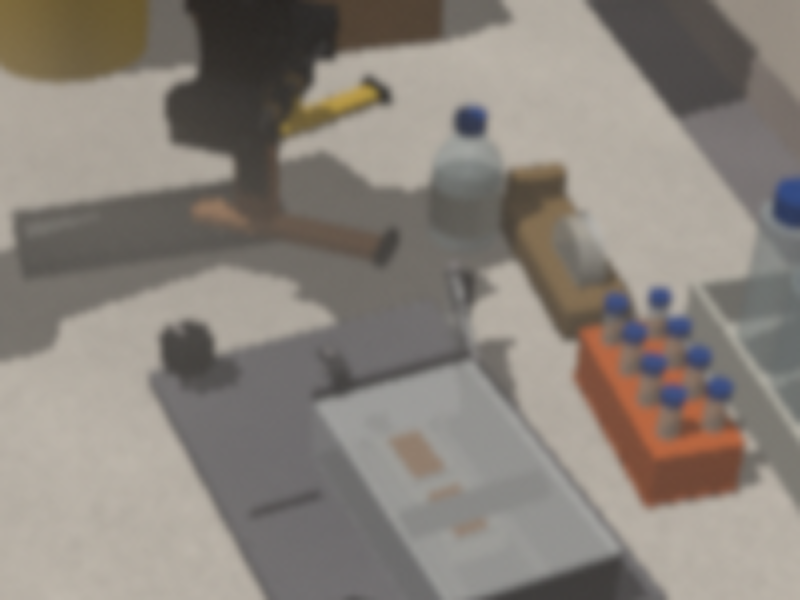

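View pics/j1t.png

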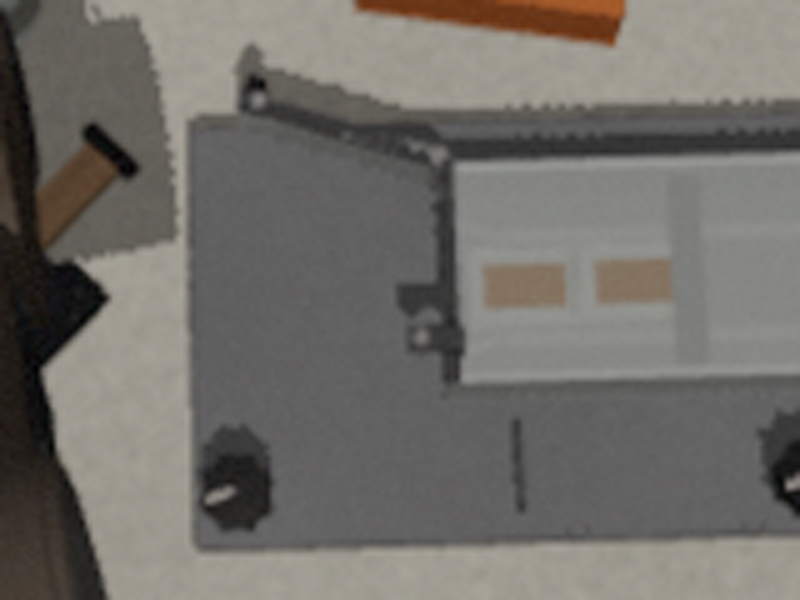

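Emit:
drive_tool:
  commands:
    - {"dx": 0, "dy": 0, "dz": -30, "yaw": 0}
    - {"dx": 0, "dy": 0, "dz": -16, "yaw": 0}
    - {"dx": 0, "dy": 0, "dz": -4, "yaw": 0}
    - {"dx": 0, "dy": 0, "dz": 0, "yaw": 0}
    - {"dx": 0, "dy": 0, "dz": 0, "yaw": 0}

```text
t: 35.52
eef_pos: [557.9, 272.2, 44.3]
tcp_rot: [3.141, 0.0, 2.531]
ft_force: [0.6, 0.1, -1.1]
opening: 0.19
```

Emit:
drive_tool:
  commands:
    - {"dx": 0, "dy": 0, "dz": -2, "yaw": 0}
    - {"dx": 0, "dy": 0, "dz": -1.5, "yaw": 0}
    - {"dx": 0, "dy": 0, "dz": 0, "yaw": 0}

```text
t: 35.77
eef_pos: [557.7, 272.0, 40.7]
tcp_rot: [3.141, 0.0, 2.532]
ft_force: [0.3, 1.2, -1.6]
opening: 0.186
```

Emit:
drive_tool:
  commands:
    - {"dx": 0, "dy": 0, "dz": -1, "yaw": 0}
    - {"dx": 0, "dy": 0, "dz": 0, "yaw": 0}
    - {"dx": 0, "dy": 0, "dz": 0, "yaw": 0}

```text
t: 36.02
eef_pos: [557.8, 272.0, 39.8]
tcp_rot: [3.141, 0.0, 2.532]
ft_force: [-1.0, -0.9, 5.0]
opening: 0.186
```

Emit:
drive_tool:
  commands:
    - {"dx": 0, "dy": 0, "dz": 0, "yaw": 0}
    - {"dx": 0, "dy": 0, "dz": 0, "yaw": 0}
    - {"dx": 0, "dy": 0, "dz": 0, "yaw": 0}
    - {"dx": 0, "dy": 0, "dz": 20, "yaw": 0}
    - {"dx": 0, "dy": 0, "dz": 40, "yaw": 0}
  grip: 0.6

```text
t: 36.43
eef_pos: [555.6, 271.2, 95.9]
tcp_rot: [-3.135, -0.004, 2.532]
ft_force: [0.6, 0.1, 0.6]
opening: 0.489
```

Emit:
drive_tool:
  commands:
    - {"dx": 0, "dy": 0, "dz": 40, "yaw": 0}
    - {"dx": 0, "dy": -10, "dz": 30, "yaw": 0}
    - {"dx": -10, "dy": -38, "dz": 0, "yaw": 0}
    - {"dx": -10, "dy": -38, "dz": 0, "yaw": 0}
    - {"dx": -10, "dy": -38, "dz": 0, "yaw": 0}

```text
t: 36.85
eef_pos: [526.9, 147.0, 169.7]
tcp_rot: [3.141, 0.001, 2.533]
ft_force: [0.5, -0.6, 0.3]
opening: 0.599
```

Emit:
drive_tool:
  commands:
    - {"dx": -10, "dy": -38, "dz": 0, "yaw": 0}
    - {"dx": -10, "dy": -38, "dz": 0, "yaw": 0}
    - {"dx": -10, "dy": -38, "dz": 0, "yaw": 0}
    - {"dx": -10, "dy": -38, "dz": 0, "yaw": 0}
    - {"dx": -10, "dy": -38, "dz": 0, "yaw": 0}

```text
t: 37.27
eef_pos: [476.8, -43.6, 169.3]
tcp_rot: [3.141, 0.0, 2.532]
ft_force: [1.5, 0.4, 0.4]
opening: 0.603
```

Emit:
drive_tool:
  commands:
    - {"dx": -10, "dy": -38, "dz": 0, "yaw": 0}
    - {"dx": -10, "dy": -38, "dz": 0, "yaw": 0}
    - {"dx": -10, "dy": -38, "dz": 0, "yaw": 0}
    - {"dx": -10, "dy": -38, "dz": 0, "yaw": 0}
    - {"dx": -10, "dy": -38, "dz": 0, "yaw": 0}

```text
t: 37.68
eef_pos: [426.7, -233.8, 169.3]
tcp_rot: [3.141, 0.0, 2.532]
ft_force: [1.1, -1.7, 1.0]
opening: 0.604
```

Emit:
drive_tool:
  commands:
    - {"dx": -10, "dy": -38, "dz": 0, "yaw": 0}
    - {"dx": -10, "dy": -38, "dz": 0, "yaw": 0}
    - {"dx": -4, "dy": -20, "dz": 0, "yaw": 2.8}
    - {"dx": 0, "dy": 0, "dz": 0, "yaw": 0}

```text
t: 38.02
eef_pos: [402.7, -331.7, 169.0]
tcp_rot: [-3.141, 0.001, 2.58]
ft_force: [-0.5, 1.0, -0.3]
opening: 0.602
```

```bash
python3 - <<'E'
from cas import *
s=env.state();print(s['eef_pos'],np.degrees(s['tcp_rot'][2]))
for n in('side','top'):
  im,o=amber(n)
  for a in o: print(n,*a)
shot('side','k1',(180,250,400,415),3)
shot('top','k1t',(130,140,330,280),4)
E
```

```text
[ 402.70104955 -331.70846611  169.04639008] 147.81342234614863
side [ 429.5 -359.9] -33.0 [12.7 33.7] 87 [265.7 353.9]
```

View pics/k1.png

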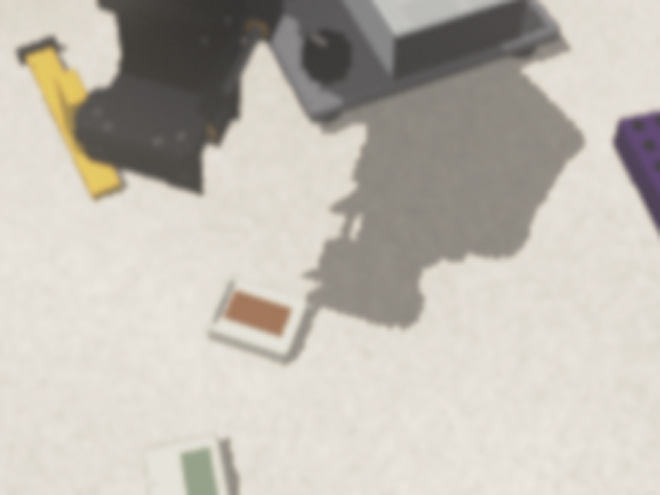

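View pics/k1t.png

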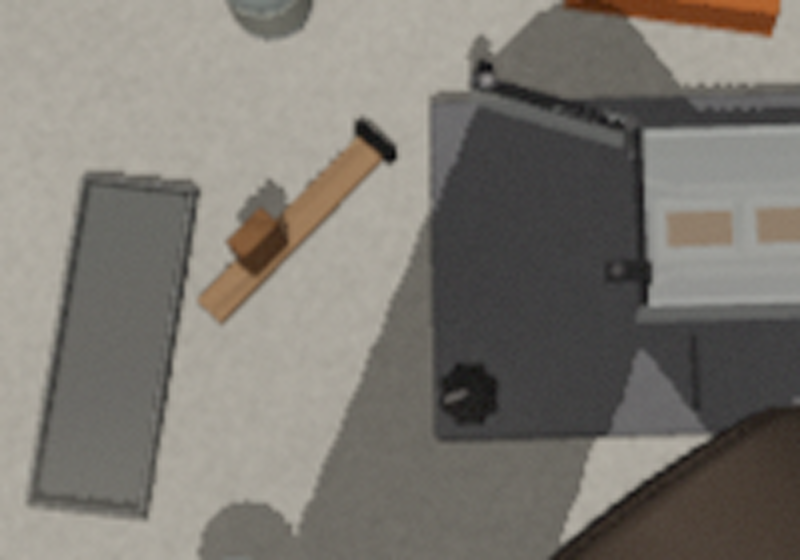

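Cassette C was knocked aside to about (429,-360); I'm retargeting to that.

Emit:
drive_tool:
  commands:
    - {"dx": 14, "dy": -13, "dz": -10, "yaw": 0}
    - {"dx": 13, "dy": -13, "dz": -30, "yaw": 0}
    - {"dx": 0, "dy": 0, "dz": -40, "yaw": 0}
    - {"dx": 0, "dy": 0, "dz": 0, "yaw": 0}
    - {"dx": 0, "dy": 0, "dz": 0, "yaw": 0}

```text
t: 38.63
eef_pos: [430.2, -352.2, 88.4]
tcp_rot: [3.14, -0.004, 2.582]
ft_force: [0.2, -0.4, 0.9]
opening: 0.6
```

```bash
python3 - <<'E'
from cas import *
s=env.state();print(s['eef_pos'],np.degrees(s['tcp_rot'][2]))
for n in('side','top'):
  im,o=amber(n)
  for a in o: print(n,*a)
shot('side','k2',(210,290,330,380),6)
E
```

```text
[ 430.24622636 -352.22233644   88.4478131 ] 147.93776391852424
side [ 429.4 -360.5] -31.3 [15.6 35.9] 116 [265.7 354.1]
```

View pics/k2.png

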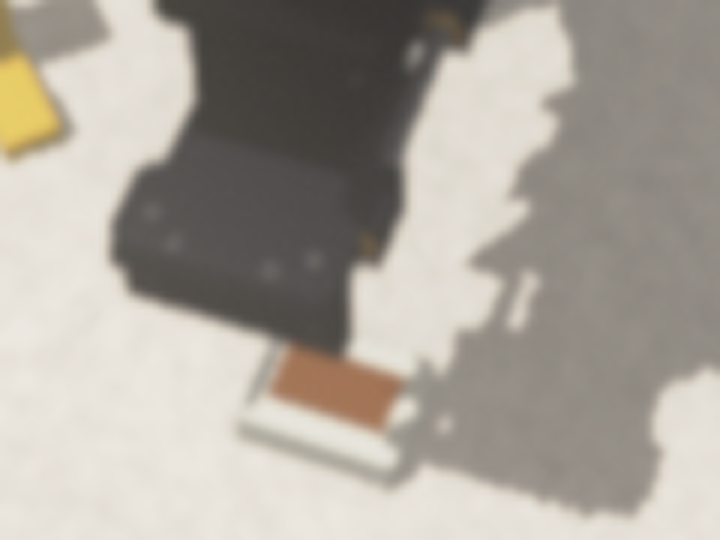

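Emit:
drive_tool:
  commands:
    - {"dx": -1, "dy": -5, "dz": -30, "yaw": 0}
    - {"dx": 0, "dy": 0, "dz": -30, "yaw": 0}
    - {"dx": 0, "dy": 0, "dz": -15, "yaw": 0}
    - {"dx": 0, "dy": 0, "dz": 0, "yaw": 0}
    - {"dx": 0, "dy": 0, "dz": 0, "yaw": 0}

```text
t: 39.2
eef_pos: [429.9, -359.3, 15.6]
tcp_rot: [-3.141, 0.001, 2.581]
ft_force: [-0.3, 1.2, 0.4]
opening: 0.603
```

Emit:
drive_tool:
  commands:
    - {"dx": 0, "dy": 0.5, "dz": -9, "yaw": 0}
    - {"dx": 0, "dy": 0, "dz": 0, "yaw": 0}
    - {"dx": 0, "dy": 0, "dz": 0, "yaw": 0}

```text
t: 39.45
eef_pos: [429.8, -358.7, 6.0]
tcp_rot: [-3.141, 0.001, 2.581]
ft_force: [0.3, -0.1, 0.1]
opening: 0.599
```

Emit:
drive_tool:
  commands:
    - {"dx": 0, "dy": 0, "dz": 0, "yaw": 0}
    - {"dx": 0, "dy": 0, "dz": 0, "yaw": 0}
    - {"dx": 0, "dy": 0, "dz": 0, "yaw": 0}
    - {"dx": 0, "dy": 0, "dz": 0, "yaw": 0}
    - {"dx": 0, "dy": 0, "dz": 0, "yaw": 0}
  grip: 0.3

```text
t: 39.87
eef_pos: [429.7, -358.7, 5.7]
tcp_rot: [-3.141, 0.001, 2.581]
ft_force: [-0.5, 0.9, 4.9]
opening: 0.46
```

Emit:
drive_tool:
  commands:
    - {"dx": 0, "dy": 0, "dz": 15, "yaw": 0}
    - {"dx": 0, "dy": 0, "dz": 40, "yaw": 0}
    - {"dx": 0, "dy": 0, "dz": 40, "yaw": 0}
    - {"dx": 0, "dy": 0, "dz": 40, "yaw": 0}
    - {"dx": 5, "dy": 15, "dz": 30, "yaw": -4}

```text
t: 40.28
eef_pos: [434.4, -345.1, 173.2]
tcp_rot: [-3.141, 0.003, 2.511]
ft_force: [0.2, 0.7, 0.0]
opening: 0.462
```

Emit:
drive_tool:
  commands:
    - {"dx": 12.8, "dy": 38, "dz": 0, "yaw": -4}
    - {"dx": 12.8, "dy": 38, "dz": 0, "yaw": -4}
    - {"dx": 12.8, "dy": 38, "dz": 0, "yaw": -4}
    - {"dx": 12.8, "dy": 38, "dz": 0, "yaw": -4}
    - {"dx": 12.8, "dy": 38, "dz": 0, "yaw": -4}

```text
t: 40.7
eef_pos: [498.6, -151.7, 170.3]
tcp_rot: [3.142, -0.0, 2.158]
ft_force: [0.6, -1.1, -0.8]
opening: 0.456
```

Emit:
drive_tool:
  commands:
    - {"dx": 12.8, "dy": 38, "dz": 0, "yaw": -4}
    - {"dx": 12.8, "dy": 38, "dz": 0, "yaw": -4}
    - {"dx": 12.8, "dy": 38, "dz": 0, "yaw": -4}
    - {"dx": 12.8, "dy": 38, "dz": 0, "yaw": -4}
    - {"dx": 12.8, "dy": 38, "dz": 0, "yaw": -4}

```text
t: 41.12
eef_pos: [562.7, 38.6, 170.2]
tcp_rot: [-3.141, -0.0, 1.81]
ft_force: [0.9, -1.0, -1.0]
opening: 0.461
```

Emit:
drive_tool:
  commands:
    - {"dx": 12.6, "dy": 38, "dz": 0, "yaw": -3.7}
    - {"dx": 8, "dy": 29, "dz": 0, "yaw": 0}
    - {"dx": 0, "dy": 0, "dz": -10, "yaw": 0}
    - {"dx": 0, "dy": 0, "dz": 0, "yaw": 0}
    - {"dx": 0, "dy": 0, "dz": 0, "yaw": 0}

```text
t: 41.53
eef_pos: [582.5, 103.1, 159.5]
tcp_rot: [-3.14, -0.0, 1.749]
ft_force: [0.1, 0.1, 0.7]
opening: 0.459
```

Emit:
drive_tool:
  commands:
    - {"dx": 0.5, "dy": 0, "dz": -30, "yaw": 0}
    - {"dx": 0, "dy": 0, "dz": -40, "yaw": 0}
    - {"dx": 0, "dy": 0, "dz": -30, "yaw": 0}
    - {"dx": 0, "dy": 0, "dz": -10, "yaw": 0}
    - {"dx": 0, "dy": 0, "dz": 0, "yaw": 0}

```text
t: 41.95
eef_pos: [582.6, 102.2, 48.4]
tcp_rot: [-3.137, -0.0, 1.747]
ft_force: [0.3, 0.9, -0.7]
opening: 0.46
```

Emit:
drive_tool:
  commands:
    - {"dx": 0, "dy": 0, "dz": -3, "yaw": 0}
    - {"dx": 0, "dy": 0, "dz": -2, "yaw": 0}
    - {"dx": 0, "dy": 0, "dz": 0, "yaw": 0}

```text
t: 42.2
eef_pos: [584.3, 103.3, 46.6]
tcp_rot: [3.139, 0.0, 1.748]
ft_force: [-0.1, 0.5, -1.1]
opening: 0.457
```

Emit:
drive_tool:
  commands:
    - {"dx": 0, "dy": 0, "dz": -1, "yaw": 0}
    - {"dx": 0, "dy": 0, "dz": 0, "yaw": 0}
    - {"dx": 0, "dy": 0, "dz": 0, "yaw": 0}

```text
t: 42.45
eef_pos: [583.9, 103.5, 44.8]
tcp_rot: [3.141, 0.0, 1.748]
ft_force: [-0.1, 0.5, -0.8]
opening: 0.457
```

Emit:
drive_tool:
  commands:
    - {"dx": 0, "dy": 0, "dz": -2, "yaw": 0}
    - {"dx": 0, "dy": 0, "dz": -1, "yaw": 0}
    - {"dx": 0, "dy": 0, "dz": 0, "yaw": 0}
    - {"dx": 0, "dy": 0, "dz": 0, "yaw": 0}

```text
t: 42.78
eef_pos: [583.8, 103.5, 41.7]
tcp_rot: [3.141, 0.0, 1.748]
ft_force: [-1.7, -1.0, 5.7]
opening: 0.46
```

Emit:
drive_tool:
  commands:
    - {"dx": 0, "dy": 0, "dz": 0, "yaw": 0}
    - {"dx": 0, "dy": 0, "dz": 0, "yaw": 0}
    - {"dx": 0, "dy": 0, "dz": 0, "yaw": 0}
    - {"dx": 0, "dy": 0, "dz": 20, "yaw": 0}
    - {"dx": 0, "dy": 0, "dz": 40, "yaw": 0}
  grip: 0.6

```text
t: 43.2
eef_pos: [581.6, 103.2, 98.1]
tcp_rot: [-3.134, -0.001, 1.748]
ft_force: [0.8, 0.6, -0.7]
opening: 0.601
```

Emit:
drive_tool:
  commands:
    - {"dx": 0, "dy": 5, "dz": 20, "yaw": 6.5}
    - {"dx": -4, "dy": 28, "dz": 0, "yaw": 6.5}
    - {"dx": -4, "dy": 28, "dz": 0, "yaw": 6.5}
    - {"dx": -4, "dy": 28, "dz": 0, "yaw": 6.5}
    - {"dx": -4, "dy": 28, "dz": 0, "yaw": 6.5}

```text
t: 43.62
eef_pos: [567.4, 221.5, 121.3]
tcp_rot: [3.141, 0.0, 2.321]
ft_force: [1.1, -0.2, -0.0]
opening: 0.601
```

Emit:
drive_tool:
  commands:
    - {"dx": -5, "dy": 28, "dz": 0, "yaw": 6.5}
    - {"dx": -5, "dy": 23.5, "dz": 0, "yaw": 6}
    - {"dx": 0, "dy": 0, "dz": 0, "yaw": 0}
    - {"dx": 0, "dy": 0, "dz": 0, "yaw": 0}

```text
t: 43.95
eef_pos: [557.2, 272.8, 120.9]
tcp_rot: [-3.141, -0.0, 2.535]
ft_force: [0.0, -0.5, 0.5]
opening: 0.601
```

```bash
python3 - <<'E'
from cas import *
s=env.state();print(s['eef_pos'],np.degrees(s['tcp_rot'][2]))
shot('side','l1',(220,110,380,230),5)
shot('top','l1t',(130,140,330,280),4)
E
```

```text
[557.17712321 272.843259   120.9480278 ] 145.2284722656564
```

View pics/l1.png

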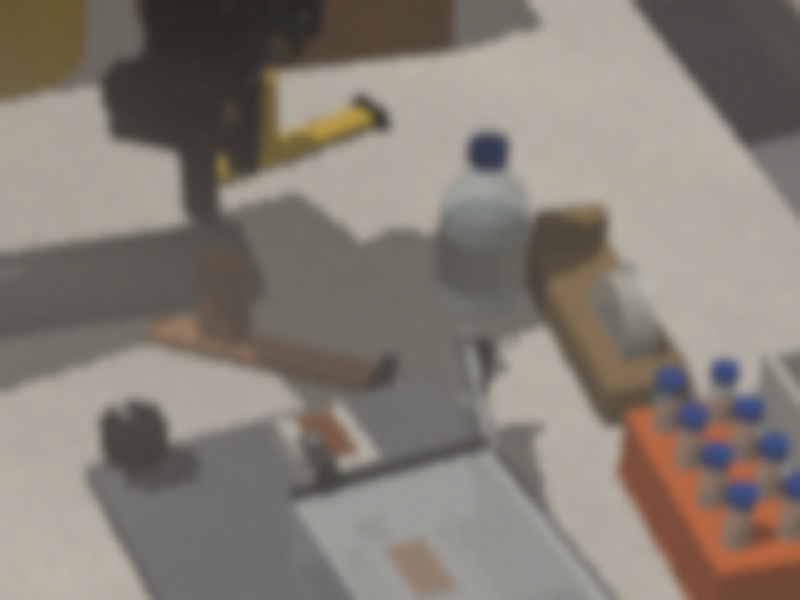

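View pics/l1t.png

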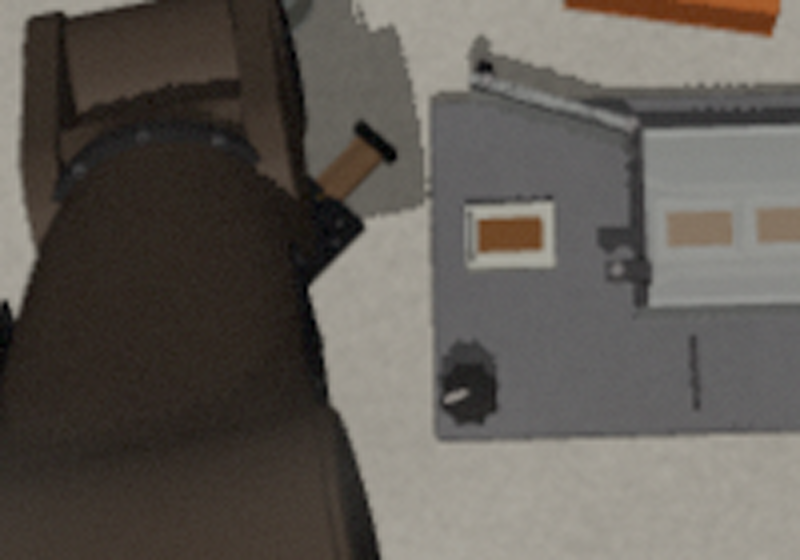

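Cassette C lies aligned on the apron. I'm re-gripping the stick.

Emit:
drive_tool:
  commands:
    - {"dx": 0.5, "dy": -0.8, "dz": -40, "yaw": 0}
    - {"dx": 0, "dy": 0, "dz": -30, "yaw": 0}
    - {"dx": 0, "dy": 0, "dz": -9, "yaw": 0}
    - {"dx": 0, "dy": 0, "dz": 0, "yaw": 0}
    - {"dx": 0, "dy": 0, "dz": 0, "yaw": 0}

```text
t: 44.47
eef_pos: [558.7, 270.6, 42.9]
tcp_rot: [3.142, 0.0, 2.532]
ft_force: [0.3, -0.3, 0.9]
opening: 0.602
```

Emit:
drive_tool:
  commands:
    - {"dx": 0, "dy": 0, "dz": 0, "yaw": 0}
    - {"dx": 0, "dy": 0, "dz": 0, "yaw": 0}
    - {"dx": 0, "dy": 0, "dz": 0, "yaw": 0}
    - {"dx": 0, "dy": 0, "dz": 0, "yaw": 0}
    - {"dx": 0, "dy": 0, "dz": 0, "yaw": 0}
  grip: 0.05

```text
t: 44.88
eef_pos: [558.3, 271.3, 42.9]
tcp_rot: [3.141, 0.001, 2.534]
ft_force: [0.7, -0.3, 0.4]
opening: 0.308
```

Emit:
drive_tool:
  commands:
    - {"dx": 0, "dy": 0, "dz": 0, "yaw": 0}
    - {"dx": 0, "dy": 0, "dz": 0, "yaw": 0}
    - {"dx": 0, "dy": 0, "dz": 0, "yaw": 0}
    - {"dx": 0, "dy": 0, "dz": 0, "yaw": 0}

```text
t: 45.22
eef_pos: [558.2, 271.2, 42.4]
tcp_rot: [3.141, 0.0, 2.534]
ft_force: [-0.3, 0.5, 2.7]
opening: 0.19
```

Emit:
drive_tool:
  commands:
    - {"dx": 0, "dy": 0, "dz": 15, "yaw": 0}
    - {"dx": 0, "dy": 2, "dz": 28, "yaw": 0}
    - {"dx": -1, "dy": 2, "dz": 0, "yaw": -6.5}
    - {"dx": -1, "dy": 2, "dz": 0, "yaw": -6.5}
    - {"dx": -1, "dy": 2, "dz": 0, "yaw": -6.5}

```text
t: 45.63
eef_pos: [555.0, 279.2, 85.5]
tcp_rot: [3.141, 0.0, 2.188]
ft_force: [-0.5, -0.0, -3.1]
opening: 0.19
```

Emit:
drive_tool:
  commands:
    - {"dx": -1, "dy": 0, "dz": 0, "yaw": -6.5}
    - {"dx": -1, "dy": 0, "dz": 0, "yaw": -6.5}
    - {"dx": -1, "dy": 0, "dz": 0, "yaw": -6.5}
    - {"dx": 0, "dy": 0, "dz": 0, "yaw": -6}
    - {"dx": 0, "dy": 0, "dz": 0, "yaw": 0}

```text
t: 46.05
eef_pos: [552.0, 279.1, 84.9]
tcp_rot: [-3.141, 0.0, 1.744]
ft_force: [-0.2, -0.2, -0.7]
opening: 0.186
```

Emit:
drive_tool:
  commands:
    - {"dx": 0, "dy": 0, "dz": 0, "yaw": 0}
    - {"dx": 0, "dy": 0, "dz": 0, "yaw": 0}

```text
t: 46.22
eef_pos: [552.1, 279.1, 85.1]
tcp_rot: [-3.141, 0.0, 1.752]
ft_force: [0.1, -0.7, -1.2]
opening: 0.19
```

```bash
python3 - <<'E'
from cas import *
s=env.state();print(s['eef_pos'],np.degrees(s['tcp_rot'][2]),s['opening'])
y=(s['eef_pos'][1]+4.7)/.984; print('y_r',y,'line x',602.8-.177*y)
shot('side','m1',(220,110,380,230),5)
shot('top','m1t',(170,140,330,260),5)
E
```

```text
[552.07772706 279.1280482   85.08579898] 100.37093961649119 0.18958836623255626
y_r 288.44313841617884 line x 551.7455645003363
```

View pics/m1.png

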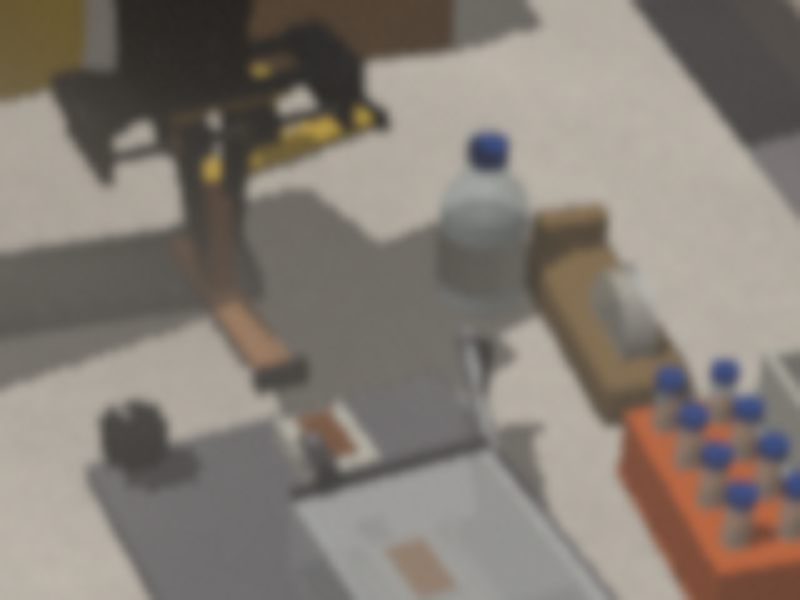

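View pics/m1t.png

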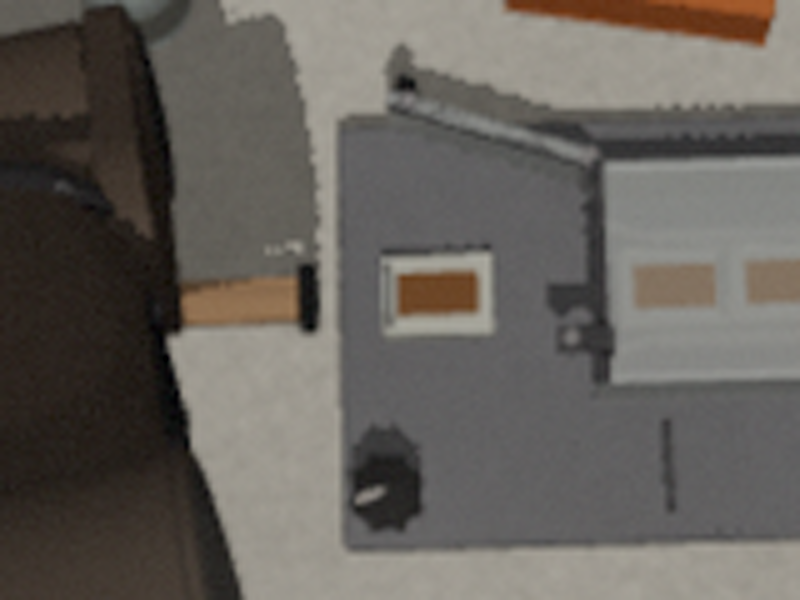

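Emit:
drive_tool:
  commands:
    - {"dx": 0, "dy": 0, "dz": -4.5, "yaw": -0.2}
    - {"dx": 1.8, "dy": -9.8, "dz": 0, "yaw": 0}
    - {"dx": 1.8, "dy": -9.8, "dz": 0, "yaw": 0}
    - {"dx": 1.8, "dy": -9.8, "dz": 0, "yaw": 0}
    - {"dx": 1.8, "dy": -9.8, "dz": 0, "yaw": 0}

```text
t: 46.73
eef_pos: [559.6, 238.6, 80.7]
tcp_rot: [3.142, 0.0, 1.745]
ft_force: [0.3, 0.2, -1.7]
opening: 0.186
```

Emit:
drive_tool:
  commands:
    - {"dx": 1.8, "dy": -9.8, "dz": 0, "yaw": 0}
    - {"dx": 1.8, "dy": -9.8, "dz": 0, "yaw": 0}
    - {"dx": 1.8, "dy": -9.8, "dz": 0, "yaw": 0}
    - {"dx": 1.8, "dy": -9.8, "dz": 0, "yaw": 0}
    - {"dx": 1.8, "dy": -9.8, "dz": 0, "yaw": 0}

```text
t: 47.15
eef_pos: [568.6, 189.9, 80.8]
tcp_rot: [3.141, -0.0, 1.745]
ft_force: [-0.4, 0.8, -1.6]
opening: 0.186
```

Emit:
drive_tool:
  commands:
    - {"dx": 1.8, "dy": -9.8, "dz": 0, "yaw": 0}
    - {"dx": 1.7, "dy": -9.8, "dz": 0, "yaw": 0}
    - {"dx": 1.7, "dy": -9.8, "dz": 0, "yaw": 0}
    - {"dx": 1.7, "dy": -9.8, "dz": 0, "yaw": 0}
    - {"dx": 0, "dy": 0, "dz": 0, "yaw": 0}

```text
t: 47.57
eef_pos: [575.6, 150.0, 80.7]
tcp_rot: [3.142, 0.0, 1.744]
ft_force: [0.4, 0.4, -1.6]
opening: 0.187
```

```bash
python3 - <<'E'
from cas import *
s=env.state();print(s['eef_pos'],np.degrees(s['tcp_rot'][2]),s['opening'],s['ft_force'])
y=(s['eef_pos'][1]+4.7)/.984; print('y_r tip',y-115,'line x',602.8-.177*y)
shot('top','n1t',(220,140,380,260),5)
E
```

```text
[575.62452093 149.95264063  80.73080215] 99.9139793453586 0.1870806700578116 [ 0.40850517  0.44810337 -1.64285054]
y_r tip 42.16731771537613 line x 574.9813847643784
```

View pics/n1t.png

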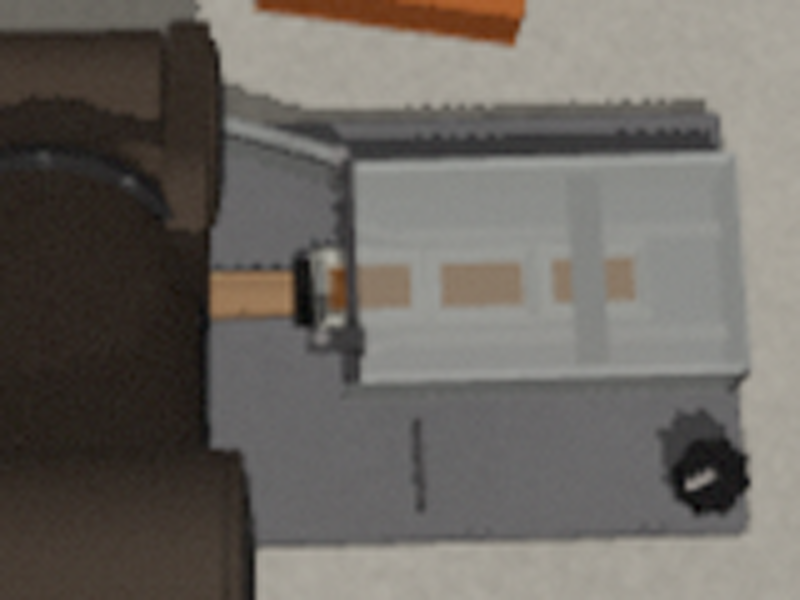

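Emit:
drive_tool:
  commands:
    - {"dx": 1.7, "dy": -9.8, "dz": 0, "yaw": 0}
    - {"dx": 1.7, "dy": -9.8, "dz": 0, "yaw": 0}
    - {"dx": 1.7, "dy": -9.8, "dz": 0, "yaw": 0}
    - {"dx": 0, "dy": 0, "dz": 0, "yaw": 0}

```text
t: 47.95
eef_pos: [580.7, 120.6, 80.7]
tcp_rot: [3.141, 0.0, 1.744]
ft_force: [-1.0, -1.3, -2.0]
opening: 0.189
```

```bash
python3 - <<'E'
from cas import *
s=env.state();print(s['eef_pos'],np.degrees(s['tcp_rot'][2]),s['opening'],s['ft_force'])
y=(s['eef_pos'][1]+4.7)/.984; print('y_r tip',y-115,'line x',602.8-.177*y)
shot('top','n2t',(220,140,380,260),5)
shot('side','n2',(220,110,400,245),4)
E
```

```text
[580.72523263 120.58878114  80.70083325] 99.92219980758213 0.18928243247520957 [-1.00087379 -1.25476578 -1.97493005]
y_r tip 12.325997092315845 line x 580.26329851466
```

View pics/n2t.png

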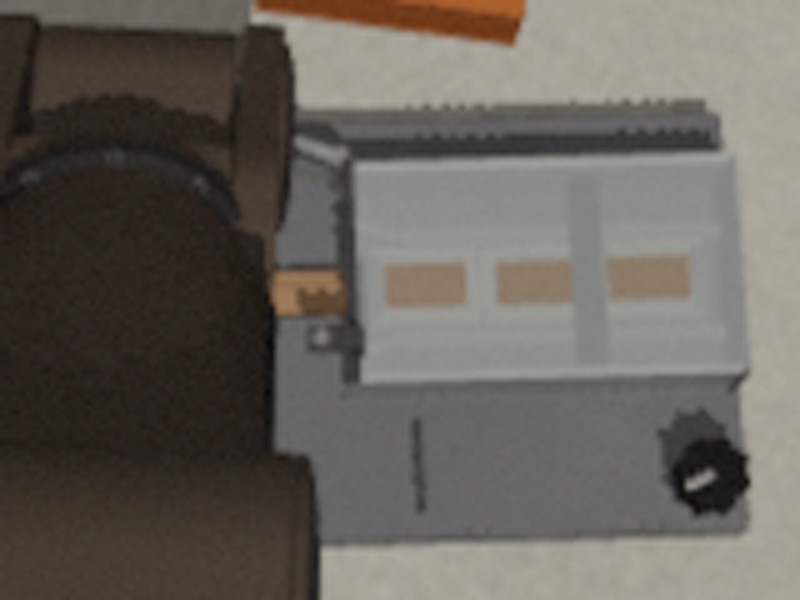

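View pics/n2.png

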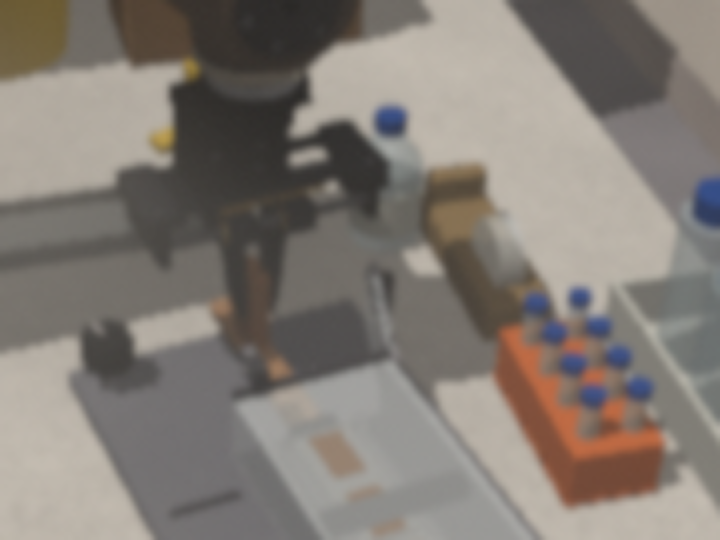

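Emit:
drive_tool:
  commands:
    - {"dx": -1.8, "dy": 10, "dz": 0, "yaw": 0}
    - {"dx": -3.5, "dy": 19.7, "dz": 0, "yaw": 0}
    - {"dx": -3.5, "dy": 19.7, "dz": 0, "yaw": 0}
    - {"dx": -3.5, "dy": 19.7, "dz": 0, "yaw": 0}
    - {"dx": -3.5, "dy": 19.7, "dz": 0, "yaw": 0}

```text
t: 48.47
eef_pos: [564.0, 213.0, 80.7]
tcp_rot: [3.142, 0.0, 1.745]
ft_force: [0.2, 0.2, -1.2]
opening: 0.187
```

Emit:
drive_tool:
  commands:
    - {"dx": -3.5, "dy": 19.7, "dz": 0, "yaw": 0}
    - {"dx": -3.5, "dy": 19.7, "dz": 5, "yaw": 0}
    - {"dx": -3.5, "dy": 19.7, "dz": 10, "yaw": 0}
    - {"dx": -3.5, "dy": 19.7, "dz": 10, "yaw": 0}
    - {"dx": -8, "dy": 8, "dz": 10, "yaw": 6.5}

```text
t: 48.88
eef_pos: [542.1, 301.1, 116.1]
tcp_rot: [3.141, -0.0, 1.858]
ft_force: [0.2, -0.1, -1.4]
opening: 0.186
```

Emit:
drive_tool:
  commands:
    - {"dx": -10, "dy": 6, "dz": 0, "yaw": 6.5}
    - {"dx": -10, "dy": 6, "dz": 0, "yaw": 6.5}
    - {"dx": -10, "dy": 6, "dz": 0, "yaw": 6.5}
    - {"dx": -10, "dy": 6, "dz": 0, "yaw": 6.5}
    - {"dx": -10, "dy": 6, "dz": 0, "yaw": 6.5}

```text
t: 49.3
eef_pos: [491.4, 329.1, 115.7]
tcp_rot: [-3.142, -0.0, 2.432]
ft_force: [1.0, -0.6, -1.7]
opening: 0.186
```

Emit:
drive_tool:
  commands:
    - {"dx": -10, "dy": 6, "dz": 0, "yaw": 6.5}
    - {"dx": -10, "dy": 6, "dz": 0, "yaw": 6.5}
    - {"dx": -10, "dy": 6, "dz": 0, "yaw": 6.5}
    - {"dx": -10, "dy": 6, "dz": 0, "yaw": 6.5}
    - {"dx": -10, "dy": 6, "dz": 0, "yaw": 6.5}

```text
t: 49.72
eef_pos: [441.3, 359.0, 115.7]
tcp_rot: [-3.142, -0.0, 2.999]
ft_force: [0.4, 0.4, -1.5]
opening: 0.188
```

Emit:
drive_tool:
  commands:
    - {"dx": 0, "dy": 0, "dz": 0, "yaw": 6.5}
    - {"dx": 0, "dy": 0, "dz": 0, "yaw": 0}
    - {"dx": 0, "dy": 0, "dz": 0, "yaw": 0}

```text
t: 49.97
eef_pos: [442.1, 358.6, 115.8]
tcp_rot: [3.141, 0.0, 3.104]
ft_force: [-0.1, 0.2, -1.2]
opening: 0.184
```

Emit:
drive_tool:
  commands:
    - {"dx": -2, "dy": 4.5, "dz": -20, "yaw": 2.5}
    - {"dx": 0, "dy": 0, "dz": -25, "yaw": 0}
    - {"dx": 0, "dy": 0, "dz": -15, "yaw": 0}
    - {"dx": 0, "dy": 0, "dz": 0, "yaw": 0}
    - {"dx": 0, "dy": 0, "dz": 0, "yaw": 0}

```text
t: 50.38
eef_pos: [440.5, 362.4, 55.4]
tcp_rot: [-3.141, -0.001, -3.136]
ft_force: [0.7, 0.3, -1.3]
opening: 0.188
```

```bash
python3 - <<'E'
from cas import *
s=env.state();print(s['eef_pos'],np.degrees(s['tcp_rot'][2]),s['opening'],s['ft_force'])
shot('side','o1',(190,110,310,200),6)
E
```

```text
[440.47720068 362.39908566  55.41757687] -179.68716849064256 0.18847342220875063 [ 0.72113246  0.31388781 -1.31611214]
```

View pics/o1.png

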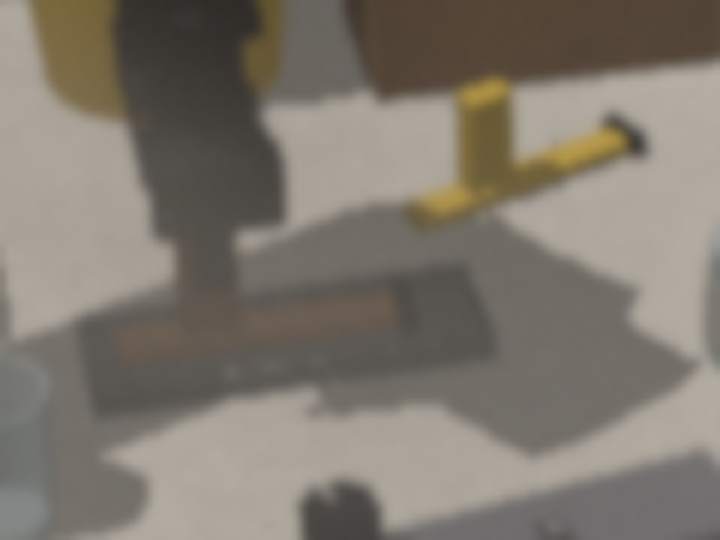

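Lowering into the tray.

Emit:
drive_tool:
  commands:
    - {"dx": 0, "dy": 0, "dz": -5, "yaw": 0}
    - {"dx": 0, "dy": 0, "dz": -3, "yaw": 0}
    - {"dx": 0, "dy": 0, "dz": 0, "yaw": 0}
    - {"dx": 0, "dy": 0, "dz": 0, "yaw": 0}

```text
t: 50.77
eef_pos: [440.6, 362.5, 48.0]
tcp_rot: [3.141, 0.0, -3.134]
ft_force: [-0.3, -0.1, -1.5]
opening: 0.184
```

Emit:
drive_tool:
  commands:
    - {"dx": 0, "dy": 0, "dz": -1.5, "yaw": 0}
    - {"dx": 0, "dy": 0, "dz": 0, "yaw": 0}
    - {"dx": 0, "dy": 0, "dz": 0, "yaw": 0}

```text
t: 51.02
eef_pos: [440.7, 362.5, 46.4]
tcp_rot: [3.141, 0.0, -3.133]
ft_force: [-0.3, 0.5, -0.5]
opening: 0.186
```

Emit:
drive_tool:
  commands:
    - {"dx": 0, "dy": 0, "dz": -1, "yaw": 0}
    - {"dx": 0, "dy": 0, "dz": 0, "yaw": 0}
    - {"dx": 0, "dy": 0, "dz": 0, "yaw": 0}

```text
t: 51.27
eef_pos: [440.7, 362.6, 46.3]
tcp_rot: [3.141, 0.001, -3.133]
ft_force: [-2.3, -1.3, 11.0]
opening: 0.188
```

Emit:
drive_tool:
  commands:
    - {"dx": 0, "dy": 0, "dz": 0, "yaw": 0}
    - {"dx": 0, "dy": 0, "dz": 0, "yaw": 0}
    - {"dx": 0, "dy": 0, "dz": 0, "yaw": 0}
    - {"dx": 0, "dy": 0, "dz": 20, "yaw": 0}
    - {"dx": 0, "dy": 0, "dz": 40, "yaw": 0}
  grip: 0.5

```text
t: 51.68
eef_pos: [438.9, 361.3, 102.2]
tcp_rot: [-3.138, -0.006, -3.133]
ft_force: [0.3, -0.4, 0.1]
opening: 0.466
```

```bash
cat > door.py <<'E'
import numpy as np
yaw=.1778; c,s=np.cos(yaw),np.sin(yaw); R=np.array([[c,-s],[s,c]]); O=np.array([593,-6.3])
def W(p): return O+R@np.array(p,float)
def tool(th,r,off):
    d=np.array([-np.cos(th),np.sin(th)]); n=np.array([np.sin(th),np.cos(th)])
    return W(np.array([70,34])+r*d+off*n)
E
python3 - <<'E'
from cas import *
from door import *
s=env.state();print(s['eef_pos'],np.degrees(s['tcp_rot'][2]),s['opening'])
im=shot('top','p1t',(220,140,380,260),5)
shot('side','p1',(190,110,370,245),4)
b=onz('top',(150+502/5,140+86/5),92)[:2]; print(b, R.T@(b-O)-[70,34])
for n in('top','side'):
  for d in env.place_of('door_push',n)[:2]: p=onz(n,d['pixel'],63)[:2]; print(n,d['conf'],p,R.T@(p-O)-[70,34])
E
```

```text
[438.94137464 361.33267435 102.22018101] -179.53382399844364 0.46634627159584635
[681.37187294 136.10673701] [42.16542877 90.53185641]
top 0.8 [681.57150327  93.44918543] [34.8172975  48.51148604]
side 0.64 [659.74865741  39.61213917] [ 3.81661269 -0.61713791]
side 0.52 [ 522.55382867 -176.03967956] [-169.35655497 -188.60432353]
```

View pics/p1t.png

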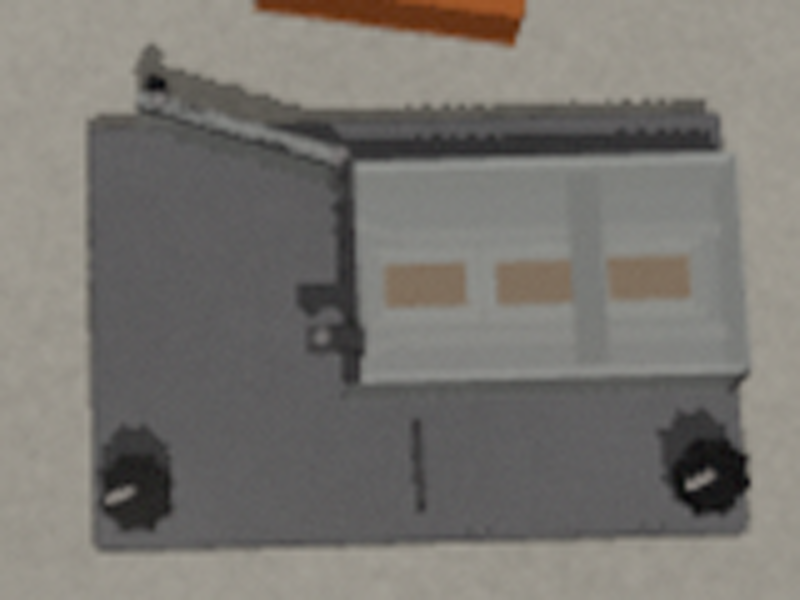

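View pics/p1.png

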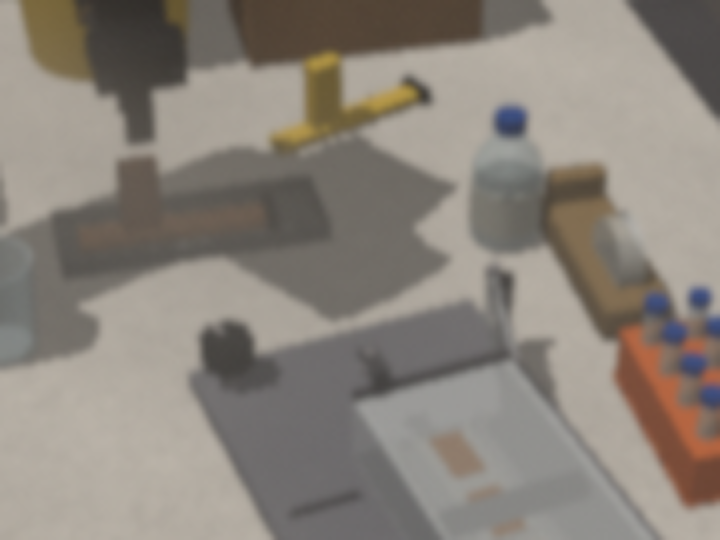

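```bash
python3 - <<'E'
from door import *
p=tool(1.95,70,32); print('start',p.round(1))
prev=p
for th in [1.8,1.6,1.4,1.2,1.0,.8,.6,.45,.3,.2,.1,.05,0,-.05]:
    q=tool(th,68,17); print(th,q.round(1),(q-prev).round(1)); prev=q
E
```

```text
start [701.2 101.7]
1.8 [676.4 106.6] [-24.9   4.9]
1.6 [662.6 109.3] [-13.7   2.7]
1.4 [648.6 109.3] [-14.   -0.1]
1.2 [634.9 106.4] [-13.7  -2.8]
1.0 [622.1 100.9] [-12.9  -5.5]
0.8 [610.5  93. ] [-11.5  -7.9]
0.6 [600.8  82.9] [ -9.7 -10.1]
0.45 [595.   74.2] [-5.9 -8.7]
0.3 [590.5  64.7] [-4.5 -9.5]
0.2 [588.3  58. ] [-2.2 -6.7]
0.1 [586.8  51.2] [-1.5 -6.8]
0.05 [586.3  47.7] [-0.5 -3.5]
0 [585.9  44.2] [-0.3 -3.5]
-0.05 [585.8  40.7] [-0.1 -3.5]
```

Emit:
drive_tool:
  commands:
    - {"dx": 0, "dy": 0, "dz": 35, "yaw": 0}
    - {"dx": 5, "dy": -5, "dz": 33, "yaw": 3}
    - {"dx": 28.5, "dy": -28.5, "dz": 0, "yaw": 3.5}
    - {"dx": 28.5, "dy": -28.5, "dz": 0, "yaw": 3.5}
    - {"dx": 28.5, "dy": -28.5, "dz": 0, "yaw": 0}
  grip: 0.0

```text
t: 52.3
eef_pos: [531.5, 271.0, 172.6]
tcp_rot: [-3.142, -0.001, -2.953]
ft_force: [-0.6, 0.9, 0.8]
opening: 0.204
```

Emit:
drive_tool:
  commands:
    - {"dx": 28.5, "dy": -28.5, "dz": 0, "yaw": 0}
    - {"dx": 28.5, "dy": -28.5, "dz": 0, "yaw": 0}
    - {"dx": 28.5, "dy": -28.5, "dz": 0, "yaw": 0}
    - {"dx": 28.5, "dy": -28.5, "dz": 0, "yaw": 0}
    - {"dx": 28.5, "dy": -28.5, "dz": 0, "yaw": 0}

```text
t: 52.72
eef_pos: [674.3, 127.7, 171.5]
tcp_rot: [3.141, -0.002, -2.959]
ft_force: [-0.3, 0.7, -0.6]
opening: 0.004
```

Emit:
drive_tool:
  commands:
    - {"dx": 28.5, "dy": -28.5, "dz": 0, "yaw": 0}
    - {"dx": 0, "dy": 0, "dz": -30, "yaw": 0}
    - {"dx": 0, "dy": 0, "dz": 0, "yaw": 0}
    - {"dx": 0, "dy": 0, "dz": 0, "yaw": 0}

```text
t: 53.05
eef_pos: [700.6, 100.9, 140.5]
tcp_rot: [3.141, -0.006, -2.959]
ft_force: [1.0, 0.1, 0.6]
opening: 0.004
```

```bash
python3 - <<'E'
from cas import *
s=env.state();print(s['eef_pos'],np.degrees(s['tcp_rot'][2]),s['opening'],s['joints'].round(2))
shot('side','q1',(230,110,390,230),5)
E
```

```text
[700.59127723 100.87956271 140.46303849] -169.55677019699135 0.0035010428556823572 [ 0.05  0.68  1.4   0.    1.06 -1.7 ]
```

View pics/q1.png

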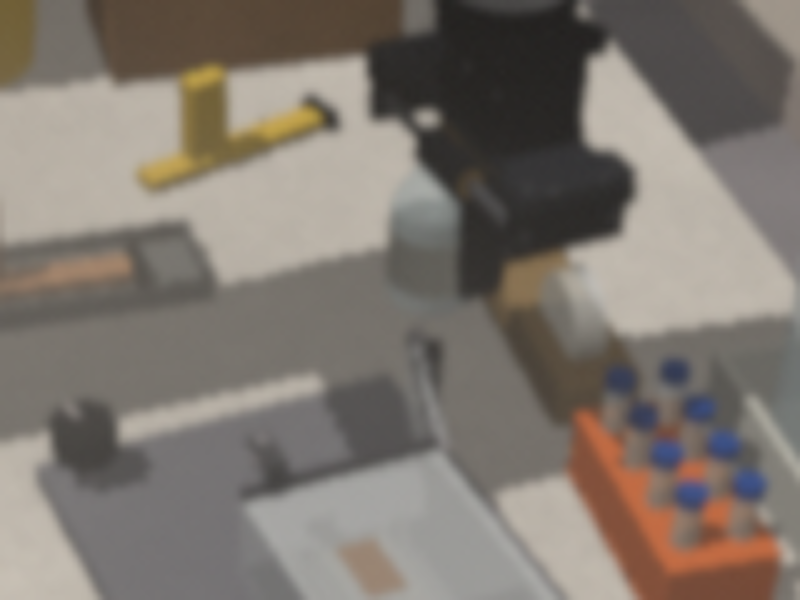

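Emit:
drive_tool:
  commands:
    - {"dx": 0, "dy": 0, "dz": -30, "yaw": 0}
    - {"dx": 0, "dy": 0, "dz": -20, "yaw": 0}
    - {"dx": 0, "dy": 0, "dz": -15, "yaw": 0}
    - {"dx": 0, "dy": 0, "dz": -15, "yaw": 0}
    - {"dx": 0, "dy": 0, "dz": 0, "yaw": 0}

```text
t: 53.52
eef_pos: [700.5, 102.3, 61.7]
tcp_rot: [3.141, -0.003, -2.957]
ft_force: [0.3, -0.5, -0.6]
opening: 0.005
```

```bash
python3 - <<'E'
from cas import *
s=env.state();print(s['eef_pos'],s['ft_force'].round(1))
shot('side','q2',(230,110,390,230),5)
E
```

```text
[700.52301617 102.28599133  61.67248222] [ 0.3 -0.5 -0.6]
```

View pics/q2.png

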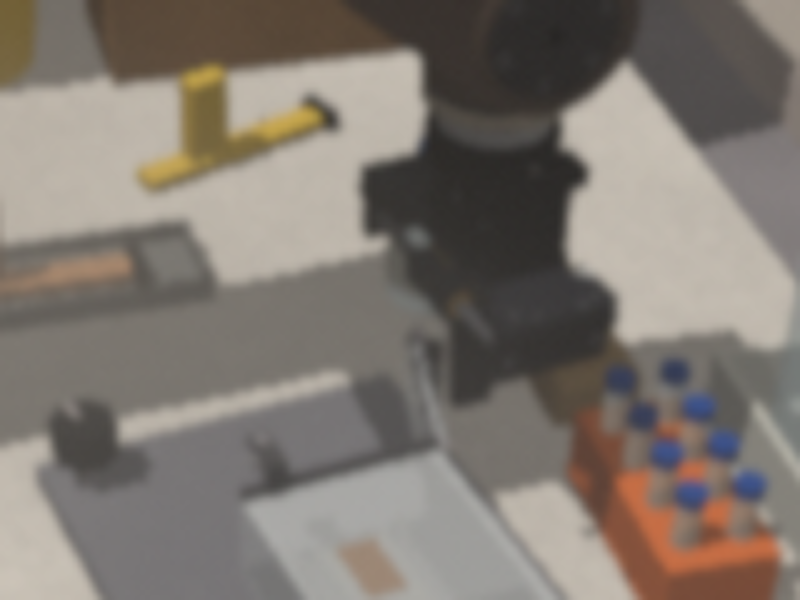

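Emit:
drive_tool:
  commands:
    - {"dx": -6, "dy": 1, "dz": -4, "yaw": 0}
    - {"dx": -6, "dy": 1, "dz": 0, "yaw": 0}
    - {"dx": -6, "dy": 1, "dz": 0, "yaw": 0}
    - {"dx": -6, "dy": 1, "dz": 0, "yaw": 0}
    - {"dx": -7, "dy": 2, "dz": 0, "yaw": 0}

```text
t: 53.98
eef_pos: [670.6, 107.0, 60.0]
tcp_rot: [-3.141, 0.001, -2.959]
ft_force: [-0.5, -1.1, 0.5]
opening: 0.006
```

Emit:
drive_tool:
  commands:
    - {"dx": -7, "dy": 1, "dz": 0, "yaw": 0}
    - {"dx": -7, "dy": 0, "dz": 0, "yaw": 0}
    - {"dx": -7, "dy": 0, "dz": 0, "yaw": 0}
    - {"dx": -7, "dy": -1, "dz": 0, "yaw": 0}
    - {"dx": -7, "dy": -2, "dz": 0, "yaw": 0}

```text
t: 54.4
eef_pos: [635.3, 104.9, 59.3]
tcp_rot: [3.142, 0.0, -2.959]
ft_force: [0.7, 0.2, 0.2]
opening: 0.002
```

Emit:
drive_tool:
  commands:
    - {"dx": -6.5, "dy": -2.5, "dz": 0, "yaw": 0}
    - {"dx": -6.5, "dy": -3, "dz": 0, "yaw": 0}
    - {"dx": -6, "dy": -4, "dz": 0, "yaw": 0}
    - {"dx": -5.5, "dy": -4, "dz": 0, "yaw": 0}
    - {"dx": 0, "dy": 0, "dz": 0, "yaw": 0}

```text
t: 54.82
eef_pos: [610.4, 90.6, 59.2]
tcp_rot: [3.141, -0.001, -2.959]
ft_force: [-0.3, 0.5, 0.3]
opening: 0.002
```

```bash
python3 - <<'E'
from cas import *
s=env.state();print(s['eef_pos'],s['ft_force'].round(1))
shot('side','q3',(230,110,390,230),5)
E
```

```text
[610.43529064  90.63210976  59.22073003] [-0.3  0.5  0.3]
```

View pics/q3.png

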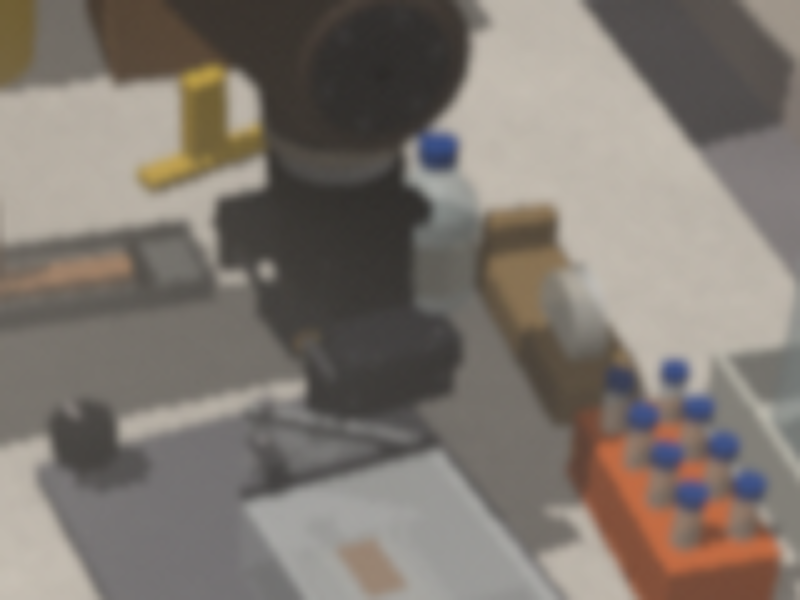

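Emit:
drive_tool:
  commands:
    - {"dx": -5, "dy": -5, "dz": 0, "yaw": 0}
    - {"dx": -4.5, "dy": -5, "dz": 0, "yaw": 0}
    - {"dx": -4, "dy": -5, "dz": 0, "yaw": 0}
    - {"dx": -3, "dy": -5, "dz": 0, "yaw": 0}
    - {"dx": -2.5, "dy": -5, "dz": 0, "yaw": 0}

```text
t: 55.28
eef_pos: [592.2, 65.9, 59.3]
tcp_rot: [3.141, -0.0, -2.959]
ft_force: [1.1, 0.8, -0.1]
opening: 0.005
```

Emit:
drive_tool:
  commands:
    - {"dx": -1.5, "dy": -4, "dz": 0, "yaw": 0}
    - {"dx": -1.5, "dy": -4, "dz": 0, "yaw": 0}
    - {"dx": -1, "dy": -3, "dz": 0, "yaw": 0}
    - {"dx": 0, "dy": 0, "dz": 0, "yaw": 0}

```text
t: 55.62
eef_pos: [588.4, 54.8, 59.2]
tcp_rot: [3.142, -0.0, -2.959]
ft_force: [1.0, -0.6, -0.3]
opening: 0.006
```

Emit:
drive_tool:
  commands:
    - {"dx": -0.4, "dy": -2, "dz": 0, "yaw": 0}
    - {"dx": -0.3, "dy": -2, "dz": 0, "yaw": 0}
    - {"dx": 0, "dy": 0, "dz": 0, "yaw": 0}

```text
t: 55.87
eef_pos: [588.0, 51.4, 59.2]
tcp_rot: [3.141, 0.0, -2.959]
ft_force: [0.4, 0.3, 0.2]
opening: 0.003
```

Emit:
drive_tool:
  commands:
    - {"dx": -0.3, "dy": -2, "dz": 0, "yaw": 0}
    - {"dx": -0.2, "dy": -2, "dz": 0, "yaw": 0}
    - {"dx": 0, "dy": 0, "dz": 0, "yaw": 0}

```text
t: 56.12
eef_pos: [587.3, 47.1, 59.2]
tcp_rot: [-3.142, -0.0, -2.959]
ft_force: [-0.1, -0.1, -0.4]
opening: 0.002
```

Emit:
drive_tool:
  commands:
    - {"dx": 0, "dy": -1, "dz": 0, "yaw": 0}
    - {"dx": 0, "dy": -1, "dz": 0, "yaw": 0}
    - {"dx": 0, "dy": 0, "dz": 0, "yaw": 0}

```text
t: 56.37
eef_pos: [587.2, 45.2, 59.2]
tcp_rot: [3.142, -0.0, -2.959]
ft_force: [0.4, -0.6, -0.4]
opening: 0.005
```

```bash
python3 - <<'E'
from cas import *
s=env.state();print(s['eef_pos'],s['ft_force'].round(1))
shot('side','q4',(230,110,390,230),5)
E
```

```text
[587.22155203  45.22345057  59.20399251] [ 0.4 -0.6 -0.4]
```

View pics/q4.png

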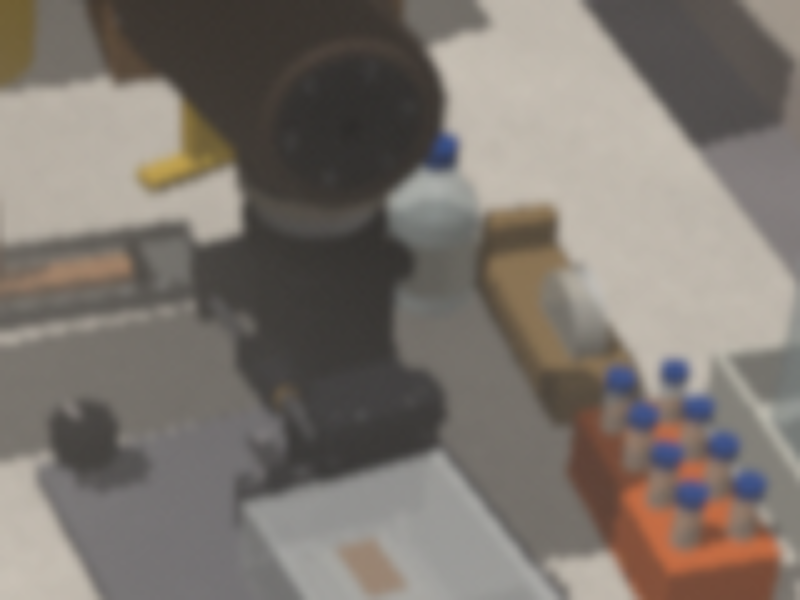

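Emit:
drive_tool:
  commands:
    - {"dx": 0, "dy": -1, "dz": 0, "yaw": 0}
    - {"dx": 0, "dy": -1, "dz": 0, "yaw": 0}
    - {"dx": 0, "dy": 0, "dz": 0, "yaw": 0}

```text
t: 56.67
eef_pos: [587.3, 43.3, 59.2]
tcp_rot: [3.142, -0.0, -2.959]
ft_force: [-0.7, -0.6, -0.0]
opening: 0.005
```

Emit:
drive_tool:
  commands:
    - {"dx": 0, "dy": -1, "dz": 0, "yaw": 0}
    - {"dx": 0, "dy": -1, "dz": 0, "yaw": 0}
    - {"dx": 0, "dy": 0, "dz": 0, "yaw": 0}

```text
t: 56.92
eef_pos: [587.4, 41.3, 59.2]
tcp_rot: [3.142, 0.0, -2.959]
ft_force: [0.4, -0.2, -0.2]
opening: 0.008
```

Emit:
drive_tool:
  commands:
    - {"dx": 0.2, "dy": -1.5, "dz": 0, "yaw": 0}
    - {"dx": 0.2, "dy": -1.5, "dz": 0, "yaw": 0}
    - {"dx": 0, "dy": 0, "dz": 0, "yaw": 0}

```text
t: 57.17
eef_pos: [587.4, 40.3, 59.2]
tcp_rot: [3.139, -0.0, -2.96]
ft_force: [-0.8, 15.5, 1.0]
opening: 0.004
```

Emit:
drive_tool:
  commands:
    - {"dx": 0.2, "dy": -1.5, "dz": 0, "yaw": 0}
    - {"dx": 0, "dy": 0, "dz": 0, "yaw": 0}
    - {"dx": 0, "dy": 0, "dz": 0, "yaw": 0}

```text
t: 57.42
eef_pos: [587.4, 40.1, 59.2]
tcp_rot: [3.138, -0.0, -2.959]
ft_force: [-0.6, 24.9, 2.2]
opening: 0.007
```

```bash
python3 - <<'E'
from cas import *
s=env.state();print(s['eef_pos'],s['ft_force'].round(1))
shot('side','q5',(260,150,340,210),10)
shot('top','q5t',(220,140,380,260),5)
E
```

```text
[587.39835651  40.09259315  59.20332661] [-0.6 24.9  2.2]
```

View pics/q5.png

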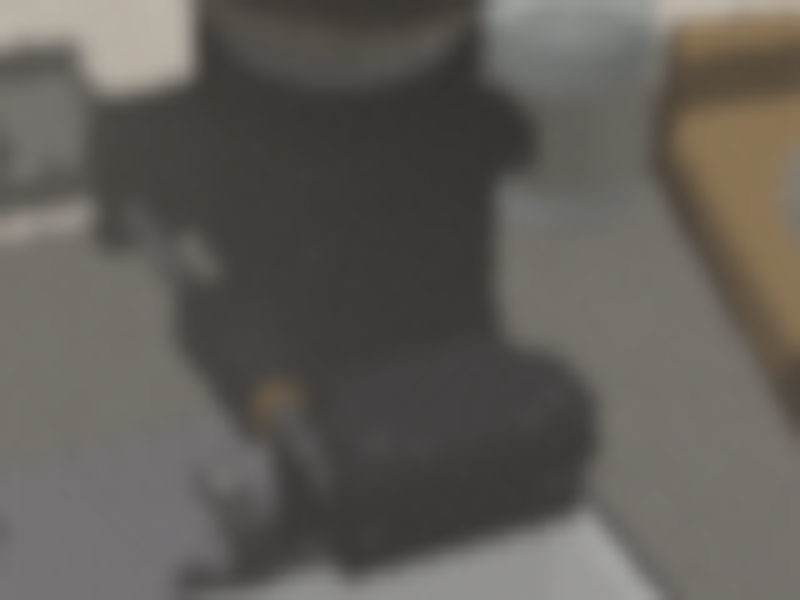

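View pics/q5t.png

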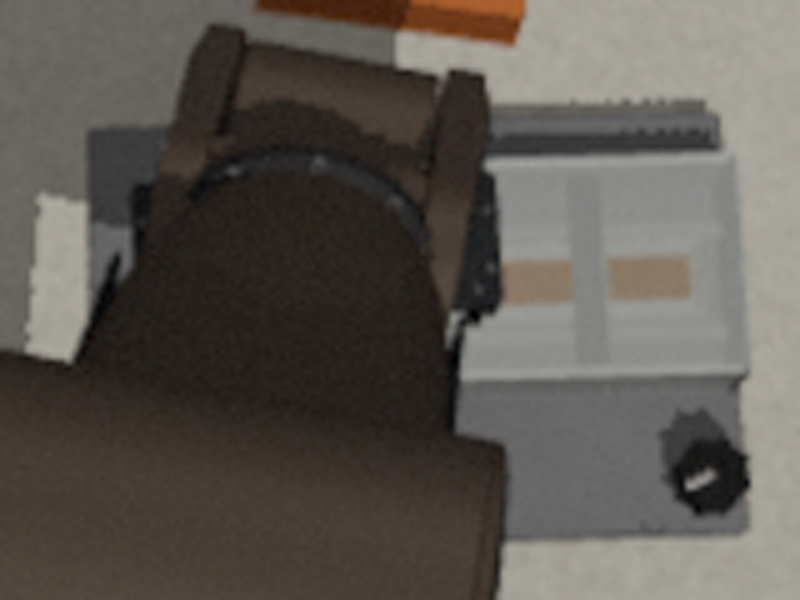

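Emit:
drive_tool:
  commands:
    - {"dx": 0, "dy": 3, "dz": 0, "yaw": 0}
    - {"dx": -1, "dy": 6, "dz": 0, "yaw": 0}
    - {"dx": -4, "dy": 20, "dz": 0, "yaw": 0}
    - {"dx": -6, "dy": 30, "dz": 20, "yaw": 0}
    - {"dx": -6, "dy": 30, "dz": 35, "yaw": 0}

```text
t: 57.93
eef_pos: [569.9, 123.3, 108.7]
tcp_rot: [3.141, -0.005, -2.96]
ft_force: [0.4, 0.6, 0.5]
opening: 0.001
```

Emit:
drive_tool:
  commands:
    - {"dx": -6, "dy": 30, "dz": 35, "yaw": 0}
    - {"dx": -15, "dy": 36, "dz": 0, "yaw": 0}
    - {"dx": -20, "dy": 36, "dz": 0, "yaw": 0}
    - {"dx": -20, "dy": 36, "dz": 0, "yaw": 0}
    - {"dx": -20, "dy": 36, "dz": 0, "yaw": 0}

```text
t: 58.35
eef_pos: [490.1, 295.1, 142.3]
tcp_rot: [-3.142, 0.001, -2.959]
ft_force: [0.5, -0.3, 0.0]
opening: 0.008
```

Emit:
drive_tool:
  commands:
    - {"dx": -20, "dy": 36, "dz": 0, "yaw": 0}
    - {"dx": -20, "dy": 36, "dz": 0, "yaw": 0}
    - {"dx": -20, "dy": 36, "dz": 0, "yaw": 0}
    - {"dx": -20, "dy": 36, "dz": 0, "yaw": 0}
    - {"dx": -20, "dy": 36, "dz": 0, "yaw": 0}

```text
t: 58.77
eef_pos: [389.9, 475.3, 142.1]
tcp_rot: [-3.142, 0.0, -2.959]
ft_force: [0.7, 0.6, 0.6]
opening: 0.002
```

```bash
python3 - <<'E'
from cas import *
s=env.state();print(s['eef_pos'],s['ft_force'].round(1))
shot('side','r1',(230,150,370,255),5)
shot('top','r1t',(220,140,380,260),5)
shot('side','r1f'); shot('top','r1tf')
E
```

```text
[389.89655564 475.2855942  142.08533456] [0.7 0.6 0.6]
```

View pics/r1.png

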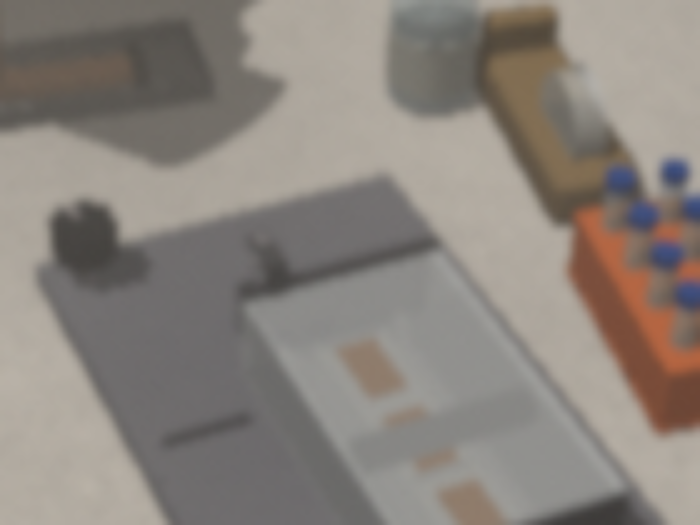

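View pics/r1t.png

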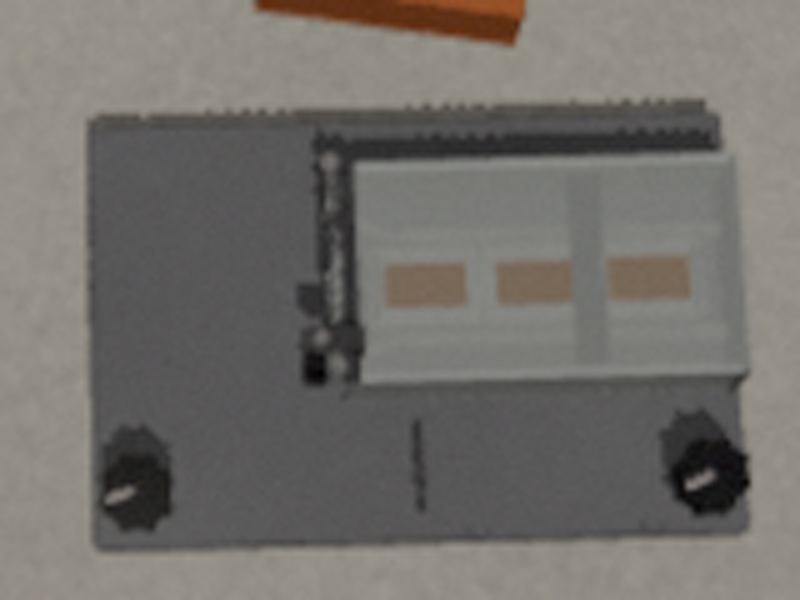

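View pics/r1f.png

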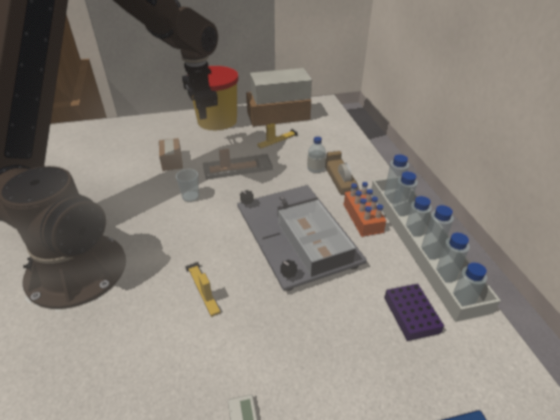

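View pics/r1tf.png

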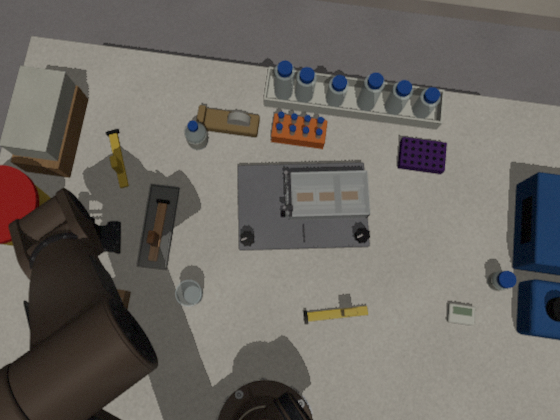

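```bash
python3 - <<'E'
from h import *
im=env.read_camera('top')
# index line direction by bright-pixel PCA within knob discs
for name,c in(('L',(247.5,237)),('R',(361.5,235))):
    g=im.astype(float).mean(2); ys,xs=np.mgrid[0:420,0:560]; d=np.hypot(xs-c[0],ys-c[1])<5.5
    kx,ky=xs[d],ys[d]; v=g[d]; dark=np.hypot(xs-c[0],ys-c[1])<7
    w=np.clip(v-np.percentile(v,60),0,None); m=np.array([(kx*w).sum(),(ky*w).sum()])/w.sum()
    X=np.c_[kx,ky]-m; C=(X*w[:,None]).T@X; e,V=np.linalg.eigh(C); u=V[:,1]
    a=onz('top',m,78)[:2]; b=onz('top',m+u*3,78)[:2]; ang=np.arctan2(*(b-a)[::-1]); print(name,m.round(1),[round((.177-ang+k*np.pi)%(2*np.pi),2) for k in(0,1)])
cv2.imwrite('pics/s1.png',np.hstack([cv2.resize(im[222:252,230:270],None,fx=9,fy=9,interpolation=cv2.INTER_CUBIC),cv2.resize(im[218:248,342:382],None,fx=9,fy=9,interpolation=cv2.INTER_CUBIC)])[:,:,::-1])
for n in('top','side'):
  for q,z in(('beaker',0),('bottle',0),('tube_rack',0),('stick',4)):
    for d in env.place_of(q,n)[:3]: print(n,q,round(d['conf'],2),onz(n,d['pixel'],z).round(0)[:2])
E
```

```text
L [244.5 238.4] [np.float64(4.64), np.float64(1.5)]
R [359.6 235.5] [np.float64(4.3), np.float64(1.16)]
top beaker 0.71 [312. 232.]
top bottle 0.66 [733. 296.]
top bottle 0.18 [794.  21.]
top tube_rack 0.93 [799.  13.]
top tube_rack 0.73 [478. 115.]
top tube_rack 0.71 [306. 234.]
top stick 0.73 [620. 495.]
top stick 0.66 [ 323. -166.]
side beaker 0.66 [309. 231.]
side bottle 0.89 [738. 285.]
side bottle 0.52 [597. 117.]
side stick 0.83 [626. 504.]
side stick 0.78 [434. 375.]
side stick 0.56 [ 325. -177.]
```

View pics/s1.png

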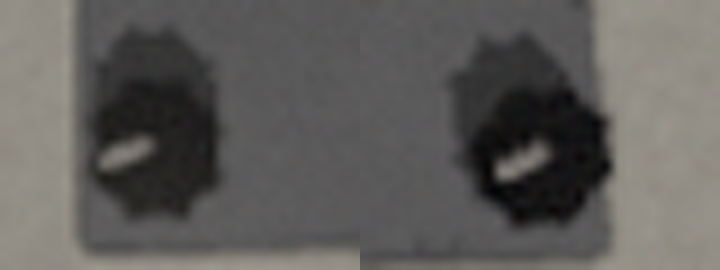

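```bash
python3 - <<'E'
from cell import env
print(env.state()['t']); print(env.job_done())
E
```

```text
59.4167
the job is handed in; nothing more can be done
None
```

I handed the job in at about 59 s, after levelling the reader, loading all three cassettes, shutting the door and returning the stick to its tray.

**What I did**
- **Levelling:** I turned the left wheel about 107° and the right about 158°, both clockwise.
- **Loading:** I laid the three amber-window cassettes on the apron and pushed them in with the wooden stick. Two went in together and the third after. One cassette had been knocked about 3 cm aside while it waited, so I found it again before picking it up.
- **Finishing:** I put the stick back in the tray, then pushed the door with the closed fingers to a hard stop at about 25 N.

**What the last checks showed**
- **Level:** The index lines read about 4.3 on both wheels, against the 4.3 wanted. An automatic reading gave 4.64 for the left wheel, but its mask was off centre, so I went by the enlarged picture and the turn count. I did not measure the lean by touch, and my picture fit of it (14–20 mrad after levelling) was too noisy to confirm level.
- **Cassettes:** All three windows show inside the hood in a row.
- **Door:** In the top view it lies parallel to the doorway. I did not see the click as a separate force spike; it probably fell between readings.
- **Surroundings:** The reader's corners are where they were. The stick is in its tray, and the beaker, bottle and tube rack measure in their starting places within a few mm.

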